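# Turn the crispbreads and slide them onto the cooling rack

## Task

The crispbread rounds are hot from the oven, scored face up on the baking sheet. With the turner, and without the gripper or arm touching the bread, flip every round over on the sheet so that its scored face lies down, then lay the turner flat on the bare worktop. Now lift the sheet by its handle so that all the rounds slide out over its open edge and lie flat, scored face down, on the wire cooling rack, and set the sheet level on the wooden board again; leave the kitchen timer alone.

Things in the scene. Friction and masses are not known exactly. Their poses are not given: they have to be found in the camera images.
- turner_grip (a point): Middle of the grip of the loose steel turner (260 g): a round black handle, 21 mm thick, 135 mm long, that slopes up backwards at 0.25 rad. Axes as the turner's: x from the handle to the tip, z up out of the blade's top. The point lies 134 mm behind the blade's centre and 60 mm above its underside, 39 mm behind the handle's front end. The turner lies on its blade, handle clear of the worktop.
- turner_tip (a point): Middle of the turner's front edge, 1 mm above the blade's underside; axes as the turner's (x forward along the blade, y across it, z out of its top). The blade is flat, 90 mm long, 70 mm wide, 2 mm thick; a cranked neck rises from its back edge to the front end of the handle, 50 mm up. The roughened blade grips bread better than the sheet does.
- sheet: Loose dark steel baking sheet (0.85 kg), 230 mm deep (x), 350 mm wide (y), standing on the wooden board. Origin under its middle; z up; the floor's top lies 3 mm above it. Lips 5 mm thick and 13 mm high above the floor stand along +x (inner face at x = 110 mm, a good stop for a round) and along both y sides; the edge at x = -115 mm is open, faces the rack and juts out past the board.
- sheet_handle (a point): Middle of the sheet's handle: a round steel bar, 10 mm thick, 98 mm long, level and parallel to the sheet's y axis, 18 mm outside the lip at +x, 46 mm above the sheet's underside (133 mm from its origin along x). Axes as the sheet's.
- bread_a: Crispbread round, 76 mm across, 10 mm thick, 60 g; its rim is bevelled, so that each flat face is 64 mm across and a thin edge can slip under it. Origin at its centre; z points out of the scored face, which carries a cross and rows of pricked holes (the other face is plain): z up at the start, down once turned. Hot: not to be touched by the gripper.
- bread_b: Crispbread round, 76 mm across, 10 mm thick, 60 g; its rim is bevelled, so that each flat face is 64 mm across and a thin edge can slip under it. Origin at its centre; z points out of the scored face, which carries a cross and rows of pricked holes (the other face is plain): z up at the start, down once turned. Hot: not to be touched by the gripper.
- bread_c: Crispbread round, 76 mm across, 10 mm thick, 60 g; its rim is bevelled, so that each flat face is 64 mm across and a thin edge can slip under it. Origin at its centre; z points out of the scored face, which carries a cross and rows of pricked holes (the other face is plain): z up at the start, down once turned. Hot: not to be touched by the gripper.
- rack_top (a point): Middle of the top of the wire cooling rack (0.7 kg, loose), 230 mm (x) by 370 mm (y), 18 mm high. Same axes as the sheet's, nearly: its +x edge lies beside the board, about under the sheet's open edge.
- board: Beech board under the sheet, fixed, 265 mm (x) by 370 mm (y), 24 mm thick. Origin in the middle of its underside, x towards the sheet's handle.
- timer: Round mint-green and white kitchen timer, 69 mm across, 56 mm high, loose, between the board and the hob; origin in the middle of its underside. To be left alone.

How it is judged:
On the way, in this order (a step that is already met when the one before it is completed fails the run):
1. every round has been flipped and lies flat on the sheet's floor, scored face down (angle between each of bread_a, bread_b, bread_c's own z axis and vertical above 2.95 rad and x of bread_a in the frame of sheet between -0.115 and 0.115 m and y of bread_a in the frame of sheet between -0.175 and 0.175 m and z of bread_a in the frame of sheet between 0.003 and 0.014 m and x of bread_b in the frame of sheet between -0.115 and 0.115 m and y of bread_b in the frame of sheet between -0.175 and 0.175 m and z of bread_b in the frame of sheet between 0.003 and 0.014 m and x of bread_c in the frame of sheet between -0.115 and 0.115 m and y of bread_c in the frame of sheet between -0.175 and 0.175 m and z of bread_c in the frame of sheet between 0.003 and 0.014 m), for 0.3 s.
2. the turner lies flat on the bare worktop (height (world z) of turner_tip below 0.012 m and angle between turner_tip's own z axis and vertical below 0.2 rad), for 0.2 s.
3. the sheet is tipped (angle between sheet's own z axis and vertical above 0.3 rad), for 0.1 s.
At the end, for the whole second after the job is handed in: Every round lies flat on the rack (centre over it), scored face down; the sheet stands level on the board, within 10 cm of its middle; the turner lies flat on the bare worktop (all of step 2 and angle between each of bread_a, bread_b, bread_c's own z axis and vertical above 2.95 rad and x of bread_a in the frame of rack_top between -0.112 and 0.112 m and y of bread_a in the frame of rack_top between -0.182 and 0.182 m and z of bread_a in the frame of rack_top between 0.001 and 0.01 m and linear speed of each of bread_a, bread_b, bread_c below 0.02 m/s and x of bread_b in the frame of rack_top between -0.112 and 0.112 m and y of bread_b in the frame of rack_top between -0.182 and 0.182 m and z of bread_b in the frame of rack_top between 0.001 and 0.01 m and x of bread_c in the frame of rack_top between -0.112 and 0.112 m and y of bread_c in the frame of rack_top between -0.182 and 0.182 m and z of bread_c in the frame of rack_top between 0.001 and 0.01 m and angle between sheet's own z axis and vertical below 0.06 rad and x of sheet in the frame of board between -0.1 and 0.1 m and y of sheet in the frame of board between -0.1 and 0.1 m and z of sheet in the frame of board between 0.018 and 0.032 m); the robot touches nothing.
It fails at once if the gripper or the arm touches a round (contact force between any of the fingers, the arm and bread_a above 0.5 N or contact force between any of the fingers, the arm and bread_b above 0.5 N or contact force between any of the fingers, the arm and bread_c above 0.5 N).
It fails at once if the timer is shifted by over 3 cm (distance of timer from where it was at the start of the episode above 0.03 m).
Of bread_a, bread_b, bread_c only 2 to 3 are there at a start; the rules pass over those that are not, and their reading is None.
At some moment in a run one of turner, rack may be knocked a few centimetres aside while the robot is not near it.
It also fails if it takes over 208 s, if anything falls off the work surface, if the arm or the gripper's body presses on something with over 40 N, if the wrist force passes 120 N, or if a joint passes its speed limit or range.

## Robot

A 6-joint arm with a two-finger parallel gripper is mounted at the origin on a cart in front of the work surface, level with it; the furniture and walls round the work are solid. World frame = base frame: x ahead of the robot, y to its left, z up, the work surface at z = 0. Lengths are in m, angles in rad, forces in N, time in s.
With the tool pointing down it reaches from about 0.325 to 0.85 m from the base axis. Payload 4.4 kg.
Tool frame: the origin (TCP) lies on the centre line of the jaws, within the pads' length; the fingertips stand 14 mm ahead of it and the grasp point (between the pads) lies 5 mm behind it; z points along the fingers, y is the line along which they close (so a half turn about z gives the same grasp; the last joint's range is limited). The gripper opens to 94 mm and grips with 3 to 60 N. Pads are 16 mm wide; open, the fingers measure 119 mm over their backs; the gripper's body (75 mm by 177 mm) begins 78 mm behind the grasp point.
Start: joints at [-1.474, 0.207, 1.542, -0, 1.393, -0.15], TCP at [0.14, -0.558, 0.219] pointing down, gripper open.
Joint ranges: [-2.73, 2.73], [-0.86, 2.22], [0.23, 2.46], [-1.11, 4.25], [0.08, 2.63], [-2.82, 2.82]. Speed limits (rad/s): [2.79, 2.79, 3.14, 3.14, 3.14, 3.14].

## Interface

Orientations are given as a unit quaternion [w, x, y, z].
In Python, from plant import robot gives the robot as it stands.
- The arm moves only by the tool apply_moves, never from a script. Its argument "motion" is a list of rows, each an object of numbers: "wx", "wy", "wz": the turn, a rotation vector about the tool's x, y, z in rad; "x", "y", "z": the shift along the tool's x, y, z in m; "jaw": the closure, from 0 (fully open) to 1 (shut). A call has 1 to 12 rows; each row shifts and turns the commanded pose from where the row before left it, along the tool's axes as they then stand; what a row does not reach is not made up. A row lasts 1/8 s, in which the tool goes at most 62.5 mm and 10.7 degrees, less where a joint would pass 70% of its speed; a pose out of reach is approached as far as the arm can. A call is refused whole if a number of a shift passes 0.0625 or a number of a turn 0.188, either way. A call with a gripper value outside its range is refused whole. The fingers move at their own pace and stop on an object; "squeeze" is the grip in N (left out, the last holds). Time passes only in rows, so rows that do not move let the fingers close. It gives the time, the measured TCP pose, the force, the opening and the grip force at its end, in the units of the state.
- robot.sense(): the state, without advancing time (a new reading comes with each control period).
- robot.camera(name): name is "scene" or "top" or "wrist"; returns the picture (480x640x3 uint8, red, green, blue); there is no depth.
- robot.get_calibration(name): a dict with "fx", "fy", "cx", "cy" (pixels), "k1" (the pictures are not rectified: a ray, as slopes to the right and down, at radius r is drawn at 1 + k1 r^2 times it, then the intrinsics apply), "R" (3x3) and "t" (3): a world point X has camera coordinates R X + t; the wrist camera has in their place "mount" (4x4, takes a point from camera to tool coordinates, whose origin is the TCP and whose axes are the flange's). Camera axes: x right, y down, z forward; pixel columns grow to the right and rows downward; lengths in m; the calibration is good to about 2 mm. A picture is of the moment at which its call begins: read the wrist's pose just before it. get_calibration takes no time and is no camera call.
- robot.sign_off(): hands the job in; it is judged then, once.
The state is a dict: "t": time; "joints": joint angles; "joint_vel": joint speeds; "joint_torque": joint torques, N m; "eef_pos": TCP position; "orientation": TCP orientation; "ft_force": force on the tool from outside, world axes, zero at the start; "torque": the same for the moment, N m; "opening": finger opening in m; "grip_force": force on a finger pad.
Only numpy, scipy, OpenCV 4.12 (cv2) and the standard library are available. Lean on these libraries where they do the work, as an engineer would, in place of code of your own. Each camera call takes 0.05 s, during which the arm holds its last target. There are 200 camera calls.

## Working session

There is one attempt and no reset: what is moved stays moved. The work goes in short steps, Python scripts to look and compute and a tool call to move; the robot and the scene stay as the last step left them, time stands still between calls to the robot, and variables do not carry over. Pictures are saved under pics/ and viewed, at most 14 in all, crops included, and the job is handed in when it is done.

Besides the shell and the picture viewer there is one more tool, called as name([rows], argument=value, ...), one row to a line, values as JSON. apply_moves: Moves the arm, as the interface text tells. Its arguments: {"type":"object","properties":{"motion":{"type":"array","items":{"type":"object","properties":{"wx":{"type":"number"},"wy":{"type":"number"},"wz":{"type":"number"},"x":{"type":"number"},"y":{"type":"number"},"z":{"type":"number"},"jaw":{"type":"number"}}}},"squeeze":{"type":"number"}},"required":["motion"]}

```bash
mkdir -p pics; ls; cat > h.py <<'E'
import numpy as np, cv2
from plant import robot
from scipy.spatial.transform import Rotation as Ro
def q2R(q): return Ro.from_quat([q[1],q[2],q[3],q[0]]).as_matrix()
def snap(name,fn):
    s=robot.sense(); im=robot.camera(name); cv2.imwrite(fn,im[:,:,::-1]); return s,im
def cam(name,s=None):
    c=robot.get_calibration(name)
    K=np.array([[c['fx'],0,c['cx']],[0,c['fy'],c['cy']],[0,0,1.]])
    if name=='wrist':
        M=np.array(c['mount']); T=np.eye(4); T[:3,:3]=q2R(s['orientation']); T[:3,3]=s['eef_pos']; W=T@M
        R=W[:3,:3].T; t=-R@W[:3,3]
    else: R=np.array(c['R']); t=np.array(c['t'])
    return K,np.array([c['k1'],0,0,0,0.]),R,t
def plane(C,uv,z):
    K,d,R,t=C
    p=cv2.undistortPoints(np.array(uv,float).reshape(-1,1,2),K,d)[:,0]
    D=np.c_[p,np.ones(len(p))]@R; o=-R.T@t
    return o+D*((z-o[2])/D[:,2])[:,None]
def proj(C,X):
    K,d,R,t=C
    return cv2.projectPoints(np.array(X,float).reshape(-1,3),cv2.Rodrigues(R)[0],t,K,d)[0][:,0]
E
python3 - <<'E'
from h import *
for n in ['top','scene']:
    s,im=snap(n,f'pics/{n}0.png'); C=cam(n); print(n,C[0][0,0],C[1][0],-C[2].T@C[3])
print(s)
print(robot.get_calibration('wrist'))
E
```

```text
pics
top 476.78681877904194 -0.09364724094960711 [0.27015293 0.05020933 1.52274779]
scene 459.41357290861544 -0.06743496929548302 [0.03921979 0.90128784 0.89923462]
{'t': 0.05, 'joints': array([-1.47452247e+00,  2.07388966e-01,  1.54291136e+00, -3.15248098e-05,
        1.39351613e+00, -1.50524544e-01]), 'joint_vel': array([ 0.00066326, -0.00104123, -0.00097381,  0.00011551,  0.00171756,
       -0.00018369]), 'joint_torque': array([-8.14543637e-04, -3.72160721e+01, -2.82559544e+01,  7.00808689e-02,
        3.12187930e-02, -5.05789774e-05]), 'eef_pos': array([ 0.14036385, -0.55681579,  0.21832861]), 'orientation': array([-1.11191444e-03,  9.92395017e-01,  1.23088967e-01,  1.46504900e-05]), 'ft_force': array([-0.73440785,  0.24318354, -0.70545885]), 'torque': array([ 0.00365368, -0.00848025,  0.01249525]), 'grip_force': 0.0, 'opening': 0.09385000321744959}
{'fx': 338.7358885742737, 'fy': 338.7358885742737, 'cx': 320.05318083590237, 'cy': 242.18579781465192, 'k1': -0.032794346836121535, 'mount': array([[-1.45954163e-03, -9.70700368e-01, -2.40288712e-01,
         7.00968234e-02],
       [ 9.99998931e-01, -1.39667515e-03, -4.31926196e-04,
         6.46098873e-04],
       [ 8.36656448e-05, -2.40289085e-01,  9.70701369e-01,
        -1.64615768e-01],
       [ 0.00000000e+00,  0.00000000e+00,  0.00000000e+00,
         1.00000000e+00]])}
```

View pics/top0.png

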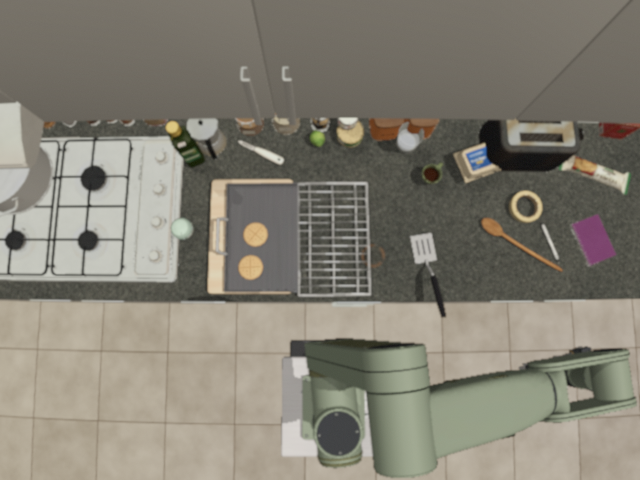

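View pics/scene0.png

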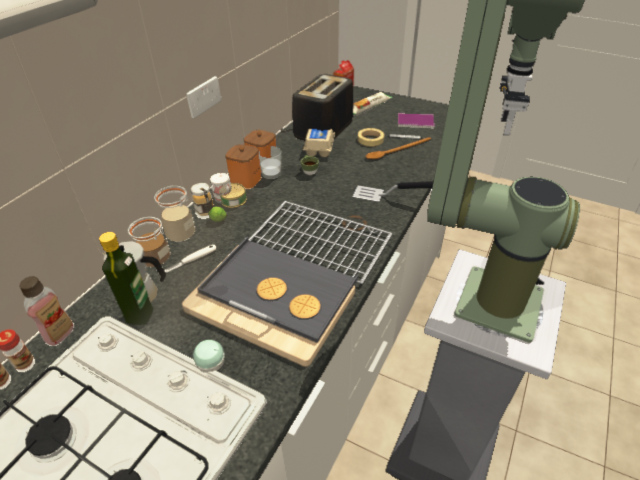

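```bash
cat > meas.py <<'E'
from h import *
def blobs(m,amin=60):
    m=cv2.morphologyEx(m,cv2.MORPH_OPEN,np.ones((3,3),np.uint8))
    return [c for c in cv2.findContours(m,cv2.RETR_EXTERNAL,cv2.CHAIN_APPROX_NONE)[0] if cv2.contourArea(c)>amin]
def breads(im,C,z=0.037,roi=None):
    h=cv2.cvtColor(im,cv2.COLOR_RGB2HSV)
    m=((h[...,0]>8)&(h[...,0]<24)&(h[...,1]>110)&(h[...,2]>120)).astype(np.uint8)
    if roi: mm=np.zeros_like(m); mm[roi[1]:roi[3],roi[0]:roi[2]]=1; m&=mm
    o=[]
    for c in blobs(m):
        P=plane(C,c[:,0].astype(float),z)[:,:2].astype(np.float32)
        (x,y),r=cv2.minEnclosingCircle(P); o.append((x,y,r,cv2.contourArea(c)))
    return o
E
python3 - <<'E'
from meas import *
im=cv2.imread('pics/top0.png')[:,:,::-1].copy(); C=cam('top')
print('bread',np.round(breads(im,C,.037,(200,170,300,300)),4))
np.set_printoptions(precision=4,suppress=True)
# sheet/rack/turner hand corners
for n,z,uv in [('sheet corners L-top,L-bot,R-top,R-bot',.04,[(226,183),(224,291),(297,183),(297,293)]),
 ('board',.024,[(210,180),(208,293)]),
 ('rack',.018,[(299,182),(367,182),(298,296),(370,296)]),
 ('handle',.07,[(217,220),(216,254)]),
 ('blade front L,R, back L,R',.002,[(411,236),(434,234),(415,263),(438,260)]),
 ('grip front,end',.06,[(431,277),(443,314)]),('timer',.03,[(182,228)]),('edge',0,[(100,300),(500,302)])]:
    print(n,plane(C,uv,z)[:,:2].tolist())
# dark handle
h=cv2.cvtColor(im,cv2.COLOR_RGB2HSV)
big=cv2.resize(im[170:320,195:460],None,fx=3,fy=3,interpolation=cv2.INTER_CUBIC); cv2.imwrite('pics/crop.png',big[:,:,::-1])
E
```

```text
bread []
sheet corners L-top,L-bot,R-top,R-bot [[0.7021923516598241, 0.343674059183609], [0.3547915691147638, 0.3378958600563187], [0.7019920374450084, 0.11386301434623237], [0.3494396798253673, 0.11088982095610708]]
board [[0.7172082551570773, 0.40005619028412664], [0.349146763421419, 0.39144439680461046]]
rack [[0.7118019058169669, 0.10829063460169168], [0.7123109826092424, -0.11452739643979305], [0.3412384623638297, 0.10858157976742396], [0.341245972063114, -0.11758897069422102]]
handle [[0.5736837873788073, 0.3615719910314688], [0.46661725646376584, 0.3606188660740797]]
blade front L,R, back L,R [[0.5355905632314565, -0.2564564945199377], [0.5422906233355635, -0.3323385246294944], [0.4473267713520953, -0.26656747987059415], [0.4569553548103214, -0.34191349541365695]]
grip front,end [[0.3970156253007624, -0.3029362992913712], [0.28362125649895265, -0.3360386053876169]]
timer [[0.5558229503157831, 0.48253154940668297]]
edge [[0.3245887223770663, 0.7503241174243666], [0.3206324979077121, -0.5398787582913055]]
```

View pics/crop.png

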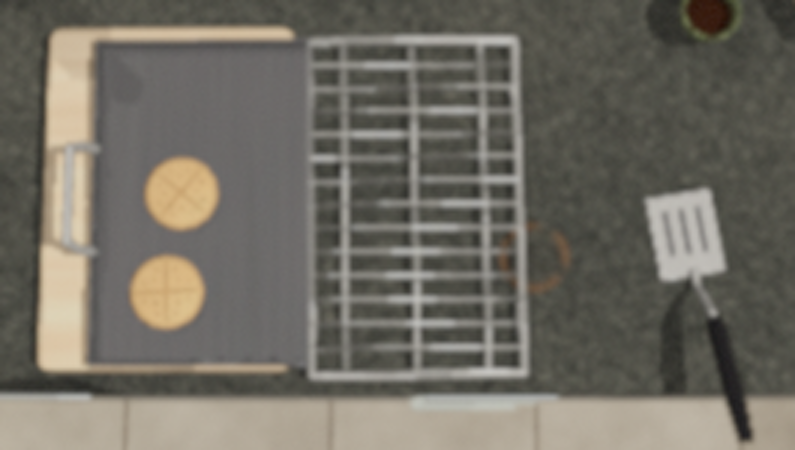

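apply_moves([
  {"x": 0.036, "y": -0.027, "z": -0.006},
  {"x": 0.036, "y": -0.027, "z": -0.006},
  {"x": 0.036, "y": -0.027, "z": -0.006},
  {"x": 0.036, "y": -0.027, "z": -0.006},
  {"x": 0.036, "y": -0.027, "z": -0.006},
  {"x": 0.036, "y": -0.027, "z": -0.006},
  {"x": 0.036, "y": -0.027, "z": -0.006},
  {},
])

```text
invalid input
```

```bash
python3 - <<'E'
from meas import *
np.set_printoptions(precision=4,suppress=True)
s,im=snap('wrist','pics/w1.png'); np.savez('w1.npz',p=s['eef_pos'],o=s['orientation'])
print(s['t'],s['eef_pos'],s['orientation'],s['joints'])
t=cv2.imread('pics/top0.png')[:,:,::-1].copy()
h=cv2.cvtColor(t,cv2.COLOR_RGB2HSV); print(h[230:240,255], h[250,290],h[200,217])
E
```

```text
0.1 [ 0.1404 -0.5569  0.2184] [-0.001   0.9924  0.1231  0.    ] [-1.4745  0.2073  1.5428  0.      1.3935 -0.1505]
[[ 18 100 216]
 [ 18 101 215]
 [ 18 105 209]
 [ 17 111 203]
 [ 18 109 203]
 [ 18 105 208]
 [ 18 100 215]
 [ 18  98 217]
 [ 18  99 214]
 [ 19 101 213]] [ 10   7 110] [ 18  53 220]
```

View pics/w1.png

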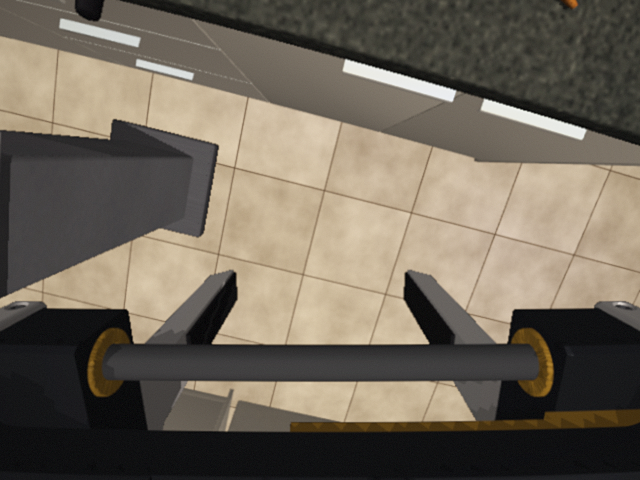

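apply_moves([
  {"x": 0.036, "y": -0.027, "z": -0.006},
  {"x": 0.036, "y": -0.027, "z": -0.006},
  {"x": 0.036, "y": -0.027, "z": -0.006},
  {"x": 0.036, "y": -0.027, "z": -0.006},
  {"x": 0.036, "y": -0.027, "z": -0.006},
  {"x": 0.036, "y": -0.027, "z": -0.006},
  {"x": 0.036, "y": -0.027, "z": -0.006},
  {"x": 0},
])

```text
invalid input
```

apply_moves([
  {"x": 0.036, "y": -0.027, "z": -0.006, "wx": 0, "wy": 0, "wz": 0, "jaw": 0.4},
])

```text
t: 0.28
eef_pos: [0.1676, -0.5232, 0.2243]
orientation: [-0.001, 0.993, 0.121, -0.0]
ft_force: [1.5, 0.4, 0.1]
opening: 0.0872
grip_force: 0.0
```

apply_moves([
  {"x": 0.036, "y": -0.027, "z": -0.006, "wx": 0, "wy": 0, "wz": 0, "jaw": 0.4},
], squeeze=60)

```text
t: 0.4
eef_pos: [0.1973, -0.4867, 0.2309]
orientation: [-0.001, 0.992, 0.122, 0.0]
ft_force: [1.3, 1.0, 0.3]
opening: 0.0775
grip_force: 0.0
```

apply_moves([
  {"x": 0.036, "y": -0.027, "z": -0.006, "wx": 0, "wy": 0, "wz": 0, "jaw": 0.4},
  {"x": 0.036, "y": -0.027, "z": -0.006, "wx": 0, "wy": 0, "wz": 0, "jaw": 0.4},
  {"x": 0.036, "y": -0.027, "z": -0.006, "wx": 0, "wy": 0, "wz": 0, "jaw": 0.4},
  {"x": 0.036, "y": -0.027, "z": -0.006, "wx": 0, "wy": 0, "wz": 0, "jaw": 0.4},
  {"x": 0.036, "y": -0.027, "z": -0.006, "wx": 0, "wy": 0, "wz": 0, "jaw": 0.4},
  {"x": 0, "y": 0, "z": 0, "wx": 0, "wy": 0, "wz": 0, "jaw": 0.4},
])

```text
t: 1.15
eef_pos: [0.34, -0.3108, 0.2618]
orientation: [0.0, 0.992, 0.125, 0.0]
ft_force: [-1.0, 0.4, 0.2]
opening: 0.0565
grip_force: 0.0
```

```bash
sed -i 's/h\[...,1\]>110/h[...,1]>75/' meas.py; python3 - <<'E'
from meas import *
np.set_printoptions(precision=4,suppress=True)
s,im=snap('wrist','pics/w2.png'); np.savez('w2.npz',eef_pos=s['eef_pos'],orientation=s['orientation'])
print(s['t'],s['eef_pos'],s['orientation'],s['joints'])
t=cv2.imread('pics/top0.png')[:,:,::-1].copy()
print('bread',np.round(breads(t,cam('top'),.037,(229,190,290,288)),4))
E
```

```text
1.15 [ 0.34   -0.3108  0.2618] [0.0002 0.9921 0.1254 0.0003] [-0.9291 -0.0757  1.7532  0.0005  1.4634  0.3901]
bread [[  0.4305   0.2584   0.0394 456.5   ]
 [  0.5357   0.2456   0.0395 445.    ]]
```

View pics/w2.png

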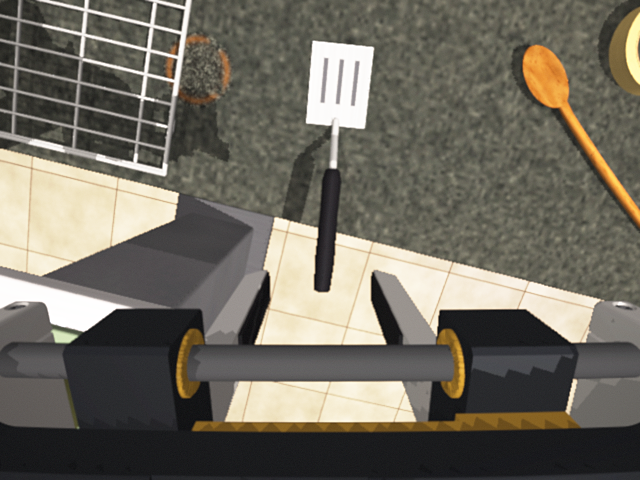

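```bash
python3 - <<'E'
from meas import *
np.set_printoptions(precision=4,suppress=True)
s=dict(np.load('w2.npz')); C=cam('wrist',s)
B=plane(C,[(313,41),(374,45),(306,124),(366,129)],.002)
print(B, 'c',B.mean(0), 'head',np.arctan2(*( (B[0]+B[1]-B[2]-B[3])[[1,0]])), np.linalg.norm(B[0]-B[1]),np.linalg.norm(B[0]-B[2]))
hf=plane(C,[(332,172)],.05)[0]; he=plane(C,[(322,290)],.083)[0]
print(hf,he,np.arctan2(*(hf-he)[[1,0]]),np.linalg.norm(hf-he))
a=np.arctan2(*( (B[0]+B[1]-B[2]-B[3])[[1,0]])); d=np.array([np.cos(a),np.sin(a)])
print('grip from blade',B.mean(0)[:2]-.134*d,' from handle', hf[:2]-.038*d)
E
```

```text
[[ 0.5329 -0.2539  0.002 ]
 [ 0.5462 -0.3223  0.002 ]
 [ 0.443  -0.2678  0.002 ]
 [ 0.4553 -0.3388  0.002 ]] c [ 0.4943 -0.2957  0.002 ] head 0.16662803801132411 0.06967459459174874 0.09090994502258332
[ 0.3976 -0.3102  0.05  ] [ 0.2747 -0.3303  0.083 ] 0.16217531454889442 0.12879028511521817
grip from blade [ 0.3622 -0.3179]  from handle [ 0.3601 -0.3165]
```

```bash
cat > plan.py <<'E'
from h import *
import json
SL=0.25
def toolR(head,tilt,roll=0,pitch=0):
    """world tool R for turner with heading, turner roll about own x (after), pitch; tilt = grip roll (toward +y_t)"""
    Rt=Ro.from_euler('z',head).as_matrix()@Ro.from_euler('y',pitch).as_matrix()@Ro.from_euler('x',roll).as_matrix()
    h=np.array([np.cos(SL),0,-np.sin(SL)]); z0=np.array([-np.sin(SL),0,-np.cos(SL)]); y=np.array([0,1.,0])
    z=np.cos(tilt)*z0+np.sin(tilt)*y
    return Rt@np.c_[h,np.cross(z,h),z], Rt
def rows(R0,p0,wps,jaw):
    """wps: list of (R,p,n)"""
    out=[]
    for R1,p1,n in wps:
        w=Ro.from_matrix(R0.T@R1).as_rotvec()
        for k in range(n):
            Ra=R0@Ro.from_rotvec(w*k/n).as_matrix()
            d=Ra.T@(np.array(p1)-p0)/n; v=w/n
            out.append([round(float(a),4) for a in (*d,*v)])
        R0,p0=R1,np.array(p1)
    print('max shift %.4f turn %.3f'%(max(np.linalg.norm(r[:3]) for r in out),max(np.linalg.norm(r[3:]) for r in out)))
    for r in out: print(json.dumps(dict(zip(['x','y','z','wx','wy','wz'],r))|{'jaw':jaw}),end=', ')
    print()
E
python3 - <<'E'
from plan import *
s=robot.sense(); R,_=toolR(.166,np.radians(45)); g=np.array([.361,-.317,.060])
tcp=g+R[:,2]*.005; z=R[:,2]
print(z,R[:,1])
rows(q2R(s['orientation']),s['eef_pos'],[(R,tcp-.11*z,7)],.45)
E
```

```text
[-0.28937759  0.66847959 -0.68512454] [-0.05569483 -0.72629364 -0.68512454]
max shift 0.0227 turn 0.119
{"x": 0.0046, "y": 0.0122, "z": 0.0185, "wx": 0.1131, "wy": -0.0291, "wz": 0.0253, "jaw": 0.45}, {"x": 0.0054, "y": 0.0141, "z": 0.0169, "wx": 0.1131, "wy": -0.0291, "wz": 0.0253, "jaw": 0.45}, {"x": 0.0063, "y": 0.0158, "z": 0.015, "wx": 0.1131, "wy": -0.0291, "wz": 0.0253, "jaw": 0.45}, {"x": 0.0071, "y": 0.0172, "z": 0.0129, "wx": 0.1131, "wy": -0.0291, "wz": 0.0253, "jaw": 0.45}, {"x": 0.0079, "y": 0.0183, "z": 0.0107, "wx": 0.1131, "wy": -0.0291, "wz": 0.0253, "jaw": 0.45}, {"x": 0.0087, "y": 0.0192, "z": 0.0083, "wx": 0.1131, "wy": -0.0291, "wz": 0.0253, "jaw": 0.45}, {"x": 0.0094, "y": 0.0198, "z": 0.0059, "wx": 0.1131, "wy": -0.0291, "wz": 0.0253, "jaw": 0.45},
```

```bash
cat >> plan.py <<'E'
from scipy.linalg import logm, expm
def screw(R0,p0,R1,p1,n):
    T0=np.eye(4);T0[:3,:3]=R0;T0[:3,3]=p0;T1=np.eye(4);T1[:3,:3]=R1;T1[:3,3]=p1
    w=Ro.from_matrix(R0.T@R1).as_rotvec()
    # per-row: constant body rotation w/n and constant body shift d (row shifts then turns): solve for d
    dR=Ro.from_rotvec(w/n).as_matrix(); S=sum(np.linalg.matrix_power(dR,k) for k in range(n))
    d=np.linalg.solve(S,R0.T@(np.array(p1)-p0))
    print(n,'rows of x %.3f y %.3f z %.3f | wx %.3f wy %.3f wz %.3f  |d|=%.3f |w|=%.3f'%(*d,*(w/n),np.linalg.norm(d),np.linalg.norm(w/n)))
    print('   exact',np.round(d*n,4),np.round(w,4))
E
python3 - <<'E'
from plan import *
s=robot.sense(); R,_=toolR(.166,np.radians(45)); g=np.array([.361,-.317,.060])
tcp=g+R[:,2]*.005; z=R[:,2]
screw(q2R(s['orientation']),s['eef_pos'],R,tcp-.11*z,7)
E
```

```text
7 rows of x 0.007 y 0.018 z 0.013 | wx 0.113 wy -0.029 wz 0.025  |d|=0.023 |w|=0.120
   exact [0.0502 0.1241 0.093 ] [ 0.7917 -0.204   0.177 ]
```

apply_moves([
  {"x": 0.0072, "y": 0.0177, "z": 0.0133, "wx": 0.113, "wy": -0.029, "wz": 0.025, "jaw": 0.45},
  {"x": 0.0072, "y": 0.0177, "z": 0.0133, "wx": 0.113, "wy": -0.029, "wz": 0.025, "jaw": 0.45},
  {"x": 0.0072, "y": 0.0177, "z": 0.0133, "wx": 0.113, "wy": -0.029, "wz": 0.025, "jaw": 0.45},
  {"x": 0.0072, "y": 0.0177, "z": 0.0133, "wx": 0.113, "wy": -0.029, "wz": 0.025, "jaw": 0.45},
  {"x": 0.0072, "y": 0.0177, "z": 0.0133, "wx": 0.113, "wy": -0.029, "wz": 0.025, "jaw": 0.45},
  {"x": 0.0072, "y": 0.0177, "z": 0.0133, "wx": 0.113, "wy": -0.029, "wz": 0.025, "jaw": 0.45},
  {"x": 0.0072, "y": 0.0177, "z": 0.0133, "wx": 0.113, "wy": -0.029, "wz": 0.025, "jaw": 0.45},
  {"x": 0, "y": 0, "z": 0, "wx": 0, "wy": 0, "wz": 0, "jaw": 0.45},
])

```text
t: 2.2
eef_pos: [0.388, -0.3871, 0.1242]
orientation: [-0.374, 0.915, 0.026, -0.148]
ft_force: [-0.2, -0.2, -0.6]
opening: 0.0517
grip_force: 0.0
```

```bash
python3 - <<'E'
from plan import *
np.set_printoptions(precision=4,suppress=True)
s,im=snap('wrist','pics/w3.png'); R,_=toolR(.166,np.radians(45)); g=np.array([.361,-.317,.060])
print(s['joints'],s['eef_pos'],q2R(s['orientation'])-R)
screw(q2R(s['orientation']),s['eef_pos'],R,g+R[:,2]*.005,4)
# check predicted blade corners in this view
C=cam('wrist',s); d=np.array([np.cos(.166),np.sin(.166),0]);
print('pred blade c, grip, handle end',proj(C,[[.4943,-.2957,.002],g,[.2747,-.3303,.083]]))
h=cv2.cvtColor(im,cv2.COLOR_RGB2HSV); m=(im.min(2)>200).astype(np.uint8)
for c in cv2.findContours(m,cv2.RETR_EXTERNAL,cv2.CHAIN_APPROX_SIMPLE)[0]:
    if cv2.contourArea(c)>1500: print(cv2.boundingRect(c),cv2.minAreaRect(c),cv2.contourArea(c))
E
```

```text
[-1.0114  0.8115  1.0874  0.1291  2.0616  0.5136] [ 0.388  -0.3871  0.1242] [[-0.0007 -0.0071 -0.0007]
 [-0.0015  0.0079  0.0089]
 [-0.0035 -0.0077  0.0091]]
4 rows of x 0.000 y -0.001 z 0.026 | wx -0.003 wy 0.000 wz -0.001  |d|=0.026 |w|=0.003
   exact [ 0.0014 -0.0046  0.1037] [-0.0126  0.0015 -0.0036]
pred blade c, grip, handle end [[335.5598  55.162 ]
 [314.296  246.7331]
 [313.7807 346.6262]]
(164, 171, 126, 79) ((218.03883361816406, 217.0952911376953), (135.38339233398438, 45.64520263671875), 22.833654403686523) 3266.0
(24, 138, 138, 107) ((80.58824157714844, 184.14706420898438), (82.60212707519531, 144.58587646484375), 72.0308609008789) 1972.0
(0, 119, 99, 94) ((37.86943054199219, 158.65606689453125), (82.11039733886719, 102.76496887207031), 73.61045837402344) 6251.0
(106, 0, 99, 122) ((162.06422424316406, 49.380733489990234), (126.81620025634766, 79.9784927368164), 73.3007583618164) 5801.5
(15, 0, 74, 118) ((51.10344696044922, 60.25861740112305), (132.7721710205078, 40.11019515991211), 68.19859313964844) 2301.0
```

View pics/w3.png

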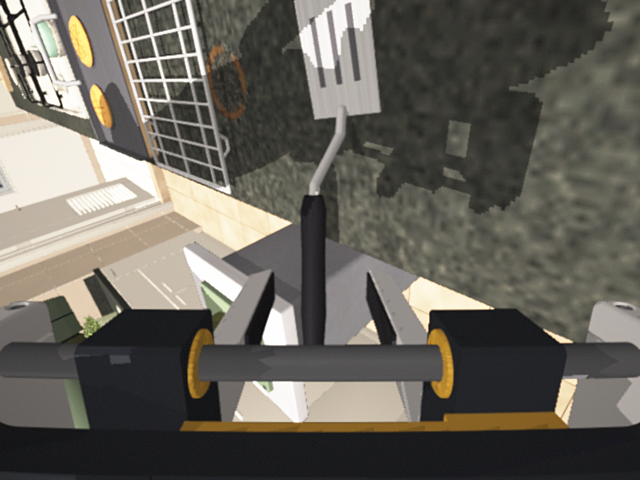

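apply_moves([
  {"x": 0, "y": -0.001, "z": 0.026, "wx": -0.003, "wy": 0, "wz": 0, "jaw": 0.45},
  {"x": 0, "y": -0.001, "z": 0.026, "wx": -0.003, "wy": 0, "wz": 0, "jaw": 0.45},
  {"x": 0.001, "y": -0.001, "z": 0.026, "wx": -0.003, "wy": 0, "wz": 0, "jaw": 0.45},
  {"x": 0, "y": -0.001, "z": 0.026, "wx": -0.003, "wy": 0, "wz": 0, "jaw": 0.45},
  {"x": 0, "y": 0, "z": 0, "wx": 0, "wy": 0, "wz": 0, "jaw": 1},
  {"x": 0, "y": 0, "z": 0, "wx": 0, "wy": 0, "wz": 0, "jaw": 1},
  {"x": 0, "y": 0, "z": 0, "wx": 0, "wy": 0, "wz": 0, "jaw": 1},
  {"x": 0, "y": 0, "z": 0, "wx": 0, "wy": 0, "wz": 0, "jaw": 1},
  {"x": 0, "y": 0, "z": 0, "wx": 0, "wy": 0, "wz": 0, "jaw": 1},
  {"x": 0, "y": 0, "z": 0, "wx": 0, "wy": 0, "wz": 0, "jaw": 1},
], squeeze=60)

```text
t: 3.5
eef_pos: [0.3625, -0.3159, 0.0628]
orientation: [-0.363, 0.92, 0.029, -0.145]
ft_force: [0.4, -0.2, 1.1]
opening: 0.0194
grip_force: 60.0
```

```bash
python3 - <<'E'
from plan import *
np.set_printoptions(precision=4,suppress=True)
s=robot.sense(); print(s['joints'],s['eef_pos'],s['ft_force'],s['opening'])
R=q2R(s['orientation'])
# lift 0.15, then go to heading pi/2 tilt45 above sheet
screw(R,s['eef_pos'],R,s['eef_pos']+[0,0,.14],3)
p1=s['eef_pos']+[0,0,.14]
R1,Rt=toolR(np.pi/2,np.radians(45))
g=np.array([.536,.2456-.134-.11,.027+.060+.06]); screw(R,p1,R1,g+R1[:,2]*.005,12)
np.savez('grip.npz',Rg=R,pg=s['eef_pos'])
E
```

```text
[-0.9849  0.7418  1.3435  0.1308  1.8498  0.5064] [ 0.3625 -0.3159  0.0628] [ 0.4265 -0.2372  1.0603] 0.01941019597575654
3 rows of x -0.011 y -0.032 z -0.032 | wx 0.000 wy 0.000 wz 0.000  |d|=0.047 |w|=0.000
   exact [-0.0344 -0.0947 -0.0972] [0. 0. 0.]
12 rows of x 0.032 y -0.008 z 0.004 | wx -0.028 wy -0.080 wz -0.081  |d|=0.033 |w|=0.117
   exact [ 0.3794 -0.0992  0.0474] [-0.3358 -0.9586 -0.9686]
```

```bash
cat >> plan.py <<'E'
def setG(Rtool,ptool,Rt,g):
    np.savez('G.npz',Rr=Rt.T@Rtool,c=Rt.T@(np.array(ptool)-g))
def tpose(head,grip=None,roll=0,pitch=0,blade=None):
    """tool pose for turner pose; grip = world pos of turner_grip, or blade = world pos of blade underside centre"""
    G=np.load('G.npz')
    Rt=Ro.from_euler('z',head).as_matrix()@Ro.from_euler('y',pitch).as_matrix()@Ro.from_euler('x',roll).as_matrix()
    if blade is not None: grip=np.array(blade)+Rt@np.array([-.134,0,.060])
    return Rt@G['Rr'], np.array(grip)+Rt@G['c']
def turner(s):
    G=np.load('G.npz'); Rt=q2R(s['orientation'])@G['Rr'].T; g=s['eef_pos']-Rt@G['c']; return Rt,g+Rt@np.array([.134,0,-.060])
def path(wps):
    """wps list of (n,(R,p)) from current pose"""
    s=robot.sense(); R0,p0=q2R(s['orientation']),s['eef_pos']
    for n,(R1,p1) in wps: screw(R0,p0,R1,p1,n); R0,p0=R1,p1
E
python3 - <<'E'
from plan import *
np.set_printoptions(precision=4,suppress=True)
s,im=snap('wrist','pics/w4.png')
setG(q2R(s['orientation']),s['eef_pos'],Ro.from_euler('z',.166).as_matrix(),np.array([.361,-.317,.06]))
print(turner(s)[1])
path([(4,tpose(.166,[.361,-.317,.22])),(12,tpose(1.587,blade=[.536,.1326,.09]))])
E
```

```text
[ 0.4932 -0.2949 -0.    ]
4 rows of x -0.010 y -0.027 z -0.028 | wx -0.000 wy 0.000 wz 0.000  |d|=0.040 |w|=0.000
   exact [-0.0393 -0.1082 -0.1112] [-0.0001  0.      0.    ]
12 rows of x 0.032 y -0.007 z 0.004 | wx -0.029 wy -0.080 wz -0.082  |d|=0.033 |w|=0.118
   exact [ 0.3866 -0.0877  0.0496] [-0.3487 -0.9615 -0.9865]
```

apply_moves([
  {"x": -0.009, "y": -0.026, "z": -0.026, "wx": 0, "wy": 0, "wz": 0, "jaw": 1},
  {"x": -0.009, "y": -0.026, "z": -0.026, "wx": 0, "wy": 0, "wz": 0, "jaw": 1},
  {"x": -0.009, "y": -0.026, "z": -0.026, "wx": 0, "wy": 0, "wz": 0, "jaw": 1},
  {"x": -0.009, "y": -0.026, "z": -0.026, "wx": 0, "wy": 0, "wz": 0, "jaw": 1},
  {"x": 0, "y": 0, "z": 0, "wx": 0, "wy": 0, "wz": 0, "jaw": 1},
])

```text
t: 4.18
eef_pos: [0.3642, -0.3147, 0.2157]
orientation: [-0.361, 0.921, 0.029, -0.144]
ft_force: [-0.5, -0.5, -3.2]
opening: 0.0194
grip_force: 60.0
```

```bash
python3 - <<'E'
from plan import *
np.set_printoptions(precision=4,suppress=True)
s,im=snap('wrist','pics/w5.png'); print(s['eef_pos'],s['ft_force'],s['torque'],s['joints'])
path([(12,tpose(1.587,blade=[.536,.1326,.09]))])
a=cv2.imread('pics/w4.png')[:200,160:480]; b=cv2.imread('pics/w5.png')[:200,160:480]; cv2.imwrite('pics/w45.png',np.hstack([a,b]))
E
```

```text
[ 0.3642 -0.3147  0.2157] [-0.4529 -0.5165 -3.1727] [-0.6594  0.0166  0.0517] [-0.9817  0.5534  1.2901  0.1466  2.0833  0.5446]
12 rows of x 0.032 y -0.008 z 0.004 | wx -0.029 wy -0.080 wz -0.082  |d|=0.033 |w|=0.118
   exact [ 0.3822 -0.093   0.0431] [-0.3471 -0.9607 -0.9876]
```

View pics/w45.png

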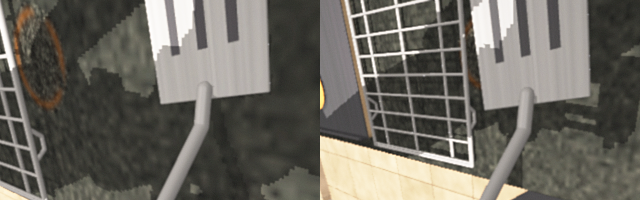

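```bash
cat >> plan.py <<'E'
def backpix(s,delta):
    """pixels of blade back corners (L=+y,R=-y) and front if turner turned by delta about tool y through grip"""
    G=np.load('G.npz'); Rw=q2R(s['orientation']); Rr=G['Rr'].T  # turner->tool
    gt=-Rr@G['c'] if False else -G['Rr'].T@G['c']
    P=np.array([[.089,.035,-.058],[.089,-.035,-.058],[.134,0,-.058]])
    D=Ro.from_rotvec([0,delta,0]).as_matrix()
    X=(D@(Rr@P.T)).T+gt
    return proj(cam('wrist',s),X@Rw.T+s['eef_pos'])
E
python3 - <<'E'
from plan import *
np.set_printoptions(precision=1,suppress=True)
s=robot.sense()
for d in [-.2,-.1,0,.1,.2]: print(d,backpix(s,d).ravel())
print('obs grip',[160+159,104,160+269,90],'now',[160+165,110,160+268,97])
E
```

```text
-0.2 [321.5 131.9 417.9 105.3 352.1  38.8]
-0.1 [321.6 120.3 423.7  98.9 354.6  21.8]
0 [321.6 109.1 430.2  94.  357.6   4.8]
0.1 [321.7  98.4 437.4  90.9 361.1 -11.9]
0.2 [321.8  88.3 445.3  90.1 365.3 -28. ]
obs grip [319, 104, 429, 90] now [325, 110, 428, 97]
```

```bash
cat >> plan.py <<'E'
def droop(delta):
    G=dict(np.load('G.npz')); gt=-G['Rr'].T@G['c']; Rn=G['Rr']@Ro.from_rotvec([0,delta,0]).as_matrix().T
    np.savez('G.npz',Rr=Rn,c=-Rn@gt)
E
python3 - <<'E'
from plan import *
np.set_printoptions(precision=4,suppress=True)
droop(-.055); s=robot.sense(); Rt,b=turner(s); print(b,Rt)
path([(12,tpose(1.587,blade=[.536,.125,.09]))])
E
```

```text
[ 0.4907 -0.2879  0.1457] [[ 0.9786 -0.2018  0.04  ]
 [ 0.202   0.9794 -0.0003]
 [-0.0391  0.0083  0.9992]]
12 rows of x 0.031 y -0.007 z 0.004 | wx -0.027 wy -0.076 wz -0.083  |d|=0.032 |w|=0.115
   exact [ 0.3736 -0.0863  0.0497] [-0.3184 -0.9109 -0.9923]
```

apply_moves([
  {"x": 0.031, "y": -0.007, "z": 0.004, "wx": -0.027, "wy": -0.076, "wz": -0.083, "jaw": 1},
  {"x": 0.031, "y": -0.007, "z": 0.004, "wx": -0.027, "wy": -0.076, "wz": -0.083, "jaw": 1},
  {"x": 0.031, "y": -0.007, "z": 0.004, "wx": -0.027, "wy": -0.076, "wz": -0.083, "jaw": 1},
  {"x": 0.031, "y": -0.007, "z": 0.004, "wx": -0.027, "wy": -0.076, "wz": -0.083, "jaw": 1},
  {"x": 0.031, "y": -0.007, "z": 0.004, "wx": -0.027, "wy": -0.076, "wz": -0.083, "jaw": 1},
  {"x": 0.031, "y": -0.007, "z": 0.004, "wx": -0.027, "wy": -0.076, "wz": -0.083, "jaw": 1},
  {"x": 0.031, "y": -0.007, "z": 0.004, "wx": -0.027, "wy": -0.076, "wz": -0.083, "jaw": 1},
  {"x": 0.031, "y": -0.007, "z": 0.004, "wx": -0.027, "wy": -0.076, "wz": -0.083, "jaw": 1},
  {"x": 0.031, "y": -0.007, "z": 0.004, "wx": -0.027, "wy": -0.076, "wz": -0.083, "jaw": 1},
  {"x": 0.031, "y": -0.007, "z": 0.004, "wx": -0.027, "wy": -0.076, "wz": -0.083, "jaw": 1},
  {"x": 0.031, "y": -0.007, "z": 0.004, "wx": -0.027, "wy": -0.076, "wz": -0.083, "jaw": 1},
  {"x": 0.031, "y": -0.007, "z": 0.004, "wx": -0.027, "wy": -0.076, "wz": -0.083, "jaw": 1},
])

```text
t: 5.72
eef_pos: [0.536, -0.0085, 0.15]
orientation: [-0.197, 0.685, 0.62, -0.328]
ft_force: [-0.1, -0.8, -2.7]
opening: 0.0192
grip_force: 60.0
```

apply_moves([
  {"x": 0, "y": 0, "z": 0, "wx": 0, "wy": 0, "wz": 0, "jaw": 1},
  {"x": 0, "y": 0, "z": 0, "wx": 0, "wy": 0, "wz": 0, "jaw": 1},
])

```text
t: 5.98
eef_pos: [0.5363, -0.0097, 0.1516]
orientation: [-0.197, 0.686, 0.619, -0.328]
ft_force: [1.3, -1.1, -2.6]
opening: 0.0194
grip_force: 60.0
```

```bash
python3 - <<'E'
from plan import *
np.set_printoptions(precision=4,suppress=True)
s,im=snap('wrist','pics/w6.png'); print(s['t'],s['eef_pos'],s['ft_force'],s['torque'],s['joints']); print(turner(s))
print(backpix(s,0))
path([(12,tpose(1.587,blade=[.536,.125,.09]))])
E
```

```text
5.975 [ 0.5363 -0.0097  0.1516] [ 1.3293 -1.1353 -2.6359] [-0.2791 -0.7447  0.0282] [-0.0678  0.7448  1.1178 -0.2051  2.0387  0.0164]
(array([[-0.0211, -0.9998, -0.0004],
       [ 0.9998, -0.0211, -0.0007],
       [ 0.0007, -0.0004,  1.    ]]), array([0.5343, 0.1227, 0.0888]))
[[320.9526 113.1442]
 [425.8114  93.8676]
 [355.1358  11.5285]]
12 rows of x 0.000 y -0.000 z -0.000 | wx 0.000 wy 0.000 wz 0.000  |d|=0.000 |w|=0.000
   exact [ 0.0028 -0.0005 -0.0014] [0.0021 0.0017 0.0028]
```

View pics/w6.png

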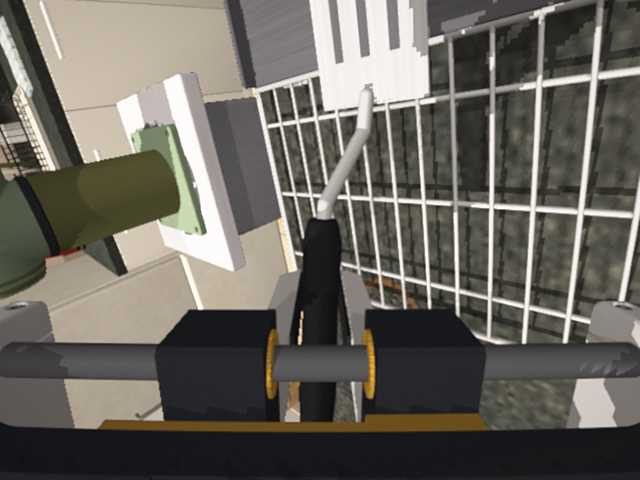

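```bash
python3 - <<'E'
from plan import *
path([(5,tpose(1.587,blade=[.536,.132,.034],pitch=.06)),(1,tpose(1.587,blade=[.536,.132,.032],pitch=.06))])
E
```

```text
5 rows of x 0.005 y 0.006 z 0.006 | wx -0.000 wy -0.008 wz 0.009  |d|=0.010 |w|=0.012
   exact [0.0246 0.0299 0.0309] [-0.0003 -0.0413  0.0446]
1 rows of x 0.001 y 0.001 z 0.001 | wx 0.000 wy 0.000 wz 0.000  |d|=0.002 |w|=0.000
   exact [0.0005 0.0013 0.0014] [0. 0. 0.]
```

apply_moves([
  {"x": 0.005, "y": 0.006, "z": 0.006, "wx": 0, "wy": -0.008, "wz": 0.009, "jaw": 1},
  {"x": 0.005, "y": 0.006, "z": 0.006, "wx": 0, "wy": -0.008, "wz": 0.009, "jaw": 1},
  {"x": 0.005, "y": 0.006, "z": 0.006, "wx": 0, "wy": -0.008, "wz": 0.009, "jaw": 1},
  {"x": 0.005, "y": 0.006, "z": 0.006, "wx": 0, "wy": -0.008, "wz": 0.009, "jaw": 1},
  {"x": 0.005, "y": 0.006, "z": 0.006, "wx": 0, "wy": -0.008, "wz": 0.009, "jaw": 1},
  {"x": 0, "y": 0, "z": 0, "wx": 0, "wy": 0, "wz": 0, "jaw": 1},
])

```text
t: 6.78
eef_pos: [0.538, 0.0054, 0.1056]
orientation: [-0.177, 0.693, 0.607, -0.346]
ft_force: [0.3, 0.3, -2.9]
opening: 0.0193
grip_force: 60.0
```

apply_moves([
  {"x": 0.0005, "y": 0.0013, "z": 0.0014, "wx": 0, "wy": 0, "wz": 0, "jaw": 1},
  {"x": 0, "y": 0, "z": 0, "wx": 0, "wy": 0, "wz": 0, "jaw": 1},
])

```text
t: 7.02
eef_pos: [0.5389, 0.0048, 0.1051]
orientation: [-0.176, 0.694, 0.607, -0.344]
ft_force: [0.2, -0.5, -3.5]
opening: 0.0191
grip_force: 60.0
```

apply_moves([
  {"x": 0.0005, "y": 0.0013, "z": 0.0014, "wx": 0, "wy": 0, "wz": 0, "jaw": 1},
  {"x": 0, "y": 0, "z": 0, "wx": 0, "wy": 0, "wz": 0, "jaw": 1},
])

```text
t: 7.28
eef_pos: [0.5387, 0.0048, 0.1028]
orientation: [-0.177, 0.694, 0.607, -0.345]
ft_force: [0.1, -0.5, -1.5]
opening: 0.0194
grip_force: 60.0
```

```bash
python3 - <<'E'
from plan import *
np.set_printoptions(precision=4,suppress=True)
s=robot.sense(); print(s['t'],s['ft_force'],s['torque']); Rt,b=turner(s); print(Rt,b,b+Rt@[.045,0,0])
E
```

```text
7.275 [ 0.0938 -0.4962 -1.4617] [-0.2262 -0.7079 -0.0239]
[[-0.0157 -0.9999 -0.0033]
 [ 0.9981 -0.0159  0.0589]
 [-0.059  -0.0024  0.9983]] [0.5376 0.1333 0.0323] [0.5368 0.1782 0.0296]
```

apply_moves([
  {"x": 0.0005, "y": 0.0013, "z": 0.0014, "wx": 0, "wy": 0, "wz": 0, "jaw": 1},
  {"x": 0, "y": 0, "z": 0, "wx": 0, "wy": 0, "wz": 0, "jaw": 1},
])

```text
t: 7.52
eef_pos: [0.5386, 0.0048, 0.1008]
orientation: [-0.177, 0.694, 0.607, -0.345]
ft_force: [0.1, -0.2, -3.5]
opening: 0.0195
grip_force: 59.9
```

apply_moves([
  {"x": 0.0005, "y": 0.0013, "z": 0.0014, "wx": 0, "wy": 0, "wz": 0, "jaw": 1},
  {"x": 0, "y": 0, "z": 0, "wx": 0, "wy": 0, "wz": 0, "jaw": 1},
])

```text
t: 7.78
eef_pos: [0.5386, 0.0047, 0.0989]
orientation: [-0.177, 0.694, 0.607, -0.345]
ft_force: [-0.9, -1.0, -1.3]
opening: 0.0194
grip_force: 59.9
```

```bash
python3 - <<'E'
from plan import *
np.set_printoptions(precision=4,suppress=True)
s=robot.sense(); print(s['t'],s['ft_force'],s['torque']); Rt,b=turner(s); print(b,b+Rt@[.045,0,0])
path([(10,tpose(1.587,blade=[.536,.2,.03],pitch=.06))])
E
```

```text
7.775 [-0.9489 -1.0291 -1.2693] [-0.1724 -0.4187  0.1956]
[0.5374 0.1332 0.0283] [0.5367 0.1781 0.0257]
10 rows of x 0.006 y -0.002 z -0.001 | wx 0.000 wy -0.000 wz 0.000  |d|=0.007 |w|=0.000
   exact [ 0.0639 -0.0155 -0.012 ] [ 0.0019 -0.0011  0.0002]
```

```bash
python3 - <<'E'
from plan import *
np.set_printoptions(precision=4,suppress=True)
s=robot.sense(); R=q2R(s['orientation']); h=np.array([np.cos(1.587),np.sin(1.587),0])
print('fwd 7mm',R.T@h*.007,'up 1mm',R.T@[0,0,.001])
E
```

```text
fwd 7mm [ 0.0067 -0.0015 -0.0011] up 1mm [-0.0003 -0.0007 -0.0007]
```

apply_moves([
  {"x": 0.0004, "y": 0.001, "z": 0.001, "wx": 0, "wy": 0, "wz": 0, "jaw": 1},
  {"x": 0.0067, "y": -0.0015, "z": -0.0011, "wx": 0, "wy": 0, "wz": 0, "jaw": 1},
  {"x": 0.0067, "y": -0.0015, "z": -0.0011, "wx": 0, "wy": 0, "wz": 0, "jaw": 1},
  {"x": 0.0067, "y": -0.0015, "z": -0.0011, "wx": 0, "wy": 0, "wz": 0, "jaw": 1},
  {"x": 0.0067, "y": -0.0015, "z": -0.0011, "wx": 0, "wy": 0, "wz": 0, "jaw": 1},
  {"x": 0.0067, "y": -0.0015, "z": -0.0011, "wx": 0, "wy": 0, "wz": 0, "jaw": 1},
  {"x": 0.0067, "y": -0.0015, "z": -0.0011, "wx": 0, "wy": 0, "wz": 0, "jaw": 1},
  {"x": 0.0067, "y": -0.0015, "z": -0.0011, "wx": 0, "wy": 0, "wz": 0, "jaw": 1},
  {"x": 0.0067, "y": -0.0015, "z": -0.0011, "wx": 0, "wy": 0, "wz": 0, "jaw": 1},
  {"x": 0.0067, "y": -0.0015, "z": -0.0011, "wx": 0, "wy": 0, "wz": 0, "jaw": 1},
  {"x": 0.0067, "y": -0.0015, "z": -0.0011, "wx": 0, "wy": 0, "wz": 0, "jaw": 1},
])

```text
t: 9.15
eef_pos: [0.5372, 0.0748, 0.0973]
orientation: [-0.177, 0.694, 0.607, -0.345]
ft_force: [0.3, -1.6, -0.5]
opening: 0.0194
grip_force: 59.9
```

```bash
python3 - <<'E'
from plan import *
from meas import *
np.set_printoptions(precision=4,suppress=True)
s=robot.sense(); print(s['t'],s['ft_force'],s['torque']); Rt,b=turner(s); print(b,b+Rt@[.045,0,0],q2R(s['orientation']).T@[0,0,.001])
s,im=snap('top','pics/t1.png'); print(np.round(breads(im,cam('top'),.037,(229,190,290,288)),4))
E
```

```text
9.15 [ 0.2842 -1.6086 -0.4621] [-0.253  -0.399   0.2299]
[0.536  0.2034 0.0268] [0.5353 0.2483 0.0241] [-0.0003 -0.0007 -0.0007]
[[  0.4486   0.2593   0.0321 119.    ]
 [  0.5336   0.284    0.0394 428.    ]]
```

apply_moves([
  {"x": 0.0067, "y": -0.0015, "z": -0.0011, "wx": 0, "wy": 0, "wz": 0, "jaw": 1},
  {"x": 0.0067, "y": -0.0015, "z": -0.0011, "wx": 0, "wy": 0, "wz": 0, "jaw": 1},
  {"x": 0.0067, "y": -0.0015, "z": -0.0011, "wx": 0, "wy": 0, "wz": 0, "jaw": 1},
  {"x": 0.0067, "y": -0.0015, "z": -0.0011, "wx": 0, "wy": 0, "wz": 0, "jaw": 1},
])

```text
t: 9.7
eef_pos: [0.5366, 0.1027, 0.0973]
orientation: [-0.177, 0.694, 0.607, -0.345]
ft_force: [-0.9, -2.7, -0.3]
opening: 0.019
grip_force: 59.9
```

apply_moves([
  {"x": 0.0067, "y": -0.0015, "z": -0.0011, "wx": 0, "wy": 0, "wz": 0, "jaw": 1},
  {"x": 0.0067, "y": -0.0015, "z": -0.0011, "wx": 0, "wy": 0, "wz": 0, "jaw": 1},
  {"x": 0.0067, "y": -0.0015, "z": -0.0011, "wx": 0, "wy": 0, "wz": 0, "jaw": 1},
])

```text
t: 10.07
eef_pos: [0.5361, 0.1234, 0.0973]
orientation: [-0.176, 0.694, 0.607, -0.345]
ft_force: [1.4, -2.9, 0.7]
opening: 0.019
grip_force: 59.9
```

```bash
python3 - <<'E'
from plan import *
from meas import *
np.set_printoptions(precision=4,suppress=True)
s=robot.sense(); print(s['t'],s['ft_force'],s['torque']); Rt,b=turner(s); print(b,b+Rt@[.045,0,0])
s,im=snap('top','pics/t2.png'); print(np.round(breads(im,cam('top'),.037,(229,190,290,288)),4))
s,im=snap('scene','pics/s2.png'); cv2.imwrite('pics/s2c.png',cv2.resize(im[220:360,190:400],None,fx=3,fy=3)[:,:,::-1])
E
```

```text
10.075 [ 1.4048 -2.8978  0.6798] [-0.3284 -0.343   0.3466]
[0.535  0.2519 0.0267] [0.5343 0.2968 0.0241]
[[  0.4502   0.2779   0.0211  86.5   ]
 [  0.5339   0.2985   0.0393 396.    ]]
```

View pics/s2c.png

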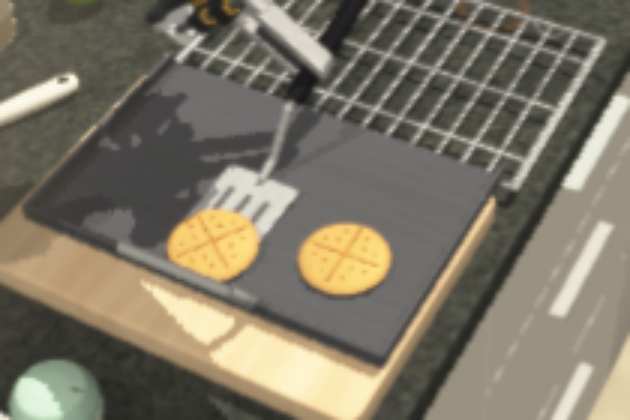

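apply_moves([
  {"x": 0.0067, "y": -0.0015, "z": -0.0011, "wx": 0, "wy": 0, "wz": 0, "jaw": 1},
  {"x": 0.0067, "y": -0.0015, "z": -0.0011, "wx": 0, "wy": 0, "wz": 0, "jaw": 1},
  {"x": 0.0067, "y": -0.0015, "z": -0.0011, "wx": 0, "wy": 0, "wz": 0, "jaw": 1},
  {"x": 0.0067, "y": -0.0015, "z": -0.0011, "wx": 0, "wy": 0, "wz": 0, "jaw": 1},
  {"x": 0.004, "y": -0.001, "z": -0.0007, "wx": 0, "wy": 0, "wz": 0, "jaw": 1},
])

```text
t: 10.8
eef_pos: [0.5354, 0.1555, 0.0974]
orientation: [-0.176, 0.694, 0.607, -0.345]
ft_force: [0.5, -3.8, -0.8]
opening: 0.019
grip_force: 59.9
```

```bash
python3 - <<'E'
from plan import *
from meas import *
np.set_printoptions(precision=4,suppress=True)
s=robot.sense(); print(s['t'],s['ft_force'],s['torque'],s['joints']); Rt,b=turner(s); print(b,b+Rt@[.045,0,0])
s,im=snap('top','pics/t3.png'); print(np.round(breads(im,cam('top'),.037,(229,190,290,288)),4))
path([(3,tpose(1.587,blade=[b[0],b[1]-.003,.038],pitch=-.08)),(5,tpose(1.587,blade=[b[0],.24,.06],pitch=-.08)),(5,tpose(1.587,blade=[.63,.21,.06],pitch=-.05))])
E
```

```text
10.8 [ 0.545  -3.752  -0.8069] [-0.4352 -0.3028  0.5052] [ 0.1627  0.8617  1.0417 -0.0662  2.0309  0.2912]
[0.5342 0.284  0.0268] [0.5335 0.329  0.0241]
[[  0.5338   0.3014   0.0382 231.5   ]]
3 rows of x -0.003 y 0.002 z 0.002 | wx 0.003 wy 0.033 wz -0.032  |d|=0.005 |w|=0.046
   exact [-0.0101  0.0071  0.0066] [ 0.0082  0.0991 -0.0965]
5 rows of x -0.009 y -0.002 z -0.003 | wx 0.000 wy 0.000 wz 0.000  |d|=0.009 |w|=0.000
   exact [-0.0435 -0.0108 -0.0126] [0. 0. 0.]
5 rows of x -0.005 y 0.014 z -0.013 | wx -0.000 wy -0.004 wz 0.004  |d|=0.020 |w|=0.006
   exact [-0.0263  0.0692 -0.0672] [-0.0012 -0.0215  0.0209]
```

apply_moves([
  {"x": -0.0034, "y": 0.0024, "z": 0.0022, "wx": 0.003, "wy": 0.033, "wz": -0.032, "jaw": 1},
  {"x": -0.0034, "y": 0.0024, "z": 0.0022, "wx": 0.003, "wy": 0.033, "wz": -0.032, "jaw": 1},
  {"x": -0.0034, "y": 0.0024, "z": 0.0022, "wx": 0.003, "wy": 0.033, "wz": -0.032, "jaw": 1},
  {"x": -0.0044, "y": -0.001, "z": -0.0013, "wx": 0, "wy": 0, "wz": 0, "jaw": 1},
  {"x": -0.0088, "y": -0.0022, "z": -0.0025, "wx": 0, "wy": 0, "wz": 0, "jaw": 1},
  {"x": -0.0088, "y": -0.0022, "z": -0.0025, "wx": 0, "wy": 0, "wz": 0, "jaw": 1},
  {"x": -0.0088, "y": -0.0022, "z": -0.0025, "wx": 0, "wy": 0, "wz": 0, "jaw": 1},
  {"x": -0.0088, "y": -0.0022, "z": -0.0025, "wx": 0, "wy": 0, "wz": 0, "jaw": 1},
  {"x": -0.0044, "y": -0.001, "z": -0.0013, "wx": 0, "wy": 0, "wz": 0, "jaw": 1},
])

```text
t: 11.98
eef_pos: [0.5359, 0.1009, 0.1127]
orientation: [-0.226, 0.68, 0.629, -0.304]
ft_force: [-0.3, 1.3, -3.1]
opening: 0.0194
grip_force: 60.0
```

```bash
python3 - <<'E'
from plan import *
from meas import *
np.set_printoptions(precision=4,suppress=True)
s=robot.sense(); print(s['t'],s['ft_force'],s['torque'],s['joints']); Rt,b=turner(s); print(Rt[2],b,b+Rt@[.045,0,0])
s,im=snap('top','pics/t4.png'); print(np.round(breads(im,cam('top'),b[2]+.013,(229,190,290,288)),4))
s,im=snap('scene','pics/s4.png'); print(np.round(breads(im,cam('scene'),b[2]+.013,(190,220,400,360)),4))
print(np.round(breads(im,cam('scene'),.037,(190,220,400,360)),4))
path([(5,tpose(1.587,blade=[.63,.21,.06],pitch=-.05))])
E
```

```text
11.975 [-0.3118  1.3325 -3.1462] [-0.3529 -0.7738 -0.0194] [ 0.0511  0.8043  1.0978 -0.0434  2.014   0.1266]
[0.0791 0.0002 0.9969] [0.5347 0.2379 0.0605] [0.534  0.2827 0.0641]
[[  0.4371   0.2526   0.0358 188.    ]
 [  0.5323   0.2485   0.0397 441.5   ]]
[[   0.4117    0.2896    0.0379  573.    ]
 [   0.4951    0.3032    0.2021 2791.    ]
 [   0.5282    0.2551    0.0389  473.    ]]
[[   0.4281    0.2625    0.0396  573.    ]
 [   0.5153    0.2767    0.211  2791.    ]
 [   0.5498    0.2265    0.0406  473.    ]]
5 rows of x -0.005 y 0.014 z -0.013 | wx -0.000 wy -0.004 wz 0.004  |d|=0.020 |w|=0.006
   exact [-0.0242  0.0691 -0.0668] [-0.0016 -0.022   0.0191]
```

apply_moves([
  {"x": -0.0024, "y": 0.0069, "z": -0.0067, "wx": 0, "wy": -0.002, "wz": 0.002, "jaw": 1},
  {"x": -0.0048, "y": 0.0138, "z": -0.0134, "wx": 0, "wy": -0.004, "wz": 0.004, "jaw": 1},
  {"x": -0.0048, "y": 0.0138, "z": -0.0134, "wx": 0, "wy": -0.004, "wz": 0.004, "jaw": 1},
  {"x": -0.0048, "y": 0.0138, "z": -0.0134, "wx": 0, "wy": -0.004, "wz": 0.004, "jaw": 1},
  {"x": -0.0048, "y": 0.0138, "z": -0.0134, "wx": 0, "wy": -0.004, "wz": 0.004, "jaw": 1},
  {"x": -0.0024, "y": 0.0069, "z": -0.0067, "wx": 0, "wy": -0.002, "wz": 0.002, "jaw": 1},
  {"x": 0, "y": 0, "z": 0, "wx": 0, "wy": 0, "wz": 0, "jaw": 1},
])

```text
t: 12.95
eef_pos: [0.6318, 0.0752, 0.115]
orientation: [-0.216, 0.683, 0.624, -0.313]
ft_force: [-0.4, 0.3, -3.3]
opening: 0.0194
grip_force: 60.1
```

```bash
cat >> plan.py <<'E'
def edge_pose(head,edge,roll,pitch=0):
    """edge=(x,y,z) world of the blade's +y_t lower edge middle; roll>0 here means bread falls toward +y_t"""
    Rt=Ro.from_euler('z',head).as_matrix()@Ro.from_euler('y',pitch).as_matrix()@Ro.from_euler('x',-roll).as_matrix()
    b=np.array(edge)-Rt@np.array([0,.035,0])
    return tpose(head,roll=-roll,pitch=pitch,blade=b)
E
python3 - <<'E'
from plan import *
from meas import *
np.set_printoptions(precision=4,suppress=True)
s=robot.sense(); print(s['t'],s['ft_force'],s['joints']); Rt,b=turner(s); print(Rt[2],b)
s,im=snap('top','pics/t5.png'); print(np.round(breads(im,cam('top'),b[2]+.013,(229,180,290,288)),4))
r=np.radians
e=[.595,.215,.034]
path([(4,edge_pose(1.587,e,0))])
w=[]; R0,p0=edge_pose(1.587,e,0)
for a0,a1,n in [(0,30,4),(30,60,3),(60,85,3),(85,100,2)]:
    e1=list(e)
    if a1==100: e1=[.585,.215,.044]
    R1,p1=edge_pose(1.587,e1,r(a1)); print(a1,p1,'toolz',R1[:,2]); screw(R0,p0,R1,p1,n); R0,p0=R1,p1
E
```

```text
12.95 [-0.3788  0.3411 -3.3346] [ 0.0233  1.0117  0.7267 -0.0958  2.1784  0.0905]
[0.0509 0.002  0.9987] [0.6305 0.2106 0.0589]
[[  0.6268   0.2215   0.0396 414.    ]]
4 rows of x 0.003 y 0.003 z 0.003 | wx -0.001 wy -0.009 wz 0.009  |d|=0.005 |w|=0.013
   exact [0.0108 0.0114 0.0121] [-0.005  -0.0372  0.0348]
30 [0.5954 0.0825 0.1056] toolz [-0.2484 -0.1249 -0.9606]
4 rows of x -0.001 y -0.009 z 0.003 | wx -0.128 wy 0.023 wz 0.016  |d|=0.009 |w|=0.131
   exact [-0.0046 -0.035   0.0126] [-0.5118  0.0904  0.0633]
60 [0.5598 0.082  0.0951] toolz [ 0.2654 -0.1166 -0.9571]
3 rows of x -0.001 y -0.012 z 0.004 | wx -0.171 wy 0.030 wz 0.021  |d|=0.012 |w|=0.175
   exact [-0.0045 -0.0347  0.0133] [-0.5118  0.0904  0.0633]
85 [0.5375 0.0816 0.0736] toolz [ 0.6451 -0.1104 -0.7561]
3 rows of x -0.001 y -0.010 z 0.004 | wx -0.142 wy 0.025 wz 0.018  |d|=0.010 |w|=0.145
   exact [-0.0038 -0.0291  0.0107] [-0.4265  0.0753  0.0527]
100 [0.5193 0.0815 0.0668] toolz [ 0.8189 -0.1076 -0.5638]
2 rows of x -0.002 y -0.009 z -0.004 | wx -0.128 wy 0.023 wz 0.016  |d|=0.010 |w|=0.131
   exact [-0.0039 -0.0174 -0.0078] [-0.2559  0.0452  0.0316]
```

apply_moves([
  {"x": 0.0027, "y": 0.0028, "z": 0.003, "wx": -0.001, "wy": -0.009, "wz": 0.009, "jaw": 1},
  {"x": 0.0027, "y": 0.0028, "z": 0.003, "wx": -0.001, "wy": -0.009, "wz": 0.009, "jaw": 1},
  {"x": 0.0027, "y": 0.0028, "z": 0.003, "wx": -0.001, "wy": -0.009, "wz": 0.009, "jaw": 1},
  {"x": 0.0027, "y": 0.0028, "z": 0.003, "wx": -0.001, "wy": -0.009, "wz": 0.009, "jaw": 1},
  {"x": 0, "y": 0, "z": 0, "wx": 0, "wy": 0, "wz": 0, "jaw": 1},
])

```text
t: 13.62
eef_pos: [0.6307, 0.0835, 0.0971]
orientation: [-0.198, 0.688, 0.616, -0.328]
ft_force: [-0.7, -0.1, -3.8]
opening: 0.0198
grip_force: 60.1
```

apply_moves([
  {"x": -0.0011, "y": -0.0087, "z": 0.0032, "wx": -0.128, "wy": 0.0226, "wz": 0.0158, "jaw": 1},
  {"x": -0.0011, "y": -0.0087, "z": 0.0032, "wx": -0.128, "wy": 0.0226, "wz": 0.0158, "jaw": 1},
  {"x": -0.0011, "y": -0.0087, "z": 0.0032, "wx": -0.128, "wy": 0.0226, "wz": 0.0158, "jaw": 1},
  {"x": -0.0011, "y": -0.0087, "z": 0.0032, "wx": -0.128, "wy": 0.0226, "wz": 0.0158, "jaw": 1},
  {"x": -0.0011, "y": -0.0087, "z": 0.0032, "wx": -0.128, "wy": 0.0226, "wz": 0.0158, "jaw": 1},
  {"x": -0.0011, "y": -0.0087, "z": 0.0032, "wx": -0.128, "wy": 0.0226, "wz": 0.0158, "jaw": 1},
  {"x": -0.0011, "y": -0.0087, "z": 0.0032, "wx": -0.128, "wy": 0.0226, "wz": 0.0158, "jaw": 1},
  {"x": -0.0011, "y": -0.0087, "z": 0.0032, "wx": -0.128, "wy": 0.0226, "wz": 0.0158, "jaw": 1},
  {"x": -0.0011, "y": -0.0087, "z": 0.0032, "wx": -0.128, "wy": 0.0226, "wz": 0.0158, "jaw": 1},
  {"x": -0.0011, "y": -0.0087, "z": 0.0032, "wx": -0.128, "wy": 0.0226, "wz": 0.0158, "jaw": 1},
  {"x": -0.0011, "y": -0.0087, "z": 0.0032, "wx": -0.128, "wy": 0.0226, "wz": 0.0158, "jaw": 1},
])

```text
t: 15.0
eef_pos: [0.5403, 0.0769, 0.0785]
orientation: [0.247, 0.737, 0.598, 0.196]
ft_force: [1.6, -2.5, -2.8]
opening: 0.0193
grip_force: 60.0
```

```bash
python3 - <<'E'
from plan import *
from meas import *
np.set_printoptions(precision=4,suppress=True)
s=robot.sense(); print(s['t'],s['ft_force'],s['joints']); Rt,b=turner(s); print(Rt[:,2],b,b+Rt@[0,.035,0])
s,im=snap('top','pics/t6.png'); print(np.round(breads(im,cam('top'),.037,(229,180,290,288)),4))
s,im2=snap('scene','pics/s6.png')
a=cv2.resize(im[170:310,200:380],None,fx=2.2,fy=3)[:420]; c=cv2.resize(im2[210:350,190:380],None,fx=2,fy=3)
cv2.imwrite('pics/c6.png',np.hstack([a,c])[:,:,::-1])
E
```

```text
15.0 [ 1.6326 -2.488  -2.7652] [ 0.0925  0.0838  2.1904 -0.6434  0.3078  0.861 ]
[-0.9867 -0.0018  0.1627] [0.602  0.2094 0.0674] [0.5963 0.209  0.0329]
[[  0.4303   0.2587   0.0386 425.    ]
 [  0.6002   0.2281   0.0369 212.5   ]]
```

View pics/c6.png

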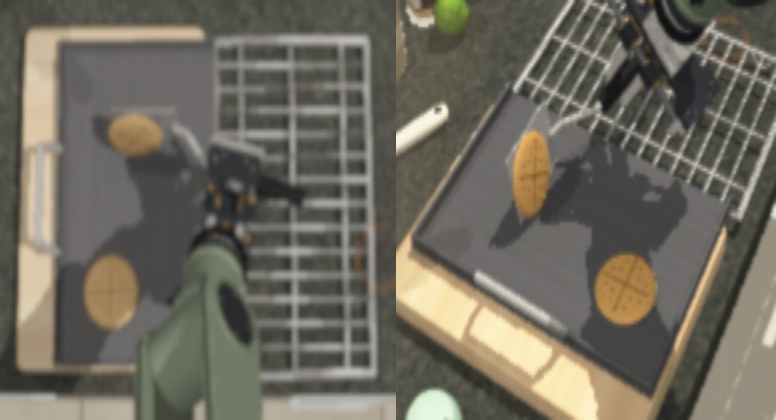

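```bash
cat > fk.py <<'E'
from plan import *
from scipy.optimize import least_squares
D=[([-1.4745,.2073,1.5428,0,1.3935,-.1505],[.1404,-.5569,.2184]),([-.9291,-.0757,1.7532,.0005,1.4634,.3901],[.34,-.3108,.2618]),
([-1.0114,.8115,1.0874,.1291,2.0616,.5136],[.388,-.3871,.1242]),([-.9849,.7418,1.3435,.1308,1.8498,.5064],[.3625,-.3159,.0628]),
([-.0678,.7448,1.1178,-.2051,2.0387,.0164],[.5363,-.0097,.1516]),([.1627,.8617,1.0417,-.0662,2.0309,.2912],[.5354,.1555,.0974]),
([.0233,1.0117,.7267,-.0958,2.1784,.0905],[.6318,.0752,.115]),([.0925,.0838,2.1904,-.6434,.3078,.861],[.5403,.0769,.0785])]
E_=lambda a,q: Ro.from_euler(a,q).as_matrix()
def FK(q,P):
    a1,d1,L2,L3,e,L6=P
    R=E_('z',q[0]); p=R@[a1,0,d1]; R=R@E_('y',q[1]); p=p+R@[0,0,L2]; R=R@E_('y',q[2]); p=p+R@[e,0,L3]
    R=R@E_('z',q[3])@E_('y',q[4])@E_('z',q[5]); return R,p+R@[0,0,L6]
f=lambda P: np.ravel([FK(q,P)[1]-p for q,p in D])
sol=least_squares(f,[0,.3,.4,.4,0,.2]); P=sol.x
def IK(R,p,q0):
    g=lambda q:np.r_[(FK(q,P)[1]-p)*5,(FK(q,P)[0]@Rfix-R).ravel()]
    lo=[-2.73,-.86,.23,-1.11,.08,-2.82];hi=[2.73,2.22,2.46,4.25,2.63,2.82]
    r=least_squares(g,np.clip(q0,np.array(lo)+.01,np.array(hi)-.01),bounds=(lo,hi)); return r.x,np.abs(r.fun).max()
s=robot.sense(); Rfix=np.round(FK(s['joints'],P)[0].T@q2R(s['orientation']))
E
python3 - <<'E'
from fk import *
np.set_printoptions(precision=3,suppress=True)
print(P,np.abs(sol.fun).max()); print(FK(s['joints'],P)[0].T@q2R(s['orientation']))
r=np.radians;q=s['joints']; print(q)
for e,a in [([.596,.209,.033],80),([.596,.209,.045],86),([.57,.209,.048],95),([.56,.209,.055],100),([.596,.209,.06],95),([.62,.209,.06],100)]:
    R,p=edge_pose(1.587,e,r(a)); print(e,a,*IK(R,p,q))
for hd in [1.3,1.9]:
    R,p=edge_pose(hd,[.57,.209,.048],r(95)); print(hd,*IK(R,p,q))
E
```

```text
[0.044 0.246 0.385 0.454 0.064 0.264] 0.08679081227278357
[[-0. -1. -0.]
 [ 1. -0.  0.]
 [-0.  0.  1.]]
[ 0.093  0.086  2.192 -0.637  0.311  0.852]
[0.596, 0.209, 0.033] 80 [ 0.263  0.125  2.128 -0.718  0.403  1.06 ] 1.6653345369377348e-15
[0.596, 0.209, 0.045] 86 [ 0.28   0.096  2.198 -1.064  0.336  1.42 ] 3.1530333899354446e-14
[0.57, 0.209, 0.048] 95 [ 0.279 -0.02   2.301 -1.11   0.298  1.476] 0.09194536614694576
[0.56, 0.209, 0.055] 100 [ 0.271 -0.099  2.354 -1.11   0.275  1.47 ] 0.14342881636033644
[0.596, 0.209, 0.06] 95 [ 0.265  0.024  2.239 -1.11   0.296  1.461] 0.07791698682901893
[0.62, 0.209, 0.06] 100 [ 0.232  0.066  2.193 -1.11   0.248  1.443] 0.13778436229361257
1.3 [ 0.546  0.043  2.252 -1.11   0.722  1.891] 0.08446025155918635
1.9 [ 0.163  0.082  2.23  -1.11   0.08   1.181] 0.0882337252383972
```

```bash
sed -i 's/a1,d1,L2,L3,e,L6=P/a1,d1,L2,L3,e,L6,b1=P/; s/\[a1,0,d1\]/[a1,b1,d1]/; s/\[0,.3,.4,.4,0,.2\]/[0,.3,.4,.4,0,.2,.086]/' fk.py
cat > chk.py <<'E'
from fk import *
np.set_printoptions(precision=3,suppress=True)
print(P,np.abs(sol.fun).max())
r=np.radians;q=s['joints']; print(q)
E
python3 - <<'E'
from chk import *
for e,a in [([.596,.209,.033],80),([.596,.209,.045],86),([.57,.209,.048],95),([.56,.209,.055],100),([.596,.209,.06],95),([.62,.209,.06],100)]:
    R,p=edge_pose(1.587,e,r(a)); print(e,a,*IK(R,p,q))
for hd in [1.0,1.3,1.9,2.2]:
    R,p=edge_pose(hd,[.57,.209,.048],r(95)); print(hd,*IK(R,p,q))
E
```

```text
[-0.     0.283  0.455  0.5    0.094  0.328  0.086] 5.936623246630135e-05
[ 0.093  0.086  2.192 -0.637  0.311  0.852]
[0.596, 0.209, 0.033] 80 [ 0.073  0.084  2.185 -0.54   0.303  0.742] 1.4397627534634694e-09
[0.596, 0.209, 0.045] 86 [ 0.078  0.062  2.258 -0.997  0.193  1.21 ] 5.773159728050814e-15
[0.57, 0.209, 0.048] 95 [ 0.016 -0.046  2.374 -1.11   0.08   1.293] 0.0805745407578376
[0.56, 0.209, 0.055] 100 [ 0.016 -0.117  2.418 -1.11   0.08   1.299] 0.13504173989526427
[0.596, 0.209, 0.06] 95 [ 0.024 -0.009  2.319 -1.11   0.093  1.297] 0.06985158000107317
[0.62, 0.209, 0.06] 100 [ 0.016  0.028  2.276 -1.11   0.08   1.299] 0.13106290776334883
1.0 [ 0.646  0.261  2.116 -1.11   0.977  2.225] 0.034624707674485555
1.3 [ 0.373  0.031  2.265 -1.11   0.59   1.764] 0.1032517807729898
1.9 [-0.227  0.117  2.357  2.079  0.352 -2.292] 1.6653345369377348e-15
2.2 [-0.374  0.241  2.192  1.532  0.619 -2.069] 1.3282763777766604e-10
```

```bash
python3 - <<'E'
from chk import *
for hd in (1.587,1.48,1.4):
  for e,a in [([.596,.209,.045],80),([.596,.209,.055],82),([.58,.209,.055],84),([.56,.209,.055],84),([.56,.209,.055],86),([.56,.209,.055],90)]:
    R,p=edge_pose(hd,e,r(a)); print(hd,e,a,*IK(R,p,q))
E
```

```text
[-0.     0.283  0.455  0.5    0.094  0.328  0.086] 5.936623246630135e-05
[ 0.093  0.086  2.192 -0.637  0.311  0.852]
1.587 [0.596, 0.209, 0.045] 80 [ 0.073  0.055  2.18  -0.49   0.332  0.688] 1.6530041224704917e-11
1.587 [0.596, 0.209, 0.055] 82 [ 0.075  0.03   2.203 -0.546  0.305  0.747] 2.3730184484094252e-12
1.587 [0.58, 0.209, 0.055] 84 [ 0.08  -0.003  2.264 -0.686  0.257  0.895] 5.551115123125783e-16
1.587 [0.56, 0.209, 0.055] 84 [ 0.085 -0.047  2.306 -0.691  0.261  0.903] 1.1102230246251565e-15
1.587 [0.56, 0.209, 0.055] 86 [ 0.088 -0.043  2.332 -0.89   0.217  1.108] 6.014910791662942e-12
1.587 [0.56, 0.209, 0.055] 90 [ 0.07  -0.053  2.366 -1.11   0.16   1.322] 0.023955216520678002
1.48 [0.596, 0.209, 0.045] 80 [ 0.149  0.056  2.179 -0.685  0.413  1.019] 4.354439031573065e-10
1.48 [0.596, 0.209, 0.055] 82 [ 0.156  0.033  2.2   -0.755  0.396  1.092] 5.551115123125783e-16
1.48 [0.58, 0.209, 0.055] 84 [ 0.171  0.003  2.258 -0.895  0.367  1.246] 1.6725509865977983e-12
1.48 [0.56, 0.209, 0.055] 84 [ 0.182 -0.039  2.299 -0.9    0.374  1.259] 4.3298697960381105e-15
1.48 [0.56, 0.209, 0.055] 86 [ 0.191 -0.033  2.322 -1.06   0.35   1.428] 2.0291546221073986e-12
1.48 [0.56, 0.209, 0.055] 90 [ 0.179 -0.053  2.346 -1.11   0.32   1.476] 0.036138144982484466
1.4 [0.596, 0.209, 0.045] 80 [ 0.206  0.064  2.17  -0.768  0.485  1.204] 4.779510121011299e-13
1.4 [0.596, 0.209, 0.055] 82 [ 0.217  0.042  2.19  -0.835  0.476  1.276] 1.8628987241697814e-11
1.4 [0.58, 0.209, 0.055] 84 [ 0.24   0.016  2.245 -0.958  0.459  1.417] 1.5265566588595902e-15
1.4 [0.56, 0.209, 0.055] 84 [ 0.255 -0.024  2.285 -0.961  0.468  1.432] 2.2082391470945595e-10
1.4 [0.56, 0.209, 0.055] 86 [ 0.268 -0.016  2.306 -1.09   0.453  1.573] 4.0678571622265736e-13
1.4 [0.56, 0.209, 0.055] 90 [ 0.266 -0.035  2.321 -1.11   0.442  1.597] 0.040919210696234165
```

```bash
python3 - <<'E'
from plan import *
r=np.radians
path([(3,edge_pose(1.587,[.596,.209,.056],r(82))),(2,edge_pose(1.587,[.558,.209,.056],r(85)))])
E
```

```text
3 rows of x -0.000 y 0.005 z -0.005 | wx -0.009 wy 0.008 wz 0.001  |d|=0.008 |w|=0.012
   exact [-0.0004  0.0163 -0.0164] [-0.0282  0.0231  0.0037]
2 rows of x -0.004 y -0.016 z -0.011 | wx -0.026 wy 0.005 wz 0.003  |d|=0.020 |w|=0.026
   exact [-0.0079 -0.0326 -0.0223] [-0.0512  0.009   0.0063]
```

apply_moves([
  {"x": 0, "y": 0.0054, "z": -0.0055, "wx": -0.009, "wy": 0.008, "wz": 0.001, "jaw": 1},
  {"x": 0, "y": 0.0054, "z": -0.0055, "wx": -0.009, "wy": 0.008, "wz": 0.001, "jaw": 1},
  {"x": 0, "y": 0.0054, "z": -0.0055, "wx": -0.009, "wy": 0.008, "wz": 0.001, "jaw": 1},
  {"x": -0.004, "y": -0.0163, "z": -0.0111, "wx": -0.026, "wy": 0.005, "wz": 0.003, "jaw": 1},
  {"x": -0.004, "y": -0.0163, "z": -0.0111, "wx": -0.026, "wy": 0.005, "wz": 0.003, "jaw": 1},
  {"x": 0, "y": 0, "z": 0, "wx": 0, "wy": 0, "wz": 0, "jaw": 1},
  {"x": 0, "y": 0, "z": 0, "wx": 0, "wy": 0, "wz": 0, "jaw": 1},
  {"x": 0, "y": 0, "z": 0, "wx": 0, "wy": 0, "wz": 0, "jaw": 1},
])

```text
t: 16.1
eef_pos: [0.5073, 0.0767, 0.0998]
orientation: [0.264, 0.725, 0.59, 0.235]
ft_force: [0.3, -0.5, -3.6]
opening: 0.0192
grip_force: 60.0
```

```bash
python3 - <<'E'
from plan import *
from meas import *
np.set_printoptions(precision=4,suppress=True)
s=robot.sense(); print(s['t'],s['ft_force'],s['joints']); Rt,b=turner(s); print(Rt[:,2],b,b+Rt@[0,.035,0])
s,im=snap('top','pics/t7.png'); print(np.round(breads(im,cam('top'),.037,(229,180,290,288)),4))
s,im2=snap('scene','pics/s7.png'); print(np.round(breads(im2,cam('scene'),.037,(190,220,400,360)),4))
a=cv2.resize(im[170:310,200:380],None,fx=2.2,fy=3)[:420]; c=cv2.resize(im2[210:350,190:380],None,fx=2,fy=3)
cv2.imwrite('pics/c7.png',np.hstack([a,c])[:,:,::-1])
E
```

```text
16.1 [ 0.3072 -0.5379 -3.5508] [ 0.0854 -0.0497  2.3132 -0.768   0.2349  0.9838]
[-0.9969 -0.0176  0.0769] [0.5678 0.2103 0.0963] [0.5651 0.2104 0.0614]
[[  0.4318   0.2592   0.039  432.    ]
 [  0.5351   0.2225   0.0401 420.5   ]]
[[   0.4291    0.2631    0.0386  538.    ]
 [   0.5153    0.2767    0.211  2626.5   ]
 [   0.5325    0.2269    0.0392  462.    ]]
```

```bash
cat >> meas.py <<'E'
def texture(im,C,xy,z=.037):
    t=np.linspace(0,2*np.pi,40); X=np.c_[xy[0]+.027*np.cos(t),xy[1]+.027*np.sin(t),0*t+z]
    m=np.zeros(im.shape[:2],np.uint8); cv2.fillPoly(m,[proj(C,X).astype(np.int32)],1)
    g=cv2.cvtColor(im,cv2.COLOR_RGB2GRAY).astype(float); l=g-cv2.GaussianBlur(g,(0,0),3)
    return round(float(l[m>0].std()),2)
E
python3 - <<'E'
from meas import *
for n in 'ts':
    im=cv2.imread(f'pics/{n}7.png')[:,:,::-1].copy(); C=cam('top' if n=='t' else 'scene')
    print(n,'near',texture(im,C,(.430,.259)),'far',texture(im,C,(.533,.2245)))
E
```

```text
t near 11.02 far 14.38
s near 14.89 far 20.56
```

View pics/c7.png

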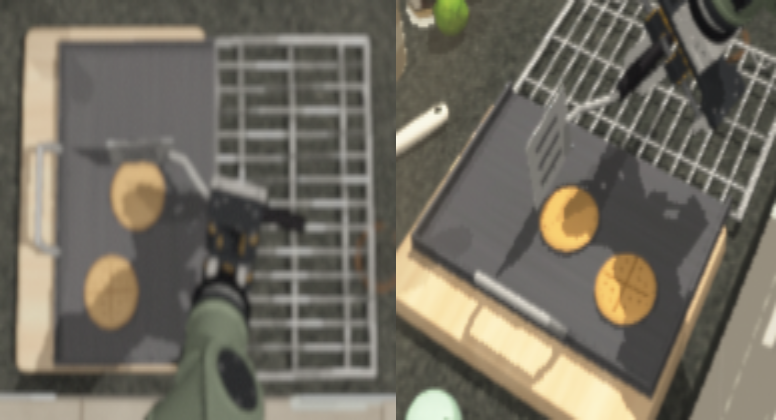

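```bash
python3 - <<'E'
from chk import *
for a in (85,75,65):
    R,p=edge_pose(1.587,[.481,.205,.031],r(a)); print('push',a,p,*IK(R,p,q))
    R,p=edge_pose(1.587,[.481,.205,.10],r(a)); print('  above',*IK(R,p,q))
for h in (1.587,2.0,2.4,2.8,3.14):
    q0=np.array([.1,.7,1.4,0,1.9,.2])
    f=np.array([np.cos(h+np.pi/2),np.sin(h+np.pi/2),0]); E=np.array([.44,.22,.034])-.05*f-.012*np.array([np.cos(h),np.sin(h),0])
    for a in (0,20,40,60,80,90,97):
        R,p=edge_pose(h,E,r(a)); q0,er=IK(R,p,q0); print(h,E,a,q0,round(er,4))
E
```

```text
[-0.     0.283  0.455  0.5    0.094  0.328  0.086] 5.936623246630135e-05
[ 0.085 -0.05   2.315 -0.769  0.235  0.985]
push 85 [0.424 0.072 0.071] [ 0.13  -0.141  2.46  -0.93   0.259  1.182] 0.0329636606891498
  above [ 0.099 -0.402  2.453 -0.429  0.431  0.634] 3.579293528233052e-09
push 75 [0.431 0.072 0.08 ] [ 0.083 -0.163  2.364 -0.367  0.444  0.568] 4.0592529337857286e-14
  above [ 0.083 -0.332  2.307 -0.254  0.66   0.435] 2.53408405370692e-13
push 65 [0.441 0.072 0.089] [ 0.071 -0.093  2.216 -0.223  0.682  0.401] 4.3564873930534986e-11
  above [ 0.071 -0.224  2.154 -0.184  0.871  0.346] 1.0269562977782698e-14
1.587 [0.49  0.209 0.034] 0 [ 0.045  0.805  1.138 -0.11   1.977  0.152] 0.0
1.587 [0.49  0.209 0.034] 20 [ 0.05   0.503  1.467 -0.107  1.605  0.202] 0.0
1.587 [0.49  0.209 0.034] 40 [ 0.059  0.217  1.795 -0.125  1.218  0.261] 0.0
1.587 [0.49  0.209 0.034] 60 [ 0.075 -0.027  2.115 -0.191  0.802  0.365] 0.0
1.587 [0.49  0.209 0.034] 80 [ 0.102 -0.156  2.41  -0.557  0.327  0.778] 0.0
1.587 [0.49  0.209 0.034] 90 [ 0.138 -0.127  2.46  -1.11   0.234  1.376] 0.0536
1.587 [0.49  0.2
[... 1469 characters left out ...]
  0.853 -1.727] 0.0
2.8 [0.468 0.263 0.034] 90 [-0.288  0.348  1.986  1.058  0.931 -2.015] 0.0
2.8 [0.468 0.263 0.034] 97 [-0.355  0.424  2.     1.191  1.013 -2.186] 0.0
3.14 [0.452 0.27  0.034] 0 [ 0.66   0.802  1.144 -0.675  1.622 -0.668] 0.0
3.14 [0.452 0.27  0.034] 20 [ 0.526  0.572  1.36  -0.443  1.347 -0.765] 0.0
3.14 [0.452 0.27  0.034] 40 [ 0.336  0.403  1.548 -0.129  1.106 -1.01 ] 0.0
3.14 [0.452 0.27  0.034] 60 [ 0.109  0.335  1.69   0.303  0.984 -1.421] 0.0
3.14 [0.452 0.27  0.034] 80 [-0.112  0.4    1.766  0.741  1.047 -1.875] 0.0
3.14 [0.452 0.27  0.034] 90 [-0.204  0.482  1.774  0.912  1.134 -2.062] 0.0
3.14 [0.452 0.27  0.034] 97 [-0.258  0.556  1.768  1.009  1.209 -2.171] 0.0
```

```bash
python3 - <<'E'
from chk import *
W=[(5,[.54,.205,.11],70),(4,[.482,.215,.09],70),(4,[.482,.215,.032],70),(8,[.566,.215,.032],70),(4,[.55,.215,.10],60)]
path([(n,edge_pose(1.587,e,r(a))) for n,e,a in W])
q0=q
for n,e,a in W:
    q0,er=IK(*edge_pose(1.587,e,r(a)),q0); print(q0,round(er,4))
E
```

```text
[-0.     0.283  0.455  0.5    0.094  0.328  0.086] 5.936623246630135e-05
[ 0.085 -0.05   2.315 -0.769  0.235  0.985]
5 rows of x -0.001 y 0.006 z -0.012 | wx 0.053 wy -0.010 wz -0.007  |d|=0.013 |w|=0.054
   exact [-0.007  0.029 -0.059] [ 0.264 -0.051 -0.034]
4 rows of x -0.000 y -0.015 z -0.002 | wx 0.000 wy 0.000 wz 0.000  |d|=0.016 |w|=0.000
   exact [-0.001 -0.062 -0.008] [0. 0. 0.]
4 rows of x 0.000 y -0.006 z 0.013 | wx 0.000 wy 0.000 wz 0.000  |d|=0.014 |w|=0.000
   exact [ 0.002 -0.026  0.052] [0. 0. 0.]
8 rows of x 0.002 y 0.009 z 0.004 | wx 0.000 wy 0.000 wz 0.000  |d|=0.010 |w|=0.000
   exact [0.016 0.074 0.036] [0. 0. 0.]
4 rows of x -0.001 y 0.006 z -0.018 | wx 0.043 wy -0.008 wz -0.005  |d|=0.019 |w|=0.044
   exact [-0.004  0.023 -0.072] [ 0.171 -0.03  -0.021]
[ 0.064 -0.147  2.103 -0.207  0.758  0.37 ] 0.0
[ 0.109 -0.25   2.232 -0.238  0.743  0.437] 0.0
[ 0.109 -0.125  2.281 -0.298  0.574  0.512] 0.0
[ 0.086  0.061  2.103 -0.286  0.562  0.482] 0.0
[ 0.079  0.002  1.926 -0.168  0.959  0.333] 0.0
```

apply_moves([
  {"x": -0.0014, "y": 0.0058, "z": -0.0118, "wx": 0.053, "wy": -0.01, "wz": -0.007, "jaw": 1},
  {"x": -0.0014, "y": 0.0058, "z": -0.0118, "wx": 0.053, "wy": -0.01, "wz": -0.007, "jaw": 1},
  {"x": -0.0014, "y": 0.0058, "z": -0.0118, "wx": 0.053, "wy": -0.01, "wz": -0.007, "jaw": 1},
  {"x": -0.0014, "y": 0.0058, "z": -0.0118, "wx": 0.053, "wy": -0.01, "wz": -0.007, "jaw": 1},
  {"x": -0.0014, "y": 0.0058, "z": -0.0118, "wx": 0.053, "wy": -0.01, "wz": -0.007, "jaw": 1},
  {"x": 0, "y": -0.0155, "z": -0.002, "wx": 0, "wy": 0, "wz": 0, "jaw": 1},
  {"x": 0, "y": -0.0155, "z": -0.002, "wx": 0, "wy": 0, "wz": 0, "jaw": 1},
  {"x": 0, "y": -0.0155, "z": -0.002, "wx": 0, "wy": 0, "wz": 0, "jaw": 1},
  {"x": 0, "y": -0.0155, "z": -0.002, "wx": 0, "wy": 0, "wz": 0, "jaw": 1},
  {"x": 0, "y": 0, "z": 0, "wx": 0, "wy": 0, "wz": 0, "jaw": 1},
])

```text
t: 17.45
eef_pos: [0.4336, 0.0824, 0.1408]
orientation: [0.185, 0.749, 0.623, 0.131]
ft_force: [0.3, -0.3, -1.9]
opening: 0.0195
grip_force: 60.0
```

```bash
python3 - <<'E'
from plan import *
from meas import *
np.set_printoptions(precision=4,suppress=True)
r=np.radians
s=robot.sense(); print(s['t'],s['ft_force'],s['joints']); Rt,b=turner(s); print(Rt[:,2],b,b+Rt@[0,.035,0])
s,im=snap('scene','pics/s8.png'); print(np.round(breads(im,cam('scene'),.037,(190,220,400,360)),4))
path([(4,edge_pose(1.587,[.482,.215,.032],r(70))),(8,edge_pose(1.587,[.566,.215,.032],r(70)))])
E
```

```text
17.45 [ 0.3256 -0.3416 -1.9078] [ 0.1116 -0.2519  2.2397 -0.2408  0.7387  0.4398]
[-0.9391 -0.0167  0.3433] [0.4905 0.2158 0.1199] [0.4785 0.2156 0.087 ]
[[   0.4291    0.2636    0.0384  532.    ]
 [   0.5153    0.2767    0.211  3346.5   ]
 [   0.5341    0.2275    0.0386  406.    ]]
4 rows of x 0.000 y -0.006 z 0.013 | wx 0.000 wy -0.000 wz 0.000  |d|=0.014 |w|=0.000
   exact [ 0.0016 -0.0233  0.0512] [ 0.0011 -0.0006  0.0015]
8 rows of x 0.002 y 0.009 z 0.004 | wx 0.000 wy 0.000 wz 0.000  |d|=0.010 |w|=0.000
   exact [0.0162 0.0742 0.0359] [0. 0. 0.]
```

apply_moves([
  {"x": 0, "y": -0.0058, "z": 0.0128, "wx": 0, "wy": 0, "wz": 0, "jaw": 1},
  {"x": 0, "y": -0.0058, "z": 0.0128, "wx": 0, "wy": 0, "wz": 0, "jaw": 1},
  {"x": 0, "y": -0.0058, "z": 0.0128, "wx": 0, "wy": 0, "wz": 0, "jaw": 1},
  {"x": 0, "y": -0.0058, "z": 0.0128, "wx": 0, "wy": 0, "wz": 0, "jaw": 1},
  {"x": 0, "y": 0, "z": 0, "wx": 0, "wy": 0, "wz": 0, "jaw": 1},
])

```text
t: 18.12
eef_pos: [0.4372, 0.0797, 0.0856]
orientation: [0.185, 0.749, 0.622, 0.131]
ft_force: [0.0, -0.8, -3.5]
opening: 0.019
grip_force: 60.0
```

apply_moves([
  {"x": 0.002, "y": 0.0093, "z": 0.0045, "wx": 0, "wy": 0, "wz": 0, "jaw": 1},
  {"x": 0.002, "y": 0.0093, "z": 0.0045, "wx": 0, "wy": 0, "wz": 0, "jaw": 1},
  {"x": 0.002, "y": 0.0093, "z": 0.0045, "wx": 0, "wy": 0, "wz": 0, "jaw": 1},
  {"x": 0.002, "y": 0.0093, "z": 0.0045, "wx": 0, "wy": 0, "wz": 0, "jaw": 1},
  {"x": 0.002, "y": 0.0093, "z": 0.0045, "wx": 0, "wy": 0, "wz": 0, "jaw": 1},
  {"x": 0.002, "y": 0.0093, "z": 0.0045, "wx": 0, "wy": 0, "wz": 0, "jaw": 1},
  {"x": 0.002, "y": 0.0093, "z": 0.0045, "wx": 0, "wy": 0, "wz": 0, "jaw": 1},
  {"x": 0.002, "y": 0.0093, "z": 0.0045, "wx": 0, "wy": 0, "wz": 0, "jaw": 1},
])

```text
t: 19.12
eef_pos: [0.5222, 0.0798, 0.0863]
orientation: [0.186, 0.749, 0.622, 0.132]
ft_force: [-0.6, -1.4, -2.8]
opening: 0.0192
grip_force: 60.0
```

```bash
python3 - <<'E'
from plan import *
from meas import *
np.set_printoptions(precision=4,suppress=True)
r=np.radians
s=robot.sense(); print(s['t'],s['ft_force'],s['joints']); Rt,b=turner(s); print(Rt[:,2],b,b+Rt@[0,.035,0])
s,im=snap('top','pics/t9.png'); print(np.round(breads(im,cam('top'),.037,(229,180,290,288)),4))
s,im=snap('scene','pics/s9.png'); print(np.round(breads(im,cam('scene'),.037,(190,220,400,360)),4))
path([(5,edge_pose(1.587,[.55,.18,.10],r(50))),(8,tpose(1.587,blade=[.43,.125,.09],pitch=.06)),(4,tpose(1.587,blade=[.43,.13,.034],pitch=.06))])
E
```

```text
19.125 [-0.5751 -1.4458 -2.8259] [ 0.0802  0.0609  2.1015 -0.2818  0.5607  0.4728]
[-0.9399 -0.0159  0.3411] [0.5793 0.2132 0.0655] [0.5674 0.213  0.0326]
[[  0.4299   0.2593   0.0388 426.    ]
 [  0.6142   0.2238   0.0342 173.5   ]]
[[   0.4275    0.2623    0.039   544.5   ]
 [   0.5152    0.2761    0.2113 3400.5   ]
 [   0.6096    0.2357    0.0372  181.5   ]]
5 rows of x -0.007 y 0.007 z -0.014 | wx 0.069 wy -0.012 wz -0.008  |d|=0.017 |w|=0.070
   exact [-0.0364  0.033  -0.0712] [ 0.3441 -0.0608 -0.042 ]
8 rows of x -0.008 y -0.010 z 0.005 | wx 0.106 wy -0.026 wz -0.011  |d|=0.014 |w|=0.109
   exact [-0.0605 -0.0829  0.0408] [ 0.8451 -0.2085 -0.0848]
4 rows of x 0.005 y 0.009 z 0.010 | wx 0.000 wy 0.000 wz 0.000  |d|=0.014 |w|=0.000
   exact [0.0197 0.0362 0.0382] [0. 0. 0.]
```

apply_moves([
  {"x": -0.0073, "y": 0.0066, "z": -0.0142, "wx": 0.069, "wy": -0.012, "wz": -0.008, "jaw": 1},
  {"x": -0.0073, "y": 0.0066, "z": -0.0142, "wx": 0.069, "wy": -0.012, "wz": -0.008, "jaw": 1},
  {"x": -0.0073, "y": 0.0066, "z": -0.0142, "wx": 0.069, "wy": -0.012, "wz": -0.008, "jaw": 1},
  {"x": -0.0073, "y": 0.0066, "z": -0.0142, "wx": 0.069, "wy": -0.012, "wz": -0.008, "jaw": 1},
  {"x": -0.0073, "y": 0.0066, "z": -0.0142, "wx": 0.069, "wy": -0.012, "wz": -0.008, "jaw": 1},
])

```text
t: 19.85
eef_pos: [0.5246, 0.0468, 0.1665]
orientation: [0.075, 0.761, 0.644, -0.003]
ft_force: [0.4, 0.0, -3.2]
opening: 0.0192
grip_force: 59.9
```

apply_moves([
  {"x": -0.0076, "y": -0.0104, "z": 0.0051, "wx": 0.1056, "wy": -0.026, "wz": -0.0106, "jaw": 1},
  {"x": -0.0076, "y": -0.0104, "z": 0.0051, "wx": 0.1056, "wy": -0.026, "wz": -0.0106, "jaw": 1},
  {"x": -0.0076, "y": -0.0104, "z": 0.0051, "wx": 0.1056, "wy": -0.026, "wz": -0.0106, "jaw": 1},
  {"x": -0.0076, "y": -0.0104, "z": 0.0051, "wx": 0.1056, "wy": -0.026, "wz": -0.0106, "jaw": 1},
  {"x": -0.0076, "y": -0.0104, "z": 0.0051, "wx": 0.1056, "wy": -0.026, "wz": -0.0106, "jaw": 1},
  {"x": -0.0076, "y": -0.0104, "z": 0.0051, "wx": 0.1056, "wy": -0.026, "wz": -0.0106, "jaw": 1},
  {"x": -0.0076, "y": -0.0104, "z": 0.0051, "wx": 0.1056, "wy": -0.026, "wz": -0.0106, "jaw": 1},
  {"x": -0.0076, "y": -0.0104, "z": 0.0051, "wx": 0.1056, "wy": -0.026, "wz": -0.0106, "jaw": 1},
  {"x": 0, "y": 0, "z": 0, "wx": 0, "wy": 0, "wz": 0, "jaw": 1},
  {"x": 0, "y": 0, "z": 0, "wx": 0, "wy": 0, "wz": 0, "jaw": 1},
])

```text
t: 21.1
eef_pos: [0.4301, -0.0036, 0.16]
orientation: [-0.177, 0.694, 0.607, -0.345]
ft_force: [-0.1, 0.3, -2.2]
opening: 0.019
grip_force: 60.1
```

```bash
python3 - <<'E'
from plan import *
from meas import *
np.set_printoptions(precision=4,suppress=True)
s=robot.sense(); print(s['t'],s['ft_force'],s['torque'],s['joints']); Rt,b=turner(s); print(Rt[:,2],b)
s,im=snap('wrist','pics/w9.png'); print(backpix(s,0)[:2].ravel())
g=cv2.GaussianBlur(cv2.cvtColor(im,cv2.COLOR_RGB2GRAY),(0,0),1); cv2.imwrite('pics/w9c.png',cv2.resize(im[0:200,220:520],None,fx=2,fy=2)[:,:,::-1])
path([(5,tpose(1.587,blade=[.43,.13,.034],pitch=.06)),(3,tpose(1.587,blade=[.43,.13,.027],pitch=.06))])
E
```

```text
21.1 [-0.0583  0.2712 -2.199 ] [-0.2108 -0.6923  0.0145] [-0.0508  0.5365  1.4419 -0.223   1.9288  0.0896]
[-0.0026  0.0583  0.9983] [0.4291 0.125  0.0895]
[320.9635 113.2054 425.8226  93.9527]
5 rows of x 0.004 y 0.007 z 0.007 | wx 0.000 wy -0.000 wz -0.000  |d|=0.011 |w|=0.001
   exact [0.0196 0.0369 0.0372] [ 0.0013 -0.0024 -0.0002]
3 rows of x 0.001 y 0.002 z 0.002 | wx 0.000 wy 0.000 wz 0.000  |d|=0.002 |w|=0.000
   exact [0.0019 0.0047 0.0049] [0. 0. 0.]
```

```bash
python3 - <<'E'
import cv2,numpy as np
a=cv2.imread('pics/w6.png',0); b=cv2.imread('pics/w9.png',0)
for (x,y,w) in [(366,95,22),(429,95,18),(324,106,18),(330,205,25),(395,60,25)]:
    t=a[y-w:y+w,x-w:x+w]; S=b[max(0,y-w-20):y+w+20,x-w-20:x+w+20]
    r=cv2.matchTemplate(S,t,cv2.TM_CCOEFF_NORMED); _,m,_,l=cv2.minMaxLoc(r); print((x,y),'shift',l[0]-20,l[1]-min(20,y-w),round(m,2))
E
```

```text
(366, 95) shift -2 0 0.93
(429, 95) shift -2 -1 0.78
(324, 106) shift -4 0 0.67
(330, 205) shift -1 1 0.35
(395, 60) shift -2 0 0.85
```

apply_moves([
  {"x": 0.004, "y": 0.0074, "z": 0.0074, "wx": 0, "wy": 0, "wz": 0, "jaw": 1},
  {"x": 0.004, "y": 0.0074, "z": 0.0074, "wx": 0, "wy": 0, "wz": 0, "jaw": 1},
  {"x": 0.004, "y": 0.0074, "z": 0.0074, "wx": 0, "wy": 0, "wz": 0, "jaw": 1},
  {"x": 0.004, "y": 0.0074, "z": 0.0074, "wx": 0, "wy": 0, "wz": 0, "jaw": 1},
  {"x": 0.004, "y": 0.0074, "z": 0.0074, "wx": 0, "wy": 0, "wz": 0, "jaw": 1},
  {"x": 0.0006, "y": 0.0016, "z": 0.0016, "wx": 0, "wy": 0, "wz": 0, "jaw": 1},
  {"x": 0.0006, "y": 0.0016, "z": 0.0016, "wx": 0, "wy": 0, "wz": 0, "jaw": 1},
  {"x": 0, "y": 0, "z": 0, "wx": 0, "wy": 0, "wz": 0, "jaw": 1},
])

```text
t: 22.15
eef_pos: [0.4309, 0.0016, 0.0999]
orientation: [-0.178, 0.694, 0.606, -0.346]
ft_force: [-0.1, -1.1, -2.7]
opening: 0.019
grip_force: 60.0
```

```bash
python3 - <<'E'
from plan import *
np.set_printoptions(precision=4,suppress=True)
s=robot.sense(); print(s['t'],s['ft_force'],s['torque'],s['joints']); Rt,b=turner(s); print(Rt[:,0],b,b+Rt@[.045,0,0])
E
```

```text
22.15 [-0.0993 -1.1326 -2.731 ] [-0.1522 -0.5486  0.0374] [-0.0428  0.6204  1.4562 -0.2106  1.8378  0.1186]
[-0.0146  0.9982 -0.0584] [0.4297 0.1302 0.0294] [0.4291 0.1751 0.0268]
```

apply_moves([
  {"x": 0.0007, "y": 0.0018, "z": 0.0018, "wx": 0, "wy": 0, "wz": 0, "jaw": 1},
  {"x": 0.0067, "y": -0.0015, "z": -0.0011, "wx": 0, "wy": 0, "wz": 0, "jaw": 1},
  {"x": 0.0067, "y": -0.0015, "z": -0.0011, "wx": 0, "wy": 0, "wz": 0, "jaw": 1},
  {"x": 0.0067, "y": -0.0015, "z": -0.0011, "wx": 0, "wy": 0, "wz": 0, "jaw": 1},
  {"x": 0.0067, "y": -0.0015, "z": -0.0011, "wx": 0, "wy": 0, "wz": 0, "jaw": 1},
  {"x": 0.0067, "y": -0.0015, "z": -0.0011, "wx": 0, "wy": 0, "wz": 0, "jaw": 1},
  {"x": 0.0067, "y": -0.0015, "z": -0.0011, "wx": 0, "wy": 0, "wz": 0, "jaw": 1},
  {"x": 0.0067, "y": -0.0015, "z": -0.0011, "wx": 0, "wy": 0, "wz": 0, "jaw": 1},
  {"x": 0.0067, "y": -0.0015, "z": -0.0011, "wx": 0, "wy": 0, "wz": 0, "jaw": 1},
  {"x": 0.0067, "y": -0.0015, "z": -0.0011, "wx": 0, "wy": 0, "wz": 0, "jaw": 1},
  {"x": 0.0067, "y": -0.0015, "z": -0.0011, "wx": 0, "wy": 0, "wz": 0, "jaw": 1},
  {"x": 0.0067, "y": -0.0015, "z": -0.0011, "wx": 0, "wy": 0, "wz": 0, "jaw": 1},
])

```text
t: 23.65
eef_pos: [0.4293, 0.0786, 0.0971]
orientation: [-0.178, 0.694, 0.606, -0.346]
ft_force: [0.3, -1.7, -0.7]
opening: 0.0193
grip_force: 60.0
```

apply_moves([
  {"x": 0.0067, "y": -0.0015, "z": -0.0011, "wx": 0, "wy": 0, "wz": 0, "jaw": 1},
  {"x": 0.0067, "y": -0.0015, "z": -0.0011, "wx": 0, "wy": 0, "wz": 0, "jaw": 1},
  {"x": 0.0067, "y": -0.0015, "z": -0.0011, "wx": 0, "wy": 0, "wz": 0, "jaw": 1},
  {"x": 0.0067, "y": -0.0015, "z": -0.0011, "wx": 0, "wy": 0, "wz": 0, "jaw": 1},
  {"x": 0.0067, "y": -0.0015, "z": -0.0011, "wx": 0, "wy": 0, "wz": 0, "jaw": 1},
  {"x": 0.0067, "y": -0.0015, "z": -0.0011, "wx": 0, "wy": 0, "wz": 0, "jaw": 1},
  {"x": 0.0067, "y": -0.0015, "z": -0.0011, "wx": 0, "wy": 0, "wz": 0, "jaw": 1},
])

```text
t: 24.52
eef_pos: [0.4283, 0.1272, 0.0971]
orientation: [-0.178, 0.694, 0.606, -0.346]
ft_force: [-0.1, -1.7, 0.4]
opening: 0.0194
grip_force: 60.0
```

```bash
python3 - <<'E'
from plan import *
from meas import *
np.set_printoptions(precision=4,suppress=True)
s=robot.sense(); print(s['t'],s['ft_force'],s['torque']); Rt,b=turner(s); print(b,b+Rt@[.045,0,0])
s,im=snap('scene','pics/s10.png'); print(np.round(breads(im,cam('scene'),.037,(190,220,400,360)),4))
s,im=snap('top','pics/t10.png'); print(np.round(breads(im,cam('top'),.037,(229,180,290,288)),4))
E
```

```text
24.525 [-0.1307 -1.7408  0.4038] [-0.3818 -0.5516  0.3496]
[0.4271 0.2557 0.0266] [0.4264 0.3007 0.024 ]
[[   0.4295    0.298     0.0402  601.5   ]
 [   0.5147    0.2767    0.2106 2605.    ]
 [   0.6024    0.2267    0.0392  440.    ]]
[[  0.4316   0.2975   0.0388 341.    ]]
```

apply_moves([
  {"x": 0.0067, "y": -0.0015, "z": -0.0011, "wx": 0, "wy": 0, "wz": 0, "jaw": 1},
  {"x": 0.0067, "y": -0.0015, "z": -0.0011, "wx": 0, "wy": 0, "wz": 0, "jaw": 1},
  {"x": 0.0067, "y": -0.0015, "z": -0.0011, "wx": 0, "wy": 0, "wz": 0, "jaw": 1},
  {"x": 0.0067, "y": -0.0015, "z": -0.0011, "wx": 0, "wy": 0, "wz": 0, "jaw": 1},
])

```text
t: 25.12
eef_pos: [0.4278, 0.1551, 0.0971]
orientation: [-0.178, 0.694, 0.606, -0.346]
ft_force: [-0.3, -3.1, -0.4]
opening: 0.0195
grip_force: 60.0
```

apply_moves([
  {"x": -0.0034, "y": 0.0024, "z": 0.0022, "wx": 0.003, "wy": 0.033, "wz": -0.032, "jaw": 1},
  {"x": -0.0034, "y": 0.0024, "z": 0.0022, "wx": 0.003, "wy": 0.033, "wz": -0.032, "jaw": 1},
  {"x": -0.0034, "y": 0.0024, "z": 0.0022, "wx": 0.003, "wy": 0.033, "wz": -0.032, "jaw": 1},
  {"x": -0.0044, "y": -0.001, "z": -0.0013, "wx": 0, "wy": 0, "wz": 0, "jaw": 1},
  {"x": -0.0088, "y": -0.0022, "z": -0.0025, "wx": 0, "wy": 0, "wz": 0, "jaw": 1},
  {"x": -0.0088, "y": -0.0022, "z": -0.0025, "wx": 0, "wy": 0, "wz": 0, "jaw": 1},
  {"x": -0.0088, "y": -0.0022, "z": -0.0025, "wx": 0, "wy": 0, "wz": 0, "jaw": 1},
  {"x": -0.0088, "y": -0.0022, "z": -0.0025, "wx": 0, "wy": 0, "wz": 0, "jaw": 1},
  {"x": -0.0044, "y": -0.001, "z": -0.0013, "wx": 0, "wy": 0, "wz": 0, "jaw": 1},
])

```text
t: 26.25
eef_pos: [0.4283, 0.1005, 0.1123]
orientation: [-0.227, 0.679, 0.628, -0.305]
ft_force: [-0.8, 0.6, -2.5]
opening: 0.0191
grip_force: 60.1
```

```bash
python3 - <<'E'
from chk import *
from meas import *
Rt,b=turner(s); print(s['t'],s['ft_force'],Rt[2],b)
_,im=snap('top','pics/t11.png'); print(np.round(breads(im,cam('top'),b[2]+.013,(229,180,290,288)),4))
_,im=snap('scene','pics/s11.png'); print(np.round(breads(im,cam('scene'),b[2]+.013,(190,220,400,360)),4))
h=2.6; E=np.array([.47,.228,.034])
W=[(10,tpose(h,blade=[.488,.258,.07],pitch=-.04)),(5,edge_pose(h,E,0)),(12,edge_pose(h,E,r(90))),(2,edge_pose(h,E+[-.005,-.009,.014],r(97)))]
path(W); q0=q
for n,(R,p) in W: q0,er=IK(R,p,q0); print(p,q0,round(er,4))
for a in (15,30,45,60,75): print(a,IK(*edge_pose(h,E,r(a)),q0)[0])
E
```

```text
[-0.     0.283  0.455  0.5    0.094  0.328  0.086] 5.936623246630135e-05
[ 0.058  0.61   1.43  -0.034  1.88   0.14 ]
26.25 [-0.837  0.648 -2.473] [0.08  0.004 0.997] [0.427 0.238 0.06 ]
[[  0.433   0.248   0.039 417.   ]
 [  0.597   0.222   0.037 227.   ]]
[[   0.495    0.303    0.202 2803.5  ]
 [   0.43     0.254    0.038  505.5  ]
 [   0.579    0.255    0.037  433.5  ]]
10 rows of x 0.000 y 0.014 z -0.015 | wx -0.016 wy -0.072 wz -0.070  |d|=0.020 |w|=0.102
   exact [ 0.004  0.136 -0.153] [-0.156 -0.724 -0.697]
5 rows of x 0.002 y 0.004 z 0.004 | wx -0.000 wy -0.006 wz 0.006  |d|=0.006 |w|=0.008
   exact [0.008 0.021 0.021] [-0.002 -0.029  0.028]
12 rows of x -0.001 y -0.009 z 0.003 | wx -0.128 wy 0.023 wz 0.016  |d|=0.009 |w|=0.131
   exact [-0.014 -0.105  0.038] [-1.536  0.271  0.19 ]
2 rows of x -0.001 y -0.002 z -0.007 | wx -0.060 wy 0.011 wz 0.007  |d|=0.008 |w|=0.061
   exact [-0.003 -0.005 -0.014] [-0.119  0.021  0.015]
[0.603 0.188 0.128] [ 0.414  0.846  0.995 -0.526  1.883 -0.519] 0.0
[0.601 0.189 0.097] [ 0.426  0.869  1.025 -0.538  1.828 -0.459] 0.0
[0.551 0.106 0.068] [-0.395  0.26   2.117  1.13   0.853 -2.024] 0.0
[0.544 0.094 0.074] [-0.498  0.302  2.146  1.24   0.97  -2.196] 0.0
15 [ 0.359  0.657  1.256 -0.411  1.572 -0.456]
30 [ 0.264  0.465  1.477 -0.273  1.31  -0.521]
45 [ 0.136  0.304  1.684 -0.081  1.056 -0.681]
60 [-0.025  0.197  1.869  0.228  0.848 -0.994]
75 [-0.21   0.171  2.02   0.683  0.762 -1.492]
```

apply_moves([
  {"x": 0.0002, "y": 0.0068, "z": -0.0076, "wx": -0.0078, "wy": -0.0362, "wz": -0.0348, "jaw": 1},
  {"x": 0.0004, "y": 0.0136, "z": -0.0153, "wx": -0.0156, "wy": -0.0724, "wz": -0.0697, "jaw": 1},
  {"x": 0.0004, "y": 0.0136, "z": -0.0153, "wx": -0.0156, "wy": -0.0724, "wz": -0.0697, "jaw": 1},
  {"x": 0.0004, "y": 0.0136, "z": -0.0153, "wx": -0.0156, "wy": -0.0724, "wz": -0.0697, "jaw": 1},
  {"x": 0.0004, "y": 0.0136, "z": -0.0153, "wx": -0.0156, "wy": -0.0724, "wz": -0.0697, "jaw": 1},
  {"x": 0.0004, "y": 0.0136, "z": -0.0153, "wx": -0.0156, "wy": -0.0724, "wz": -0.0697, "jaw": 1},
  {"x": 0.0004, "y": 0.0136, "z": -0.0153, "wx": -0.0156, "wy": -0.0724, "wz": -0.0697, "jaw": 1},
  {"x": 0.0004, "y": 0.0136, "z": -0.0153, "wx": -0.0156, "wy": -0.0724, "wz": -0.0697, "jaw": 1},
  {"x": 0.0004, "y": 0.0136, "z": -0.0153, "wx": -0.0156, "wy": -0.0724, "wz": -0.0697, "jaw": 1},
  {"x": 0.0004, "y": 0.0136, "z": -0.0153, "wx": -0.0156, "wy": -0.0724, "wz": -0.0697, "jaw": 1},
  {"x": 0.0002, "y": 0.0068, "z": -0.0076, "wx": -0.0078, "wy": -0.0362, "wz": -0.0348, "jaw": 1},
])

```text
t: 27.72
eef_pos: [0.6029, 0.1908, 0.1264]
orientation: [-0.032, 0.293, 0.877, -0.379]
ft_force: [-0.2, -0.2, -3.5]
opening: 0.0193
grip_force: 60.1
```

```bash
python3 - <<'E'
from chk import *
from meas import *
Rt,b=turner(s); print(s['t'],s['ft_force'],Rt,b)
_,im=snap('top','pics/t12.png'); print(np.round(breads(im,cam('top'),b[2]+.013,(229,180,290,288)),4))
_,im=snap('scene','pics/s12.png'); print(np.round(breads(im,cam('scene'),b[2]+.013,(190,220,400,360)),4), np.round(breads(im,cam('scene'),.037,(190,220,400,360)),4))
h=2.6; E=np.array([.47,.228,.034])
path([(5,edge_pose(h,E,0)),(12,edge_pose(h,E,r(90)))])
E
```

```text
[-0.     0.283  0.455  0.5    0.094  0.328  0.086] 5.936623246630135e-05
[ 0.418  0.848  0.993 -0.526  1.883 -0.52 ]
27.725 [-0.248 -0.189 -3.522] [[-0.859 -0.511  0.036]
 [ 0.511 -0.86  -0.021]
 [ 0.042  0.     0.999]] [0.487 0.26  0.069]
[[  0.483   0.269   0.037 336.5  ]
 [  0.588   0.228   0.027 128.   ]]
[[   0.49     0.309    0.2   2582.5  ]
 [   0.477    0.276    0.038  529.   ]
 [   0.573    0.262    0.037  440.   ]] [[   0.515    0.277    0.211 2582.5  ]
 [   0.501    0.242    0.041  529.   ]
 [   0.602    0.227    0.039  440.   ]]
5 rows of x 0.001 y 0.004 z 0.004 | wx -0.000 wy -0.005 wz 0.006  |d|=0.006 |w|=0.008
   exact [0.006 0.019 0.022] [-0.001 -0.027  0.031]
12 rows of x -0.001 y -0.009 z 0.003 | wx -0.128 wy 0.023 wz 0.016  |d|=0.009 |w|=0.131
   exact [-0.014 -0.105  0.038] [-1.536  0.271  0.19 ]
```

apply_moves([
  {"x": 0.0012, "y": 0.0038, "z": 0.0044, "wx": 0, "wy": -0.0054, "wz": 0.006, "jaw": 1},
  {"x": 0.0012, "y": 0.0038, "z": 0.0044, "wx": 0, "wy": -0.0054, "wz": 0.006, "jaw": 1},
  {"x": 0.0012, "y": 0.0038, "z": 0.0044, "wx": 0, "wy": -0.0054, "wz": 0.006, "jaw": 1},
  {"x": 0.0012, "y": 0.0038, "z": 0.0044, "wx": 0, "wy": -0.0054, "wz": 0.006, "jaw": 1},
  {"x": 0.0012, "y": 0.0038, "z": 0.0044, "wx": 0, "wy": -0.0054, "wz": 0.006, "jaw": 1},
  {"x": 0, "y": 0, "z": 0, "wx": 0, "wy": 0, "wz": 0, "jaw": 1},
])

```text
t: 28.58
eef_pos: [0.601, 0.1873, 0.0966]
orientation: [-0.015, 0.303, 0.872, -0.384]
ft_force: [0.3, 0.4, -2.7]
opening: 0.0193
grip_force: 60.1
```

apply_moves([
  {"x": -0.0011, "y": -0.0087, "z": 0.0032, "wx": -0.128, "wy": 0.0226, "wz": 0.0158, "jaw": 1},
  {"x": -0.0011, "y": -0.0087, "z": 0.0032, "wx": -0.128, "wy": 0.0226, "wz": 0.0158, "jaw": 1},
  {"x": -0.0011, "y": -0.0087, "z": 0.0032, "wx": -0.128, "wy": 0.0226, "wz": 0.0158, "jaw": 1},
  {"x": -0.0011, "y": -0.0087, "z": 0.0032, "wx": -0.128, "wy": 0.0226, "wz": 0.0158, "jaw": 1},
  {"x": -0.0011, "y": -0.0087, "z": 0.0032, "wx": -0.128, "wy": 0.0226, "wz": 0.0158, "jaw": 1},
  {"x": -0.0011, "y": -0.0087, "z": 0.0032, "wx": -0.128, "wy": 0.0226, "wz": 0.0158, "jaw": 1},
  {"x": -0.0011, "y": -0.0087, "z": 0.0032, "wx": -0.128, "wy": 0.0226, "wz": 0.0158, "jaw": 1},
  {"x": -0.0011, "y": -0.0087, "z": 0.0032, "wx": -0.128, "wy": 0.0226, "wz": 0.0158, "jaw": 1},
  {"x": -0.0011, "y": -0.0087, "z": 0.0032, "wx": -0.128, "wy": 0.0226, "wz": 0.0158, "jaw": 1},
  {"x": -0.0011, "y": -0.0087, "z": 0.0032, "wx": -0.128, "wy": 0.0226, "wz": 0.0158, "jaw": 1},
  {"x": -0.0011, "y": -0.0087, "z": 0.0032, "wx": -0.128, "wy": 0.0226, "wz": 0.0158, "jaw": 1},
])

```text
t: 29.95
eef_pos: [0.554, 0.1088, 0.0775]
orientation: [0.117, 0.348, 0.877, 0.309]
ft_force: [-1.3, 0.7, -3.7]
opening: 0.0192
grip_force: 60.0
```

```bash
python3 - <<'E'
from chk import *
from meas import *
Rt,b=turner(s); print(s['t'],s['ft_force'],Rt[:,2],b,b+Rt@[0,.035,0])
_,im=snap('top','pics/t13.png'); print(np.round(breads(im,cam('top'),.06,(229,180,290,288)),4))
_,im=snap('scene','pics/s13.png'); print(np.round(breads(im,cam('scene'),.06,(190,220,400,360)),4))
h=2.6; E=np.array([.47,.228,.034])
W=[(2,edge_pose(h,E+[0,0,.016],r(85))),(3,edge_pose(h,E+[-.015,-.026,.018],r(97)))]
path(W)
for n,w in W: print(IK(*w,q))
E
```

```text
[-0.     0.283  0.455  0.5    0.094  0.328  0.086] 5.936623246630135e-05
[-0.308  0.197  2.078  0.925  0.788 -1.774]
29.95 [-1.32   0.699 -3.749] [-0.511 -0.85   0.129] [0.473 0.23  0.07 ] [0.47  0.227 0.035]
[[  0.467   0.227   0.033  89.   ]
 [  0.6     0.221   0.039 416.   ]]
[[   0.503    0.293    0.205 1679.   ]
 [   0.588    0.245    0.038  444.   ]]
2 rows of x -0.000 y 0.006 z -0.006 | wx -0.024 wy 0.004 wz -0.000  |d|=0.008 |w|=0.024
   exact [-0.     0.011 -0.011] [-0.048  0.007 -0.001]
3 rows of x -0.003 y -0.011 z -0.006 | wx -0.068 wy 0.012 wz 0.008  |d|=0.013 |w|=0.070
   exact [-0.009 -0.033 -0.018] [-0.205  0.036  0.025]
(array([-0.335,  0.18 ,  2.088,  0.965,  0.827, -1.811]), np.float64(4.877948045489688e-10))
(array([-0.549,  0.284,  2.156,  1.203,  1.004, -2.202]), np.float64(3.3306690738754696e-15))
```

apply_moves([
  {"x": 0, "y": 0.0055, "z": -0.0055, "wx": -0.024, "wy": 0.004, "wz": 0, "jaw": 1},
  {"x": 0, "y": 0.0055, "z": -0.0055, "wx": -0.024, "wy": 0.004, "wz": 0, "jaw": 1},
  {"x": -0.003, "y": -0.011, "z": -0.006, "wx": -0.068, "wy": 0.012, "wz": 0.008, "jaw": 1},
  {"x": -0.003, "y": -0.011, "z": -0.006, "wx": -0.068, "wy": 0.012, "wz": 0.008, "jaw": 1},
  {"x": -0.003, "y": -0.011, "z": -0.006, "wx": -0.068, "wy": 0.012, "wz": 0.008, "jaw": 1},
  {"x": 0, "y": 0, "z": 0, "wx": 0, "wy": 0, "wz": 0, "jaw": 1},
  {"x": 0, "y": 0, "z": 0, "wx": 0, "wy": 0, "wz": 0, "jaw": 1},
  {"x": 0, "y": 0, "z": 0, "wx": 0, "wy": 0, "wz": 0, "jaw": 1},
])

```text
t: 31.05
eef_pos: [0.5377, 0.0786, 0.0818]
orientation: [0.136, 0.335, 0.83, 0.424]
ft_force: [0.2, -0.3, -2.9]
opening: 0.0194
grip_force: 60.1
```

```bash
python3 - <<'E'
from chk import *
from meas import *
Rt,b=turner(s); print(s['t'],s['ft_force'],Rt[:,2],b,b+Rt@[0,.035,0])
_,im=snap('top','pics/t14.png'); print(np.round(breads(im,cam('top'),.037,(229,180,290,288)),4))
_,im2=snap('scene','pics/s14.png'); print(np.round(breads(im2,cam('scene'),.037,(190,220,400,360)),4))
a=cv2.resize(im[170:310,200:380],None,fx=2.2,fy=3)[:420]; c=cv2.resize(im2[210:350,190:380],None,fx=2,fy=3)
cv2.imwrite('pics/c14.png',np.hstack([a,c])[:,:,::-1])
E
```

```text
[-0.     0.283  0.455  0.5    0.094  0.328  0.086] 5.936623246630135e-05
[-0.542  0.281  2.151  1.205  1.004 -2.199]
31.05 [ 0.192 -0.26  -2.86 ] [-0.507 -0.853 -0.123] [0.456 0.2   0.089] [0.458 0.203 0.055]
[[  0.434   0.179   0.039 411.   ]
 [  0.605   0.223   0.04  430.5  ]]
[[   0.515    0.28     0.209 1539.   ]
 [   0.432    0.183    0.039  343.5  ]
 [   0.602    0.227    0.039  456.   ]]
```

View pics/c14.png

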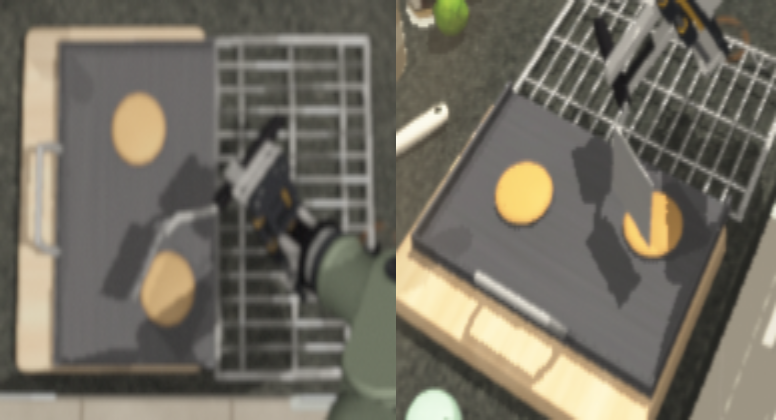

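```bash
python3 - <<'E'
from chk import *
h=2.6; E=np.array([.458,.203,.055])
W=[(4,edge_pose(h,E+[0,0,.085],r(88))),(9,tpose(h,blade=[.50,.20,.15])),(8,tpose(1.9,blade=[.52,.10,.15])),(12,tpose(.9,blade=[.56,-.12,.15])),(10,tpose(.166,blade=[.494,-.295,.08])),(5,tpose(.166,blade=[.494,-.295,.006])),(2,tpose(.166,blade=[.494,-.295,-.001]))]
path(W); q0=q
for n,(R,p) in W: q0,er=IK(R,p,q0); print(p,q0,round(er,4))
E
```

```text
[-0.     0.283  0.455  0.5    0.094  0.328  0.086] 5.936623246630135e-05
[-0.542  0.281  2.151  1.205  1.004 -2.199]
4 rows of x 0.001 y 0.019 z -0.015 | wx 0.039 wy -0.007 wz -0.003  |d|=0.024 |w|=0.040
   exact [ 0.005  0.075 -0.059] [ 0.156 -0.027 -0.011]
9 rows of x -0.003 y 0.011 z -0.003 | wx 0.167 wy -0.029 wz -0.021  |d|=0.012 |w|=0.171
   exact [-0.025  0.097 -0.029] [ 1.501 -0.265 -0.186]
8 rows of x -0.011 y -0.011 z 0.014 | wx 0.018 wy 0.059 wz 0.062  |d|=0.021 |w|=0.088
   exact [-0.089 -0.089  0.111] [0.145 0.474 0.495]
12 rows of x -0.018 y -0.001 z 0.006 | wx 0.017 wy 0.056 wz 0.059  |d|=0.019 |w|=0.083
   exact [-0.213 -0.007  0.069] [0.207 0.677 0.707]
10 rows of x -0.013 y 0.009 z 0.006 | wx 0.015 wy 0.050 wz 0.052  |d|=0.017 |w|=0.073
   exact [-0.131  0.085  0.056] [0.152 0.497 0.519]
5 rows of x 0.003 y 0.010 z 0.010 | wx 0.000 wy 0.000 wz 0.000  |d|=0.015 |w|=0.000
   exact [0.015 0.05  0.052] [0. 0. 0.]
2 rows of x 0.001 y 0.002 z 0.002 | wx 0.000 wy 0.000 wz 0.000  |d|=0.004 |w|=0.000
   exact [0.001 0.005 0.005] [0. 0. 0.]
[0.54  0.082 0.176] [-0.442  0.     2.077  0.891  1.03  -1.716] 0.0
[0.613 0.131 0.213] [ 0.351  0.717  1.032 -0.599  1.912 -0.605] 0.0
[ 0.562 -0.026  0.213] [-0.001  0.699  1.062 -0.397  2.067 -0.27 ] 0.0
[ 0.477 -0.223  0.213] [-0.57   0.673  1.103 -0.06   2.149  0.213] 0.0
[ 0.363 -0.316  0.143] [-1.007  0.616  1.351  0.171  1.943  0.52 ] 0.0
[ 0.363 -0.316  0.069] [-1.007  0.713  1.369  0.165  1.83   0.5  ] 0.0
[ 0.363 -0.316  0.062] [-1.007  0.723  1.369  0.164  1.819  0.499] 0.0
```

apply_moves([
  {"x": 0.0012, "y": 0.0188, "z": -0.0148, "wx": 0.039, "wy": -0.007, "wz": -0.003, "jaw": 1},
  {"x": 0.0012, "y": 0.0188, "z": -0.0148, "wx": 0.039, "wy": -0.007, "wz": -0.003, "jaw": 1},
  {"x": 0.0012, "y": 0.0188, "z": -0.0148, "wx": 0.039, "wy": -0.007, "wz": -0.003, "jaw": 1},
  {"x": 0.0012, "y": 0.0188, "z": -0.0148, "wx": 0.039, "wy": -0.007, "wz": -0.003, "jaw": 1},
])

```text
t: 31.65
eef_pos: [0.5391, 0.0817, 0.1774]
orientation: [0.122, 0.347, 0.861, 0.352]
ft_force: [0.7, 0.0, -1.8]
opening: 0.0194
grip_force: 60.0
```

apply_moves([
  {"x": -0.0028, "y": 0.0108, "z": -0.0032, "wx": 0.1668, "wy": -0.0294, "wz": -0.0207, "jaw": 1},
  {"x": -0.0028, "y": 0.0108, "z": -0.0032, "wx": 0.1668, "wy": -0.0294, "wz": -0.0207, "jaw": 1},
  {"x": -0.0028, "y": 0.0108, "z": -0.0032, "wx": 0.1668, "wy": -0.0294, "wz": -0.0207, "jaw": 1},
  {"x": -0.0028, "y": 0.0108, "z": -0.0032, "wx": 0.1668, "wy": -0.0294, "wz": -0.0207, "jaw": 1},
  {"x": -0.0028, "y": 0.0108, "z": -0.0032, "wx": 0.1668, "wy": -0.0294, "wz": -0.0207, "jaw": 1},
  {"x": -0.0028, "y": 0.0108, "z": -0.0032, "wx": 0.1668, "wy": -0.0294, "wz": -0.0207, "jaw": 1},
  {"x": -0.0028, "y": 0.0108, "z": -0.0032, "wx": 0.1668, "wy": -0.0294, "wz": -0.0207, "jaw": 1},
  {"x": -0.0028, "y": 0.0108, "z": -0.0032, "wx": 0.1668, "wy": -0.0294, "wz": -0.0207, "jaw": 1},
  {"x": -0.0028, "y": 0.0108, "z": -0.0032, "wx": 0.1668, "wy": -0.0294, "wz": -0.0207, "jaw": 1},
])

```text
t: 32.78
eef_pos: [0.6138, 0.1319, 0.2137]
orientation: [-0.014, 0.303, 0.872, -0.384]
ft_force: [0.0, 0.4, -2.7]
opening: 0.0193
grip_force: 60.0
```

apply_moves([
  {"x": -0.0111, "y": -0.0111, "z": 0.0139, "wx": 0.018, "wy": 0.059, "wz": 0.062, "jaw": 1},
  {"x": -0.0111, "y": -0.0111, "z": 0.0139, "wx": 0.018, "wy": 0.059, "wz": 0.062, "jaw": 1},
  {"x": -0.0111, "y": -0.0111, "z": 0.0139, "wx": 0.018, "wy": 0.059, "wz": 0.062, "jaw": 1},
  {"x": -0.0111, "y": -0.0111, "z": 0.0139, "wx": 0.018, "wy": 0.059, "wz": 0.062, "jaw": 1},
  {"x": -0.0111, "y": -0.0111, "z": 0.0139, "wx": 0.018, "wy": 0.059, "wz": 0.062, "jaw": 1},
  {"x": -0.0111, "y": -0.0111, "z": 0.0139, "wx": 0.018, "wy": 0.059, "wz": 0.062, "jaw": 1},
  {"x": -0.0111, "y": -0.0111, "z": 0.0139, "wx": 0.018, "wy": 0.059, "wz": 0.062, "jaw": 1},
  {"x": -0.0111, "y": -0.0111, "z": 0.0139, "wx": 0.018, "wy": 0.059, "wz": 0.062, "jaw": 1},
])

```text
t: 33.78
eef_pos: [0.5617, -0.0257, 0.2124]
orientation: [-0.145, 0.585, 0.715, -0.354]
ft_force: [0.0, 0.4, -2.6]
opening: 0.0195
grip_force: 60.1
```

```bash
python3 - <<'E'
from chk import *
from meas import *
Rt,b=turner(s); print(s['t'],s['ft_force'],Rt[:,2],b)
_,im=snap('top','pics/t15.png'); C=cam('top')
print(np.round(breads(im,C,.037,(229,180,290,288)),4))
# rack: bright pixels extents
h=cv2.cvtColor(im,cv2.COLOR_RGB2HSV); 
W=[(12,tpose(.9,blade=[.56,-.12,.15])),(10,tpose(.166,blade=[.494,-.295,.08]))]
path(W)
E
```

```text
[-0.     0.283  0.455  0.5    0.094  0.328  0.086] 5.936623246630135e-05
[-0.002  0.698  1.063 -0.394  2.066 -0.266]
33.775 [ 0.021  0.355 -2.617] [-0.001 -0.     1.   ] [0.52  0.1   0.149]
[[  0.435   0.198   0.03  107.5  ]
 [  0.604   0.224   0.04  422.   ]]
12 rows of x -0.017 y -0.000 z 0.006 | wx 0.017 wy 0.056 wz 0.058  |d|=0.018 |w|=0.082
   exact [-0.21  -0.006  0.067] [0.206 0.671 0.698]
10 rows of x -0.013 y 0.009 z 0.006 | wx 0.015 wy 0.050 wz 0.052  |d|=0.017 |w|=0.073
   exact [-0.131  0.085  0.056] [0.152 0.497 0.519]
```

apply_moves([
  {"x": -0.0175, "y": -0.0005, "z": 0.0056, "wx": 0.0172, "wy": 0.0559, "wz": 0.0582, "jaw": 1},
  {"x": -0.0175, "y": -0.0005, "z": 0.0056, "wx": 0.0172, "wy": 0.0559, "wz": 0.0582, "jaw": 1},
  {"x": -0.0175, "y": -0.0005, "z": 0.0056, "wx": 0.0172, "wy": 0.0559, "wz": 0.0582, "jaw": 1},
  {"x": -0.0175, "y": -0.0005, "z": 0.0056, "wx": 0.0172, "wy": 0.0559, "wz": 0.0582, "jaw": 1},
  {"x": -0.0175, "y": -0.0005, "z": 0.0056, "wx": 0.0172, "wy": 0.0559, "wz": 0.0582, "jaw": 1},
  {"x": -0.0175, "y": -0.0005, "z": 0.0056, "wx": 0.0172, "wy": 0.0559, "wz": 0.0582, "jaw": 1},
  {"x": -0.0175, "y": -0.0005, "z": 0.0056, "wx": 0.0172, "wy": 0.0559, "wz": 0.0582, "jaw": 1},
  {"x": -0.0175, "y": -0.0005, "z": 0.0056, "wx": 0.0172, "wy": 0.0559, "wz": 0.0582, "jaw": 1},
  {"x": -0.0175, "y": -0.0005, "z": 0.0056, "wx": 0.0172, "wy": 0.0559, "wz": 0.0582, "jaw": 1},
  {"x": -0.0175, "y": -0.0005, "z": 0.0056, "wx": 0.0172, "wy": 0.0559, "wz": 0.0582, "jaw": 1},
  {"x": -0.0175, "y": -0.0005, "z": 0.0056, "wx": 0.0172, "wy": 0.0559, "wz": 0.0582, "jaw": 1},
  {"x": -0.0175, "y": -0.0005, "z": 0.0056, "wx": 0.0172, "wy": 0.0559, "wz": 0.0582, "jaw": 1},
])

```text
t: 35.33
eef_pos: [0.48, -0.2208, 0.2125]
orientation: [-0.296, 0.854, 0.352, -0.243]
ft_force: [-0.4, -1.3, -2.7]
opening: 0.0191
grip_force: 60.0
```

apply_moves([
  {"x": -0.0131, "y": 0.0085, "z": 0.0056, "wx": 0.0152, "wy": 0.0497, "wz": 0.0519, "jaw": 1},
  {"x": -0.0131, "y": 0.0085, "z": 0.0056, "wx": 0.0152, "wy": 0.0497, "wz": 0.0519, "jaw": 1},
  {"x": -0.0131, "y": 0.0085, "z": 0.0056, "wx": 0.0152, "wy": 0.0497, "wz": 0.0519, "jaw": 1},
  {"x": -0.0131, "y": 0.0085, "z": 0.0056, "wx": 0.0152, "wy": 0.0497, "wz": 0.0519, "jaw": 1},
  {"x": -0.0131, "y": 0.0085, "z": 0.0056, "wx": 0.0152, "wy": 0.0497, "wz": 0.0519, "jaw": 1},
  {"x": -0.0131, "y": 0.0085, "z": 0.0056, "wx": 0.0152, "wy": 0.0497, "wz": 0.0519, "jaw": 1},
  {"x": -0.0131, "y": 0.0085, "z": 0.0056, "wx": 0.0152, "wy": 0.0497, "wz": 0.0519, "jaw": 1},
  {"x": -0.0131, "y": 0.0085, "z": 0.0056, "wx": 0.0152, "wy": 0.0497, "wz": 0.0519, "jaw": 1},
  {"x": -0.0131, "y": 0.0085, "z": 0.0056, "wx": 0.0152, "wy": 0.0497, "wz": 0.0519, "jaw": 1},
  {"x": -0.0131, "y": 0.0085, "z": 0.0056, "wx": 0.0152, "wy": 0.0497, "wz": 0.0519, "jaw": 1},
  {"x": 0, "y": 0, "z": 0, "wx": 0, "wy": 0, "wz": 0, "jaw": 1},
])

```text
t: 36.7
eef_pos: [0.3654, -0.3144, 0.1423]
orientation: [-0.365, 0.923, 0.022, -0.121]
ft_force: [0.1, -0.1, -1.9]
opening: 0.0194
grip_force: 60.0
```

```bash
python3 - <<'E'
from chk import *
Rt,b=turner(s); print(s['t'],s['ft_force'],s['torque'],Rt[:,2],b)
path([(5,tpose(.166,blade=[.494,-.295,.006])),(2,tpose(.166,blade=[.494,-.295,-.001]))])
E
```

```text
[-0.     0.283  0.455  0.5    0.094  0.328  0.086] 5.936623246630135e-05
[-1.001  0.62   1.348  0.171  1.945  0.52 ]
36.7 [ 0.129 -0.124 -1.908] [-0.681  0.061  0.004] [ 0.001 -0.003  1.   ] [ 0.496 -0.292  0.079]
5 rows of x 0.003 y 0.010 z 0.010 | wx -0.000 wy 0.001 wz 0.001  |d|=0.015 |w|=0.002
   exact [0.013 0.051 0.051] [-0.001  0.006  0.005]
2 rows of x 0.001 y 0.002 z 0.002 | wx 0.000 wy 0.000 wz 0.000  |d|=0.004 |w|=0.000
   exact [0.001 0.005 0.005] [0. 0. 0.]
```

apply_moves([
  {"x": 0.0026, "y": 0.0102, "z": 0.0102, "wx": 0, "wy": 0.001, "wz": 0.001, "jaw": 1},
  {"x": 0.0026, "y": 0.0102, "z": 0.0102, "wx": 0, "wy": 0.001, "wz": 0.001, "jaw": 1},
  {"x": 0.0026, "y": 0.0102, "z": 0.0102, "wx": 0, "wy": 0.001, "wz": 0.001, "jaw": 1},
  {"x": 0.0026, "y": 0.0102, "z": 0.0102, "wx": 0, "wy": 0.001, "wz": 0.001, "jaw": 1},
  {"x": 0.0026, "y": 0.0102, "z": 0.0102, "wx": 0, "wy": 0.001, "wz": 0.001, "jaw": 1},
  {"x": 0.0006, "y": 0.0024, "z": 0.0025, "wx": 0, "wy": 0, "wz": 0, "jaw": 1},
  {"x": 0, "y": 0, "z": 0, "wx": 0, "wy": 0, "wz": 0, "jaw": 1},
])

```text
t: 37.58
eef_pos: [0.364, -0.3164, 0.0657]
orientation: [-0.364, 0.923, 0.02, -0.12]
ft_force: [0.9, 0.7, -2.0]
opening: 0.0196
grip_force: 60.0
```

apply_moves([
  {"x": 0.0006, "y": 0.0024, "z": 0.0025, "wx": 0, "wy": 0, "wz": 0, "jaw": 1},
  {"x": 0, "y": 0, "z": 0, "wx": 0, "wy": 0, "wz": 0, "jaw": 1},
])

```text
t: 37.83
eef_pos: [0.3641, -0.3167, 0.0628]
orientation: [-0.364, 0.924, 0.02, -0.119]
ft_force: [-1.4, -0.4, -2.0]
opening: 0.019
grip_force: 60.0
```

```bash
python3 - <<'E'
from chk import *
Rt,b=turner(s); print(s['t'],s['ft_force'],s['torque'],Rt[:,2],b)
E
```

```text
[-0.     0.283  0.455  0.5    0.094  0.328  0.086] 5.936623246630135e-05
[-1.006  0.723  1.367  0.164  1.821  0.498]
37.825 [-1.371 -0.433 -1.963] [-0.52   0.153  0.108] [-0.001  0.     1.   ] [ 0.495 -0.295  0.   ]
```

apply_moves([
  {"x": 0.0003, "y": 0.001, "z": 0.001, "wx": 0, "wy": 0, "wz": 0, "jaw": 1},
  {"x": 0, "y": 0, "z": 0, "wx": 0, "wy": 0, "wz": 0, "jaw": 0.7},
  {"x": 0, "y": 0, "z": 0, "wx": 0, "wy": 0, "wz": 0, "jaw": 0.5},
  {"x": 0, "y": 0, "z": 0, "wx": 0, "wy": 0, "wz": 0, "jaw": 0.45},
  {"x": 0, "y": 0, "z": 0, "wx": 0, "wy": 0, "wz": 0, "jaw": 0.45},
  {"x": 0, "y": 0, "z": -0.015, "wx": 0, "wy": 0, "wz": 0, "jaw": 0.45},
  {"x": 0, "y": 0, "z": -0.025, "wx": 0, "wy": 0, "wz": 0, "jaw": 0.45},
  {"x": 0, "y": 0, "z": -0.03, "wx": 0, "wy": 0, "wz": 0, "jaw": 0.45},
  {"x": 0, "y": 0, "z": -0.03, "wx": 0, "wy": 0, "wz": 0, "jaw": 0.45},
  {"x": 0, "y": 0, "z": -0.03, "wx": 0, "wy": 0, "wz": 0, "jaw": 0.45},
  {"x": 0, "y": 0, "z": -0.03, "wx": 0, "wy": 0, "wz": 0, "jaw": 0.45},
])

```text
t: 39.2
eef_pos: [0.402, -0.4245, 0.1756]
orientation: [-0.363, 0.924, 0.02, -0.119]
ft_force: [0.1, 0.0, -1.3]
opening: 0.0519
grip_force: 0.0
```

```bash
python3 - <<'E'
from chk import *
print(s['t'],s['eef_pos'],s['ft_force'],s['opening'])
def down(hx): 
    x=np.array([np.cos(hx),np.sin(hx),0]); z=np.array([0,0,-1.]); return np.c_[x,np.cross(z,x),z]
q0=np.array([.5,.3,1.6,0,1.2,-1.1])
for hx,qi in ((np.pi+.0167,[.5,.3,1.6,0,1.2,-1.1]),(.0167,[.5,.3,1.6,0,1.2,2.0])):
    qq=np.array(qi)
    for th,p in ((0,[.52,.361,.2]),(0,[.52,.361,.07]),(.3,[.52,.33,.15]),(.5,[.52,.30,.19])):
        R=Ro.from_rotvec([th,0,0]).as_matrix()@down(hx); qq,er=IK(R,np.array(p),qq); print(hx,th,qq,round(er,4))
path([(12,(down(np.pi/2),np.array([.42,-.10,.30]))),(12,(down(np.pi+.0167),np.array([.58,.361,.24])))])
np.set_printoptions(precision=4)
E
```

```text
[-0.     0.283  0.455  0.5    0.094  0.328  0.086] 5.936623246630135e-05
[-1.038  0.8    0.972  0.162  2.138  0.522]
39.2 [ 0.402 -0.425  0.176] [ 0.076  0.022 -1.294] 0.05188003265768307
3.1582926535897933 0 [ 0.47   0.343  1.411 -0.     1.388 -1.117] 0.0
3.1582926535897933 0 [ 0.47   0.477  1.512 -0.     1.152 -1.117] 0.0
3.1582926535897933 0.3 [ 0.27   0.278  1.637  0.315  1.163 -1.435] 0.0
3.1582926535897933 0.5 [ 0.107  0.2    1.701  0.53   1.231 -1.658] 0.0
0.0167 0 [ 0.47   0.343  1.411 -0.     1.388  2.024] 0.0
0.0167 0 [ 0.47   0.477  1.512 -0.     1.152  2.024] 0.0
0.0167 0.3 [0.27  0.278 1.637 0.315 1.163 1.707] 0.0
0.0167 0.5 [0.107 0.2   1.701 0.53  1.231 1.484] 0.0
12 rows of x 0.023 y -0.024 z -0.001 | wx -0.064 wy -0.032 wz -0.120  |d|=0.033 |w|=0.140
   exact [ 0.27  -0.283 -0.014] [-0.77  -0.389 -1.443]
12 rows of x 0.022 y 0.040 z 0.005 | wx -0.000 wy -0.000 wz -0.132  |d|=0.046 |w|=0.132
   exact [0.265 0.474 0.06 ] [-0.    -0.    -1.587]
```

apply_moves([
  {"x": 0.0225, "y": -0.0236, "z": -0.0012, "wx": -0.0642, "wy": -0.0324, "wz": -0.1203, "jaw": 0.4},
  {"x": 0.0225, "y": -0.0236, "z": -0.0012, "wx": -0.0642, "wy": -0.0324, "wz": -0.1203, "jaw": 0.4},
  {"x": 0.0225, "y": -0.0236, "z": -0.0012, "wx": -0.0642, "wy": -0.0324, "wz": -0.1203, "jaw": 0.4},
  {"x": 0.0225, "y": -0.0236, "z": -0.0012, "wx": -0.0642, "wy": -0.0324, "wz": -0.1203, "jaw": 0.4},
  {"x": 0.0225, "y": -0.0236, "z": -0.0012, "wx": -0.0642, "wy": -0.0324, "wz": -0.1203, "jaw": 0.4},
  {"x": 0.0225, "y": -0.0236, "z": -0.0012, "wx": -0.0642, "wy": -0.0324, "wz": -0.1203, "jaw": 0.4},
  {"x": 0.0225, "y": -0.0236, "z": -0.0012, "wx": -0.0642, "wy": -0.0324, "wz": -0.1203, "jaw": 0.4},
  {"x": 0.0225, "y": -0.0236, "z": -0.0012, "wx": -0.0642, "wy": -0.0324, "wz": -0.1203, "jaw": 0.4},
  {"x": 0.0225, "y": -0.0236, "z": -0.0012, "wx": -0.0642, "wy": -0.0324, "wz": -0.1203, "jaw": 0.4},
  {"x": 0.0225, "y": -0.0236, "z": -0.0012, "wx": -0.0642, "wy": -0.0324, "wz": -0.1203, "jaw": 0.4},
  {"x": 0.0225, "y": -0.0236, "z": -0.0012, "wx": -0.0642, "wy": -0.0324, "wz": -0.1203, "jaw": 0.4},
  {"x": 0.0225, "y": -0.0236, "z": -0.0012, "wx": -0.0642, "wy": -0.0324, "wz": -0.1203, "jaw": 0.4},
])

```text
t: 40.7
eef_pos: [0.4194, -0.0983, 0.3007]
orientation: [0.002, 0.705, 0.709, 0.001]
ft_force: [0.2, 0.3, 0.6]
opening: 0.0566
grip_force: 0.0
```

apply_moves([
  {"x": 0.0221, "y": 0.0395, "z": 0.005, "wx": 0, "wy": 0, "wz": -0.1323, "jaw": 0.55},
  {"x": 0.0221, "y": 0.0395, "z": 0.005, "wx": 0, "wy": 0, "wz": -0.1323, "jaw": 0.55},
  {"x": 0.0221, "y": 0.0395, "z": 0.005, "wx": 0, "wy": 0, "wz": -0.1323, "jaw": 0.55},
  {"x": 0.0221, "y": 0.0395, "z": 0.005, "wx": 0, "wy": 0, "wz": -0.1323, "jaw": 0.55},
  {"x": 0.0221, "y": 0.0395, "z": 0.005, "wx": 0, "wy": 0, "wz": -0.1323, "jaw": 0.55},
  {"x": 0.0221, "y": 0.0395, "z": 0.005, "wx": 0, "wy": 0, "wz": -0.1323, "jaw": 0.55},
  {"x": 0.0221, "y": 0.0395, "z": 0.005, "wx": 0, "wy": 0, "wz": -0.1323, "jaw": 0.55},
  {"x": 0.0221, "y": 0.0395, "z": 0.005, "wx": 0, "wy": 0, "wz": -0.1323, "jaw": 0.55},
  {"x": 0.0221, "y": 0.0395, "z": 0.005, "wx": 0, "wy": 0, "wz": -0.1323, "jaw": 0.55},
  {"x": 0.0221, "y": 0.0395, "z": 0.005, "wx": 0, "wy": 0, "wz": -0.1323, "jaw": 0.55},
  {"x": 0.0221, "y": 0.0395, "z": 0.005, "wx": 0, "wy": 0, "wz": -0.1323, "jaw": 0.55},
  {"x": 0.0221, "y": 0.0395, "z": 0.005, "wx": 0, "wy": 0, "wz": -0.1323, "jaw": 0.55},
])

```text
t: 42.2
eef_pos: [0.5788, 0.3641, 0.2404]
orientation: [0.001, -0.011, 1.0, 0.001]
ft_force: [0.2, 0.7, -0.4]
opening: 0.0425
grip_force: 0.0
```

apply_moves([
  {"x": 0, "y": 0, "z": 0, "wx": 0, "wy": 0, "wz": 0, "jaw": 0.55},
  {"x": 0, "y": 0, "z": 0, "wx": 0, "wy": 0, "wz": 0, "jaw": 0.55},
])

```text
t: 42.45
eef_pos: [0.5791, 0.3623, 0.2403]
orientation: [0.001, -0.008, 1.0, 0.0]
ft_force: [0.4, -0.2, -0.1]
opening: 0.0423
grip_force: 0.0
```

```bash
python3 - <<'E'
from meas import *
np.set_printoptions(precision=4,suppress=True)
s,im=snap('wrist','pics/w16.png'); np.savez('w16.npz',eef_pos=s['eef_pos'],orientation=s['orientation'])
print(s['t'],s['eef_pos'],s['orientation'],s['joints'])
_,t=snap('top','pics/t16.png')
v=np.zeros((480,800,3),np.uint8); v[:,:500]=im[:,70:570]; v[:240,500:]=cv2.resize(t[170:320,290:470],(300,240)); _,sc=snap('scene','pics/s16.png'); v[240:,500:]=cv2.resize(sc[190:350,190:400],(300,240))
cv2.imwrite('pics/v16.png',v[:,:,::-1])
E
```

```text
42.45 [0.5791 0.3623 0.2403] [ 0.0006 -0.0084  1.      0.0005] [ 0.4324  0.4203  1.2229  0.0003  1.4969 -1.1552]
```

View pics/v16.png

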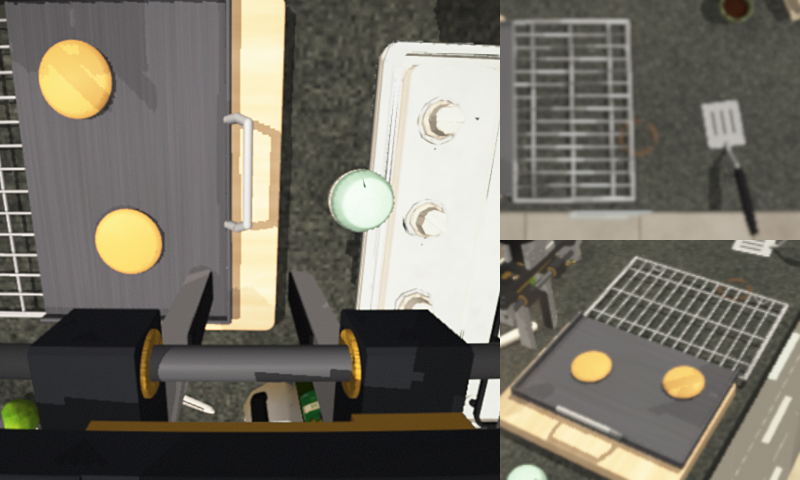

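```bash
python3 - <<'E'
from fk import *
np.set_printoptions(precision=4,suppress=True)
z=dict(np.load('w16.npz')); C=cam('wrist',z)
B=plane(C,[(318,122),(318,172),(317,224)],.07); print('bar',B)
print('open edge',plane(C,[(79,25),(95,160),(114,300)],.027)[:,:2])
print('lip outer edge',plane(C,[(302,20),(302,250),(302,320)],.04)[:,:2])
t=cam('top'); print('rack corners',plane(t,[(297.5,182),(367,182),(297.5,296),(370,296)],.018)[:,:2])
def down(hx):
    x=np.array([np.cos(hx),np.sin(hx),0]); zz=np.array([0,0,-1.]); return np.c_[x,np.cross(zz,x),zz]
E
```

```text
bar [[0.4772 0.3585 0.07  ]
 [0.5234 0.3591 0.07  ]
 [0.5747 0.3588 0.07  ]]
open edge [[0.3798 0.1132]
 [0.5147 0.1132]
 [0.6804 0.1129]]
lip outer edge [[0.38   0.3415]
 [0.6102 0.3423]
 [0.6957 0.3425]]
rack corners [[ 0.7118  0.1132]
 [ 0.7123 -0.1145]
 [ 0.3412  0.1102]
 [ 0.3412 -0.1176]]
```

```bash
cat >> fk.py <<'E'
def down(hx):
    x=np.array([np.cos(hx),np.sin(hx),0]); zz=np.array([0,0,-1.]); return np.c_[x,np.cross(zz,x),zz]
E
python3 - <<'E'
from fk import *
R=down(np.pi+.008)
path([(6,(R,np.array([.526,.3588,.12]))),(3,(R,np.array([.526,.3588,.066])))])
E
```

```text
6 rows of x 0.009 y -0.000 z 0.020 | wx 0.000 wy 0.000 wz 0.001  |d|=0.022 |w|=0.001
   exact [ 0.0536 -0.002   0.1202] [0.0013 0.0012 0.0072]
3 rows of x 0.000 y 0.000 z 0.018 | wx 0.000 wy 0.000 wz 0.000  |d|=0.018 |w|=0.000
   exact [0.    0.    0.054] [0. 0. 0.]
```

apply_moves([
  {"x": 0.009, "y": -0.0003, "z": 0.02, "wx": 0, "wy": 0, "wz": 0.001, "jaw": 0.6},
  {"x": 0.009, "y": -0.0003, "z": 0.02, "wx": 0, "wy": 0, "wz": 0.001, "jaw": 0.6},
  {"x": 0.009, "y": -0.0003, "z": 0.02, "wx": 0, "wy": 0, "wz": 0.001, "jaw": 0.6},
  {"x": 0.009, "y": -0.0003, "z": 0.02, "wx": 0, "wy": 0, "wz": 0.001, "jaw": 0.6},
  {"x": 0.009, "y": -0.0003, "z": 0.02, "wx": 0, "wy": 0, "wz": 0.001, "jaw": 0.6},
  {"x": 0.009, "y": -0.0003, "z": 0.02, "wx": 0, "wy": 0, "wz": 0.001, "jaw": 0.6},
  {"x": 0, "y": 0, "z": 0, "wx": 0, "wy": 0, "wz": 0, "jaw": 0.6},
])

```text
t: 43.48
eef_pos: [0.5234, 0.3585, 0.1178]
orientation: [-0.002, -0.005, 1.0, -0.0]
ft_force: [-0.4, 0.6, 0.1]
opening: 0.0378
grip_force: 0.0
```

apply_moves([
  {"x": 0, "y": 0, "z": 0.018, "wx": 0, "wy": 0, "wz": 0, "jaw": 0.6},
  {"x": 0, "y": 0, "z": 0.018, "wx": 0, "wy": 0, "wz": 0, "jaw": 0.6},
  {"x": 0, "y": 0, "z": 0.018, "wx": 0, "wy": 0, "wz": 0, "jaw": 0.6},
  {"x": 0, "y": 0, "z": 0, "wx": 0, "wy": 0, "wz": 0, "jaw": 0.6},
])

```text
t: 43.98
eef_pos: [0.5229, 0.3593, 0.0627]
orientation: [-0.002, -0.006, 1.0, -0.001]
ft_force: [0.8, 0.9, -0.1]
opening: 0.0377
grip_force: 0.0
```

apply_moves([
  {"x": 0, "y": 0, "z": 0, "wx": 0, "wy": 0, "wz": 0, "jaw": 1},
  {"x": 0, "y": 0, "z": 0, "wx": 0, "wy": 0, "wz": 0, "jaw": 1},
  {"x": 0, "y": 0, "z": 0, "wx": 0, "wy": 0, "wz": 0, "jaw": 1},
  {"x": 0, "y": 0, "z": 0, "wx": 0, "wy": 0, "wz": 0, "jaw": 1},
  {"x": 0, "y": 0, "z": 0, "wx": 0, "wy": 0, "wz": 0, "jaw": 1},
  {"x": 0, "y": 0, "z": 0, "wx": 0, "wy": 0, "wz": 0, "jaw": 1},
], squeeze=60)

```text
t: 44.72
eef_pos: [0.5253, 0.3591, 0.0664]
orientation: [0.001, -0.006, 1.0, -0.0]
ft_force: [-0.4, -4.8, 4.8]
opening: 0.0079
grip_force: 60.0
```

```bash
cat > sheet.py <<'E'
from fk import *
def spose(Rg,pg,bar0,ytip,ztip,th):
    """tool pose when sheet is tilted th with open-edge underside at (ytip,ztip); bar0 = bar centre at grasp"""
    A=Ro.from_rotvec([th,0,0]).as_matrix()
    bar=np.array([bar0[0],ytip,ztip])+A@np.array([0,.248,.046])
    return A@Rg, bar+A@(pg-bar0)
E
python3 - <<'E'
from sheet import *
np.set_printoptions(precision=4,suppress=True)
Rg,pg=q2R(s['orientation']),s['eef_pos']; bar0=np.array([pg[0],pg[1],.070]); np.savez('sg.npz',Rg=Rg,pg=pg,bar0=bar0)
print(s['t'],pg,s['orientation'],s['opening'],s['grip_force'],s['ft_force'],'tip',bar0[1]-.248)
yt=bar0[1]-.248
W=[(5,spose(Rg,pg,bar0,yt-.008,.0225,.07)),(3,spose(Rg,pg,bar0,yt-.016,.0215,.09)),(6,spose(Rg,pg,bar0,yt-.016,.019,.28)),(6,spose(Rg,pg,bar0,yt-.016,.019,.5))]
path(W); q0=s['joints']
for n,(R,p) in W: q0,er=IK(R,p,q0); print(p,q0,round(er,4))
E
```

```text
44.725 [0.5253 0.3591 0.0664] [ 0.0006 -0.0057  1.     -0.0003] 0.007932874978745029 59.99816715717316 [-0.3878 -4.8131  4.7798] tip 0.11109575603742922
5 rows of x 0.000 y -0.002 z -0.003 | wx -0.014 wy -0.000 wz 0.000  |d|=0.004 |w|=0.014
   exact [ 0.0001 -0.0111 -0.0161] [-0.07   -0.0008  0.0001]
3 rows of x 0.000 y -0.003 z -0.002 | wx -0.007 wy -0.000 wz 0.000  |d|=0.003 |w|=0.007
   exact [ 0.0001 -0.0089 -0.0046] [-0.02   -0.0002  0.    ]
6 rows of x 0.000 y -0.002 z -0.007 | wx -0.032 wy -0.000 wz 0.000  |d|=0.008 |w|=0.032
   exact [ 0.0001 -0.0093 -0.0445] [-0.19   -0.0022  0.0002]
6 rows of x 0.000 y -0.002 z -0.009 | wx -0.037 wy -0.000 wz 0.000  |d|=0.009 |w|=0.037
   exact [ 0.0001 -0.0104 -0.0544] [-0.22   -0.0025  0.0003]
[0.5253 0.3475 0.0821] [ 0.414   0.4336  1.5495  0.0697  1.1304 -1.197 ] 0.0
[0.5253 0.3383 0.086 ] [ 0.3901  0.4142  1.5695  0.0911  1.1243 -1.2301] 0.0
[0.5253 0.3217 0.1283] [ 0.2642  0.3084  1.6427  0.2981  1.1321 -1.4373] 0.0
[0.5253 0.2924 0.1751] [ 0.0928  0.2226  1.7071  0.5341  1.2122 -1.6807] 0.0
```

apply_moves([
  {"x": 0, "y": -0.0022, "z": -0.0032, "wx": -0.014, "wy": 0, "wz": 0, "jaw": 1},
  {"x": 0, "y": -0.0022, "z": -0.0032, "wx": -0.014, "wy": 0, "wz": 0, "jaw": 1},
  {"x": 0, "y": -0.0022, "z": -0.0032, "wx": -0.014, "wy": 0, "wz": 0, "jaw": 1},
  {"x": 0, "y": -0.0022, "z": -0.0032, "wx": -0.014, "wy": 0, "wz": 0, "jaw": 1},
  {"x": 0, "y": -0.0022, "z": -0.0032, "wx": -0.014, "wy": 0, "wz": 0, "jaw": 1},
  {"x": 0, "y": -0.003, "z": -0.0015, "wx": -0.007, "wy": 0, "wz": 0, "jaw": 1},
  {"x": 0, "y": -0.003, "z": -0.0015, "wx": -0.007, "wy": 0, "wz": 0, "jaw": 1},
  {"x": 0, "y": -0.003, "z": -0.0015, "wx": -0.007, "wy": 0, "wz": 0, "jaw": 1},
])

```text
t: 45.72
eef_pos: [0.525, 0.3393, 0.0852]
orientation: [-0.0, -0.006, 0.999, 0.046]
ft_force: [0.4, 4.9, -1.2]
opening: 0.0084
grip_force: 60.0
```

apply_moves([
  {"x": 0, "y": -0.0016, "z": -0.0074, "wx": -0.032, "wy": 0, "wz": 0, "jaw": 1},
  {"x": 0, "y": -0.0016, "z": -0.0074, "wx": -0.032, "wy": 0, "wz": 0, "jaw": 1},
  {"x": 0, "y": -0.0016, "z": -0.0074, "wx": -0.032, "wy": 0, "wz": 0, "jaw": 1},
  {"x": 0, "y": -0.0016, "z": -0.0074, "wx": -0.032, "wy": 0, "wz": 0, "jaw": 1},
  {"x": 0, "y": -0.0016, "z": -0.0074, "wx": -0.032, "wy": 0, "wz": 0, "jaw": 1},
  {"x": 0, "y": -0.0016, "z": -0.0074, "wx": -0.032, "wy": 0, "wz": 0, "jaw": 1},
  {"x": 0, "y": 0, "z": 0, "wx": 0, "wy": 0, "wz": 0, "jaw": 1},
])

```text
t: 46.6
eef_pos: [0.5256, 0.3215, 0.1276]
orientation: [-0.0, -0.005, 0.99, 0.142]
ft_force: [0.6, 4.5, -2.6]
opening: 0.0088
grip_force: 60.0
```

```bash
cat > look.py <<'E'
from sheet import *
from meas import *
np.set_printoptions(precision=4,suppress=True)
g=np.load('sg.npz'); Rg,pg,bar0=g['Rg'],g['pg'],g['bar0']; yt=bar0[1]-.248
def look(n,z=.037):
    print(s['t'],s['eef_pos'],s['ft_force'],s['opening'],'tilt',Ro.from_matrix(q2R(s['orientation'])@Rg.T).as_rotvec())
    _,im=snap('top',f'pics/t{n}.png'); print('top',np.round(breads(im,cam('top'),z,(229,180,372,296)),4))
    _,im2=snap('scene',f'pics/s{n}.png'); print('scene',np.round(breads(im2,cam('scene'),z,(190,190,400,360)),4))
    return im,im2
E
python3 - <<'E'
from look import *
look(17)
path([(6,spose(Rg,pg,bar0,yt-.016,.019,.5))])
E
```

```text
46.6 [0.5256 0.3215 0.1276] [ 0.6326  4.4964 -2.5704] 0.00875311170302593 tilt [ 0.2852  0.0031 -0.001 ]
top [[  0.4363   0.1583   0.0392 287.5   ]
 [  0.6135   0.1964   0.0386 193.5   ]]
scene [[   0.5152    0.2754    0.2117 5703.    ]
 [   0.4383    0.1506    0.0399  349.    ]
 [   0.5996    0.1754    0.0243   88.5   ]
 [   0.9542    0.0224    0.0324   89.5   ]
 [   0.8701   -0.0499    0.0344  117.5   ]]
6 rows of x 0.000 y -0.002 z -0.009 | wx -0.036 wy -0.001 wz -0.000  |d|=0.009 |w|=0.036
   exact [ 0.0004 -0.0099 -0.0556] [-0.2159 -0.0055 -0.0006]
```

apply_moves([
  {"x": 0, "y": -0.0017, "z": -0.0092, "wx": -0.036, "wy": 0, "wz": 0, "jaw": 1},
  {"x": 0, "y": -0.0017, "z": -0.0092, "wx": -0.036, "wy": 0, "wz": 0, "jaw": 1},
  {"x": 0, "y": -0.0017, "z": -0.0092, "wx": -0.036, "wy": 0, "wz": 0, "jaw": 1},
  {"x": 0, "y": 0, "z": 0, "wx": 0, "wy": 0, "wz": 0, "jaw": 1},
  {"x": 0, "y": 0, "z": 0, "wx": 0, "wy": 0, "wz": 0, "jaw": 1},
  {"x": 0, "y": 0, "z": 0, "wx": 0, "wy": 0, "wz": 0, "jaw": 1},
])

```text
t: 47.45
eef_pos: [0.5251, 0.3085, 0.1508]
orientation: [-0.001, -0.006, 0.981, 0.194]
ft_force: [1.2, -0.5, -4.9]
opening: 0.0087
grip_force: 60.0
```

```bash
python3 - <<'E'
from look import *
look(18)
path([(4,spose(Rg,pg,bar0,yt-.016,.019,.5)),(4,spose(Rg,pg,bar0,yt-.016,.019,.6))])
E
```

```text
47.45 [0.5251 0.3085 0.1508] [ 1.1976 -0.4929 -4.9208] 0.008689261135708067 tilt [0.3908 0.0056 0.0009]
top []
scene [[   0.5146    0.2747    0.2115 7359.5   ]
 [   0.4418    0.1428    0.0401  290.5   ]
 [   0.9542    0.0224    0.0324   89.5   ]
 [   0.8672   -0.0513    0.0372  126.    ]]
4 rows of x -0.000 y -0.001 z -0.007 | wx -0.027 wy -0.002 wz -0.000  |d|=0.007 |w|=0.027
   exact [-0.0001 -0.0045 -0.0288] [-0.1088 -0.0071 -0.0004]
4 rows of x 0.000 y -0.001 z -0.006 | wx -0.025 wy -0.000 wz 0.000  |d|=0.006 |w|=0.025
   exact [ 0.     -0.0046 -0.0247] [-0.1    -0.0011  0.0001]
```

apply_moves([
  {"x": 0, "y": -0.0012, "z": -0.0072, "wx": -0.027, "wy": 0, "wz": 0, "jaw": 1},
  {"x": 0, "y": -0.0012, "z": -0.0072, "wx": -0.027, "wy": 0, "wz": 0, "jaw": 1},
  {"x": 0, "y": -0.0012, "z": -0.0072, "wx": -0.027, "wy": 0, "wz": 0, "jaw": 1},
  {"x": 0, "y": -0.0012, "z": -0.0072, "wx": -0.027, "wy": 0, "wz": 0, "jaw": 1},
  {"x": 0, "y": 0, "z": 0, "wx": 0, "wy": 0, "wz": 0, "jaw": 1},
  {"x": 0, "y": 0, "z": 0, "wx": 0, "wy": 0, "wz": 0, "jaw": 1},
  {"x": 0, "y": 0, "z": 0, "wx": 0, "wy": 0, "wz": 0, "jaw": 1},
  {"x": 0, "y": 0, "z": 0, "wx": 0, "wy": 0, "wz": 0, "jaw": 1},
])

```text
t: 48.55
eef_pos: [0.5254, 0.2926, 0.1756]
orientation: [-0.001, -0.006, 0.969, 0.247]
ft_force: [0.7, -2.1, -6.9]
opening: 0.0086
grip_force: 60.0
```

```bash
python3 - <<'E'
from look import *
look(19,.03)
path([(4,spose(Rg,pg,bar0,yt-.016,.019,.6))])
E
```

```text
48.55 [0.5254 0.2926 0.1756] [ 0.7337 -2.1182 -6.8585] 0.008551131215055787 tilt [0.5006 0.0066 0.0009]
top []
scene [[   0.4479    0.1254    0.0407  230.5   ]
 [   0.5184    0.2696    0.2133 8567.    ]
 [   0.9617    0.0152    0.0326   90.5   ]
 [   0.8739   -0.0591    0.0375  127.    ]]
4 rows of x 0.000 y -0.001 z -0.006 | wx -0.025 wy -0.002 wz -0.000  |d|=0.006 |w|=0.025
   exact [ 0.0002 -0.005  -0.0244] [-0.0993 -0.0077 -0.0011]
```

```bash
python3 - <<'E'
from look import *
def onsheet(n,th):
    im=cv2.imread(f'pics/s{n}.png')[:,:,::-1].copy(); C=cam('scene'); K,d,R,t=C
    A=Ro.from_rotvec([th,0,0]).as_matrix(); o=-R.T@t; p0=np.array([0,yt-.016,.019])+A@[0,0,.013]; nrm=A@[0,0,1.]
    h=cv2.cvtColor(im,cv2.COLOR_RGB2HSV); m=((h[...,0]>8)&(h[...,0]<24)&(h[...,1]>75)&(h[...,2]>90)).astype(np.uint8); m[:190]=0; m[360:]=0; m[:,:190]=0; m[:,400:]=0
    for c in blobs(m):
        u=cv2.undistortPoints(c[:,0].astype(float).reshape(-1,1,2),K,d)[:,0]; D=np.c_[u,np.ones(len(u))]@R
        X=o+D*(((p0-o)@nrm)/(D@nrm))[:,None]; L=(X-p0)@A
        (a,b),r=cv2.minEnclosingCircle(L[:,:2].astype(np.float32)); print(n,'x_w %.3f from open edge %.3f r %.3f'%(a,b,r),cv2.contourArea(c),cv2.boundingRect(c))
for n,th in ((16,0.),(17,.285),(18,.391),(19,.5)): onsheet(n,th)
im=cv2.imread('pics/s19.png'); cv2.imwrite('pics/v19.png',cv2.resize(im[170:370,180:420],None,fx=3,fy=3))
E
```

```text
16 x_w 0.518 from open edge 0.178 r 0.212 2209.5 (190, 288, 165, 72)
16 x_w 0.434 from open edge 0.084 r 0.040 504.0 (303, 274, 31, 22)
16 x_w 0.605 from open edge 0.128 r 0.040 459.0 (239, 264, 30, 21)
17 x_w 0.459 from open edge 0.240 r 0.205 5802.0 (190, 275, 165, 85)
17 x_w 0.431 from open edge 0.076 r 0.042 357.5 (307, 268, 30, 17)
17 x_w 0.584 from open edge 0.113 r 0.035 92.0 (262, 256, 10, 14)
17 x_w 0.989 from open edge -0.107 r 0.043 101.0 (192, 195, 15, 10)
17 x_w 0.930 from open edge -0.226 r 0.052 120.5 (223, 190, 20, 10)
18 x_w 0.430 from open edge 0.274 r 0.212 7486.0 (190, 269, 165, 91)
18 x_w 0.431 from open edge 0.077 r 0.044 306.0 (308, 266, 29, 15)
18 x_w 1.005 from open edge -0.136 r 0.056 100.0 (192, 195, 15, 10)
18 x_w 0.970 from open edge -0.295 r 0.074 132.0 (223, 190, 22, 10)
19 x_w 0.423 from open edge 0.078 r 0.047 243.5 (309, 264, 29, 13)
19 x_w 0.389 from open edge 0.327 r 0.229 8689.5 (190, 262, 165, 98)
19 x_w 1.046 from open edge -0.187 r 0.082 101.0 (192, 195, 15, 10)
19 x_w 1.055 from open edge -0.429 r 0.121 131.0 (223, 190, 22, 10)
```

apply_moves([
  {"x": 0, "y": -0.0013, "z": -0.006, "wx": -0.025, "wy": 0, "wz": 0, "jaw": 1},
  {"x": 0, "y": -0.0013, "z": -0.006, "wx": -0.025, "wy": 0, "wz": 0, "jaw": 1},
  {"x": 0, "y": -0.0013, "z": -0.006, "wx": -0.025, "wy": 0, "wz": 0, "jaw": 1},
  {"x": 0, "y": -0.0013, "z": -0.006, "wx": -0.025, "wy": 0, "wz": 0, "jaw": 1},
  {"x": 0, "y": 0, "z": 0, "wx": 0, "wy": 0, "wz": 0, "jaw": 1},
  {"x": 0, "y": 0, "z": 0, "wx": 0, "wy": 0, "wz": 0, "jaw": 1},
  {"x": 0, "y": 0, "z": 0, "wx": 0, "wy": 0, "wz": 0, "jaw": 1},
  {"x": 0, "y": 0, "z": 0, "wx": 0, "wy": 0, "wz": 0, "jaw": 1},
])

```text
t: 49.65
eef_pos: [0.526, 0.2762, 0.1942]
orientation: [-0.001, -0.006, 0.955, 0.296]
ft_force: [-1.6, 4.0, -0.8]
opening: 0.0081
grip_force: 60.0
```

```bash
python3 - <<'E'
from look import *
look(20,.023)
path([(4,spose(Rg,pg,bar0,yt-.016,.019,.6)),(4,spose(Rg,pg,bar0,yt-.016,.019,.7))])
E
```

```text
49.65 [0.526  0.2762 0.1942] [-1.5864  4.0186 -0.7842] 0.008107995348103166 tilt [0.6015 0.0067 0.001 ]
top []
scene [[    0.4437     0.098      0.0388   163.5   ]
 [    0.5223     0.2645     0.215  10080.    ]
 [    0.6115     0.0955     0.0277    72.    ]
 [    0.9691     0.0081     0.0329    89.5   ]
 [    0.8852    -0.0646     0.0336   117.    ]]
4 rows of x 0.000 y -0.000 z -0.000 | wx 0.000 wy -0.002 wz -0.000  |d|=0.000 |w|=0.002
   exact [ 0.0007 -0.0004 -0.0001] [ 0.0017 -0.0067 -0.0011]
4 rows of x 0.000 y -0.001 z -0.006 | wx -0.025 wy -0.000 wz 0.000  |d|=0.006 |w|=0.025
   exact [ 0.     -0.0046 -0.0247] [-0.1    -0.0011  0.0001]
```

apply_moves([
  {"x": 0, "y": 0, "z": 0, "wx": 0, "wy": 0, "wz": 0, "jaw": 1},
  {"x": 0, "y": 0, "z": 0, "wx": 0, "wy": 0, "wz": 0, "jaw": 1},
  {"x": 0, "y": 0, "z": 0, "wx": 0, "wy": 0, "wz": 0, "jaw": 1},
])

```text
t: 50.12
eef_pos: [0.5259, 0.2761, 0.1943]
orientation: [-0.001, -0.006, 0.955, 0.296]
ft_force: [-1.3, 5.1, 0.6]
opening: 0.0083
grip_force: 60.0
```

```bash
python3 - <<'E'
from look import *
im,im2=look(21,.028)
v=cv2.resize(im2[190:330,200:380],None,fx=3.2,fy=3.2); t=cv2.resize(im[180:300,285:375],None,fx=2.3,fy=3.2)
H=max(v.shape[0],t.shape[0]); c=np.zeros((H,v.shape[1]+t.shape[1],3),np.uint8); c[:v.shape[0],:v.shape[1]]=v; c[:t.shape[0],v.shape[1]:]=t
cv2.imwrite('pics/v21.png',c[:,:,::-1]); print(c.shape)
E
```

```text
50.125 [0.5259 0.2761 0.1943] [-1.3356  5.1199  0.6362] 0.008306777994407185 tilt [0.6019 0.0069 0.0006]
top []
scene [[    0.4411     0.1002     0.0382   161.    ]
 [    0.5195     0.2682     0.2138 10083.    ]
 [    0.6067     0.0946     0.0311   109.5   ]
 [    0.9638     0.0132     0.0327    89.5   ]
 [    0.8803    -0.0591     0.0334   117.    ]]
(448, 783, 3)
```

View pics/v21.png

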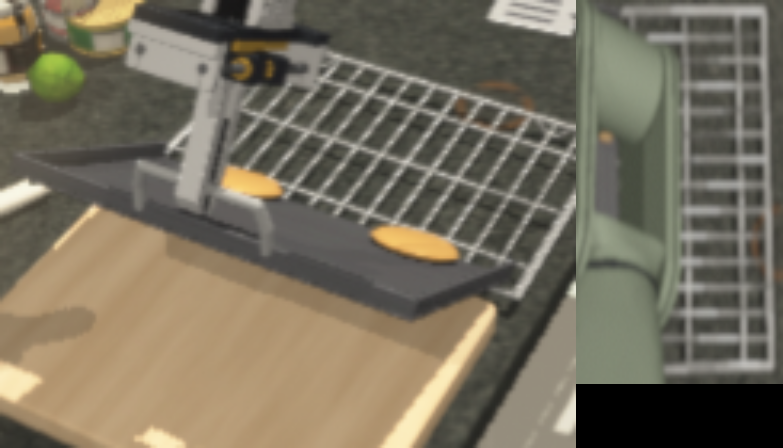

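```bash
python3 - <<'E'
from look import *
W=[(9,spose(Rg,pg,bar0,.095,.0205,.05)),(9,spose(Rg,pg,bar0,.045,.0197,.05)),(9,spose(Rg,pg,bar0,.045,.019,.62))]
path(W); q0=s['joints']
for n,(R,p) in W: q0,er=IK(R,p,q0); print(p,q0,round(er,4))
E
```

```text
9 rows of x 0.000 y 0.002 z 0.015 | wx 0.061 wy -0.000 wz -0.000  |d|=0.015 |w|=0.061
   exact [0.0001 0.0192 0.1357] [ 0.5519 -0.0006 -0.0002]
9 rows of x 0.000 y -0.006 z -0.000 | wx 0.000 wy 0.000 wz 0.000  |d|=0.006 |w|=0.000
   exact [ 0.0006 -0.05   -0.0017] [0. 0. 0.]
9 rows of x 0.000 y -0.003 z -0.016 | wx -0.063 wy -0.001 wz 0.000  |d|=0.016 |w|=0.063
   exact [ 0.0002 -0.0289 -0.1398] [-0.57   -0.0065  0.0007]
[0.5253 0.3406 0.0752] [ 0.4134  0.4415  1.5536  0.0495  1.1261 -1.1897] 0.0
[0.5253 0.2906 0.0744] [ 0.3356  0.3969  1.6201  0.0517  1.1078 -1.2693] 0.0
[0.5253 0.2222 0.1976] [-0.104   0.1879  1.7455  0.6359  1.3351 -1.8797] 0.0
```

apply_moves([
  {"x": 0, "y": 0.0021, "z": 0.0151, "wx": 0.0613, "wy": 0, "wz": 0, "jaw": 1},
  {"x": 0, "y": 0.0021, "z": 0.0151, "wx": 0.0613, "wy": 0, "wz": 0, "jaw": 1},
  {"x": 0, "y": 0.0021, "z": 0.0151, "wx": 0.0613, "wy": 0, "wz": 0, "jaw": 1},
  {"x": 0, "y": 0.0021, "z": 0.0151, "wx": 0.0613, "wy": 0, "wz": 0, "jaw": 1},
  {"x": 0, "y": 0.0021, "z": 0.0151, "wx": 0.0613, "wy": 0, "wz": 0, "jaw": 1},
  {"x": 0, "y": 0.0021, "z": 0.0151, "wx": 0.0613, "wy": 0, "wz": 0, "jaw": 1},
  {"x": 0, "y": 0.0021, "z": 0.0151, "wx": 0.0613, "wy": 0, "wz": 0, "jaw": 1},
  {"x": 0, "y": 0.0021, "z": 0.0151, "wx": 0.0613, "wy": 0, "wz": 0, "jaw": 1},
  {"x": 0, "y": 0.0021, "z": 0.0151, "wx": 0.0613, "wy": 0, "wz": 0, "jaw": 1},
  {"x": 0, "y": 0, "z": 0, "wx": 0, "wy": 0, "wz": 0, "jaw": 1},
])

```text
t: 51.48
eef_pos: [0.5244, 0.3407, 0.0728]
orientation: [-0.0, -0.007, 1.0, 0.024]
ft_force: [-1.2, 3.0, -2.5]
opening: 0.0082
grip_force: 60.0
```

```bash
python3 - <<'E'
from look import *
im,im2=look(22,.034)
path([(9,spose(Rg,pg,bar0,.045,.0197,.05))])
E
```

```text
51.475 [0.5244 0.3407 0.0728] [-1.1867  3.0349 -2.4849] 0.008238396180013893 tilt [0.049  0.0025 0.0017]
top [[  0.4356   0.1191   0.0402 466.    ]
 [  0.6073   0.1201   0.04   438.    ]]
scene [[   0.5169    0.2739    0.2121 3128.5   ]
 [   0.434     0.1209    0.0395  429.    ]
 [   0.5976    0.1112    0.0365   91.5   ]
 [   0.9574    0.0193    0.0325   89.5   ]]
9 rows of x -0.000 y -0.006 z -0.000 | wx 0.000 wy -0.000 wz -0.000  |d|=0.006 |w|=0.000
   exact [-0.0001 -0.0496 -0.0028] [ 0.0005 -0.0023 -0.    ]
```

apply_moves([
  {"x": 0, "y": -0.0058, "z": -0.0003, "wx": 0, "wy": 0, "wz": 0, "jaw": 1},
  {"x": 0, "y": -0.0058, "z": -0.0003, "wx": 0, "wy": 0, "wz": 0, "jaw": 1},
  {"x": 0, "y": -0.0058, "z": -0.0003, "wx": 0, "wy": 0, "wz": 0, "jaw": 1},
  {"x": 0, "y": -0.0058, "z": -0.0003, "wx": 0, "wy": 0, "wz": 0, "jaw": 1},
  {"x": 0, "y": -0.0058, "z": -0.0003, "wx": 0, "wy": 0, "wz": 0, "jaw": 1},
  {"x": 0, "y": -0.0058, "z": -0.0003, "wx": 0, "wy": 0, "wz": 0, "jaw": 1},
  {"x": 0, "y": -0.0058, "z": -0.0003, "wx": 0, "wy": 0, "wz": 0, "jaw": 1},
  {"x": 0, "y": -0.0058, "z": -0.0003, "wx": 0, "wy": 0, "wz": 0, "jaw": 1},
  {"x": 0, "y": -0.0058, "z": -0.0003, "wx": 0, "wy": 0, "wz": 0, "jaw": 1},
  {"x": 0, "y": -0.0058, "z": -0.0003, "wx": 0, "wy": 0, "wz": 0, "jaw": 1},
  {"x": 0, "y": -0.0058, "z": -0.0003, "wx": 0, "wy": 0, "wz": 0, "jaw": 1},
  {"x": 0, "y": 0, "z": 0, "wx": 0, "wy": 0, "wz": 0, "jaw": 1},
])

```text
t: 53.08
eef_pos: [0.5261, 0.2744, 0.0749]
orientation: [0.0, -0.005, 1.0, 0.024]
ft_force: [0.4, 0.0, -1.6]
opening: 0.0081
grip_force: 60.0
```

```bash
python3 - <<'E'
from look import *
im,im2=look(23,.034)
C=cam('top')
g=cv2.cvtColor(im,cv2.COLOR_RGB2GRAY); row=g[215:290].mean(0); print('col means 290-380',row[290:380].astype(int).tolist())
g0=cv2.cvtColor(cv2.imread('pics/t16.png'),cv2.COLOR_BGR2GRAY); print('before', g0[215:290].mean(0)[290:380].astype(int).tolist())
W=[(9,spose(Rg,pg,bar0,.030,.019,.6))]
path(W)
R,p=W[0][1]; print(IK(R,p,s['joints']))
E
```

```text
53.075 [0.5261 0.2744 0.0749] [ 0.4064  0.0267 -1.6497] 0.008102578538469437 tilt [ 0.048   0.0007 -0.001 ]
top [[  0.4366   0.0549   0.0395 454.5   ]
 [  0.6072   0.0545   0.0403 433.5   ]]
scene [[   0.5169    0.2739    0.2121 4346.    ]
 [   0.4333    0.0589    0.0392  375.5   ]
 [   0.9574    0.0193    0.0325   89.5   ]
 [   0.874    -0.0401    0.0261   72.    ]]
col means 290-380 [102, 102, 101, 101, 101, 102, 102, 101, 100, 100, 101, 101, 101, 103, 108, 114, 120, 125, 130, 134, 137, 139, 140, 141, 142, 143, 143, 143, 142, 142, 141, 139, 136, 129, 120, 114, 108, 101, 96, 88, 85, 99, 128, 146, 137, 113, 99, 100, 101, 101, 99, 98, 98, 99, 99, 98, 96, 95, 94, 95, 95, 94, 90, 86, 92, 111, 132, 136, 120, 100, 92, 92, 91, 87, 81, 82, 99, 128, 147, 138, 110, 84, 75, 76, 78, 78, 77, 78, 78, 77]
before [104, 103, 103, 103, 104, 104, 108, 121, 134, 129, 106, 86, 82, 84, 87, 87, 82, 81, 106, 137, 141, 116, 90, 87, 88, 88, 88, 88, 89, 90, 91, 92, 93, 94, 96, 98, 99, 98, 96, 90, 86, 100, 128, 146, 136, 112, 100, 100, 101, 101, 99, 98, 98, 99, 99, 97, 96, 95, 94, 95, 95, 94, 90, 86, 91, 111, 132, 136, 120, 101, 92, 92, 91, 87, 81, 82, 99, 128, 147, 138, 110, 84, 75, 76, 78, 78, 77, 78, 78, 77]
9 rows of x 0.000 y -0.003 z -0.015 | wx -0.061 wy -0.001 wz 0.000  |d|=0.015 |w|=0.061
   exact [ 0.001  -0.027  -0.1342] [-0.5527 -0.0069  0.    ]
(array([-0.1157,  0.187 ,  1.7461,  0.6142,  1.3358, -1.8841]), np.float64(2.3347990207867042e-12))
```

apply_moves([
  {"x": 0, "y": -0.003, "z": -0.0149, "wx": -0.0614, "wy": 0, "wz": 0, "jaw": 1},
  {"x": 0, "y": -0.003, "z": -0.0149, "wx": -0.0614, "wy": 0, "wz": 0, "jaw": 1},
  {"x": 0, "y": -0.003, "z": -0.0149, "wx": -0.0614, "wy": 0, "wz": 0, "jaw": 1},
  {"x": 0, "y": -0.003, "z": -0.0149, "wx": -0.0614, "wy": 0, "wz": 0, "jaw": 1},
  {"x": 0, "y": -0.003, "z": -0.0149, "wx": -0.0614, "wy": 0, "wz": 0, "jaw": 1},
  {"x": 0, "y": -0.003, "z": -0.0149, "wx": -0.0614, "wy": 0, "wz": 0, "jaw": 1},
  {"x": 0, "y": -0.003, "z": -0.0149, "wx": -0.0614, "wy": 0, "wz": 0, "jaw": 1},
  {"x": 0, "y": -0.003, "z": -0.0149, "wx": -0.0614, "wy": 0, "wz": 0, "jaw": 1},
  {"x": 0, "y": -0.003, "z": -0.0149, "wx": -0.0614, "wy": 0, "wz": 0, "jaw": 1},
  {"x": 0, "y": 0, "z": 0, "wx": 0, "wy": 0, "wz": 0, "jaw": 1},
])

```text
t: 54.42
eef_pos: [0.5261, 0.2103, 0.1927]
orientation: [-0.002, -0.004, 0.955, 0.295]
ft_force: [-0.4, 0.8, -4.9]
opening: 0.0088
grip_force: 60.0
```

```bash
python3 - <<'E'
from look import *
im,im2=look(24,.03)
W=[(3,spose(Rg,pg,bar0,.118,.019,.6)),(9,spose(Rg,pg,bar0,.116,.0235,.03))]
path(W); q0=s['joints']
for n,(R,p) in W: q0,er=IK(R,p,q0); print(p,q0,round(er,4))
E
```

```text
54.425 [0.5261 0.2103 0.1927] [-0.4214  0.7838 -4.889 ] 0.008765479513234238 tilt [ 0.5996  0.0086 -0.0017]
top []
scene [[    0.4409     0.0348     0.0383   140.    ]
 [    0.5272     0.2642     0.2235 10876.    ]
 [    0.9617     0.0152     0.0326    89.5   ]
 [    0.8739    -0.0591     0.0375   124.5   ]]
3 rows of x -0.000 y 0.025 z 0.016 | wx -0.001 wy -0.003 wz -0.001  |d|=0.029 |w|=0.003
   exact [-0.0002  0.0735  0.0478] [-0.002  -0.008  -0.0026]
9 rows of x -0.000 y 0.002 z 0.015 | wx 0.063 wy 0.001 wz -0.000  |d|=0.015 |w|=0.063
   exact [-0.0001  0.0194  0.137 ] [ 0.57    0.0065 -0.0007]
[0.5253 0.2987 0.194 ] [ 0.0523  0.2104  1.7179  0.6361  1.2475 -1.7486] 0.0
[0.5253 0.3626 0.0733] [ 0.4553  0.4722  1.5121  0.0284  1.1435 -1.1385] 0.0
```

apply_moves([
  {"x": 0, "y": 0.0245, "z": 0.016, "wx": 0, "wy": 0, "wz": 0, "jaw": 1},
  {"x": 0, "y": 0.0245, "z": 0.016, "wx": 0, "wy": 0, "wz": 0, "jaw": 1},
  {"x": 0, "y": 0.0245, "z": 0.016, "wx": 0, "wy": 0, "wz": 0, "jaw": 1},
  {"x": 0, "y": 0, "z": 0, "wx": 0, "wy": 0, "wz": 0, "jaw": 1},
  {"x": 0, "y": 0, "z": 0, "wx": 0, "wy": 0, "wz": 0, "jaw": 1},
])

```text
t: 55.15
eef_pos: [0.5246, 0.2999, 0.1949]
orientation: [-0.002, -0.006, 0.955, 0.296]
ft_force: [-1.2, -0.3, -5.2]
opening: 0.0084
grip_force: 60.0
```

```bash
python3 - <<'E'
from look import *
im,im2=look(25,.028)
g=cv2.cvtColor(im,cv2.COLOR_RGB2GRAY); print('cols',g[255:292].mean(0)[290:380].astype(int).tolist())
path([(9,spose(Rg,pg,bar0,.116,.0235,.03))])
E
```

```text
55.15 [0.5246 0.2999 0.1949] [-1.196  -0.3464 -5.2405] 0.008383522789918314 tilt [0.6006 0.0092 0.0016]
top [[  0.4334   0.0349   0.0312  95.    ]
 [  0.6091   0.0348   0.0301 104.5   ]]
scene [[   0.5196    0.2689    0.2134 8747.    ]
 [   0.4342    0.0586    0.0397  398.5   ]
 [   0.6045    0.0597    0.0396  346.5   ]
 [   0.9638    0.0132    0.0327   89.5   ]
 [   0.8758   -0.0613    0.0376  123.    ]]
cols [129, 129, 129, 129, 130, 130, 129, 129, 128, 128, 127, 127, 126, 125, 124, 123, 122, 120, 117, 115, 111, 107, 105, 106, 108, 111, 114, 115, 112, 113, 121, 130, 135, 136, 133, 127, 119, 110, 100, 92, 86, 90, 117, 146, 150, 125, 101, 98, 100, 100, 98, 97, 97, 99, 99, 97, 95, 94, 93, 93, 94, 93, 92, 88, 84, 94, 120, 140, 132, 106, 88, 86, 87, 85, 79, 73, 80, 107, 140, 152, 132, 95, 75, 77, 80, 80, 79, 79, 79, 78]
9 rows of x -0.000 y 0.002 z 0.015 | wx 0.063 wy -0.000 wz -0.000  |d|=0.015 |w|=0.063
   exact [-0.0009  0.0185  0.1379] [ 0.571  -0.0019 -0.0007]
```

apply_moves([
  {"x": 0, "y": 0.0021, "z": 0.0152, "wx": 0.0634, "wy": 0, "wz": 0, "jaw": 1},
  {"x": 0, "y": 0.0021, "z": 0.0152, "wx": 0.0634, "wy": 0, "wz": 0, "jaw": 1},
  {"x": 0, "y": 0.0021, "z": 0.0152, "wx": 0.0634, "wy": 0, "wz": 0, "jaw": 1},
  {"x": 0, "y": 0.0021, "z": 0.0152, "wx": 0.0634, "wy": 0, "wz": 0, "jaw": 1},
  {"x": 0, "y": 0.0021, "z": 0.0152, "wx": 0.0634, "wy": 0, "wz": 0, "jaw": 1},
  {"x": 0, "y": 0.0021, "z": 0.0152, "wx": 0.0634, "wy": 0, "wz": 0, "jaw": 1},
  {"x": 0, "y": 0.0021, "z": 0.0152, "wx": 0.0634, "wy": 0, "wz": 0, "jaw": 1},
  {"x": 0, "y": 0.0021, "z": 0.0152, "wx": 0.0634, "wy": 0, "wz": 0, "jaw": 1},
  {"x": 0, "y": 0.0021, "z": 0.0152, "wx": 0.0634, "wy": 0, "wz": 0, "jaw": 1},
  {"x": 0, "y": 0, "z": 0, "wx": 0, "wy": 0, "wz": 0, "jaw": 1},
])

```text
t: 56.5
eef_pos: [0.5239, 0.3641, 0.0739]
orientation: [-0.001, -0.006, 1.0, 0.016]
ft_force: [-2.3, 1.7, -3.9]
opening: 0.0081
grip_force: 60.0
```

```bash
python3 - <<'E'
from look import *
im,im2=look(26,.028)
path([(3,spose(Rg,pg,bar0,.118,.0245,0.0)),(1,(Rg,pg))])
E
```

```text
56.5 [0.5239 0.3641 0.0739] [-2.3385  1.7361 -3.865 ] 0.008125412632137029 tilt [0.0324 0.0038 0.0001]
top [[  0.436    0.0542   0.0402 449.5   ]
 [  0.6075   0.0561   0.0402 434.5   ]]
scene [[   0.5202    0.2696    0.2135 2155.    ]
 [   0.434     0.058     0.0398  399.5   ]
 [   0.604     0.0595    0.0402  350.5   ]
 [   0.9709    0.0197    0.028    62.    ]]
3 rows of x -0.000 y 0.001 z 0.003 | wx 0.011 wy -0.001 wz -0.000  |d|=0.003 |w|=0.011
   exact [-0.0008  0.0022  0.0084] [ 0.0336 -0.0022 -0.001 ]
1 rows of x 0.000 y -0.007 z 0.001 | wx 0.000 wy 0.000 wz 0.000  |d|=0.007 |w|=0.000
   exact [ 0.0001 -0.0069  0.0005] [0. 0. 0.]
```

apply_moves([
  {"x": 0, "y": 0, "z": 0.0028, "wx": 0.0112, "wy": 0, "wz": 0, "jaw": 1},
  {"x": 0, "y": 0, "z": 0.0028, "wx": 0.0112, "wy": 0, "wz": 0, "jaw": 1},
  {"x": 0, "y": 0, "z": 0.0026, "wx": 0.0112, "wy": 0, "wz": 0, "jaw": 1},
  {"x": 0, "y": 0, "z": 0, "wx": 0, "wy": 0, "wz": 0, "jaw": 1},
  {"x": 0, "y": 0, "z": 0, "wx": 0, "wy": 0, "wz": 0, "jaw": 0.8},
  {"x": 0, "y": 0, "z": 0, "wx": 0, "wy": 0, "wz": 0, "jaw": 0.6},
  {"x": 0, "y": 0, "z": 0, "wx": 0, "wy": 0, "wz": 0, "jaw": 0.6},
  {"x": 0, "y": 0, "z": 0, "wx": 0, "wy": 0, "wz": 0, "jaw": 0.6},
])

```text
t: 57.6
eef_pos: [0.5248, 0.3632, 0.0671]
orientation: [0.0, -0.006, 1.0, -0.002]
ft_force: [0.2, -0.5, 0.1]
opening: 0.0373
grip_force: 0.0
```

apply_moves([
  {"x": 0, "y": 0, "z": -0.015, "wx": 0, "wy": 0, "wz": 0, "jaw": 0.6},
  {"x": 0, "y": 0, "z": -0.03, "wx": 0, "wy": 0, "wz": 0, "jaw": 0.6},
  {"x": 0, "y": 0, "z": -0.04, "wx": 0, "wy": 0, "wz": 0, "jaw": 0.6},
  {"x": 0, "y": 0, "z": -0.04, "wx": 0, "wy": 0, "wz": 0, "jaw": 0.6},
  {"x": 0, "y": 0, "z": -0.04, "wx": 0, "wy": 0, "wz": 0, "jaw": 0.6},
  {"x": 0, "y": 0, "z": 0, "wx": 0, "wy": 0, "wz": 0, "jaw": 0.6},
  {"x": 0, "y": 0, "z": 0, "wx": 0, "wy": 0, "wz": 0, "jaw": 0.6},
])

```text
t: 58.48
eef_pos: [0.5242, 0.3638, 0.2316]
orientation: [-0.0, -0.006, 1.0, -0.002]
ft_force: [0.4, -0.4, -0.1]
opening: 0.0379
grip_force: 0.0
```

```bash
python3 - <<'E'
from look import *
im,im2=look(27,.028)
s,w=snap('wrist','pics/w27.png'); C=cam('wrist',s); print(s['eef_pos'])
for im_,C_,n in ((im,cam('top'),'top'),(im2,cam('scene'),'scene')):
    print(n,'texture',texture(im_,C_,(.435,.057),.028),texture(im_,C_,(.606,.058),.028))
# turner check: bright blade blob in top view
g=cv2.cvtColor(im,cv2.COLOR_RGB2GRAY); m=np.zeros_like(g); m[225:270,400:450]=(g[225:270,400:450]>140); 
for c in blobs(m,100): print('blade',plane(cam('top'),[cv2.minAreaRect(c)[0]],.002),cv2.contourArea(c))
print('rack cols',g[215:290].mean(0)[295:380].astype(int).tolist())
# sheet lip edges in wrist view
gw=cv2.cvtColor(w,cv2.COLOR_RGB2GRAY).astype(int)
for r in (30,60): print(gw[r,40:340:4].tolist())
E
```

```text
58.475 [0.5242 0.3638 0.2316] [ 0.371  -0.4032 -0.0855] 0.03792570894945576 tilt [-0.0027  0.0012 -0.    ]
top [[  0.436    0.0542   0.0402 445.5   ]
 [  0.6075   0.0562   0.0402 434.    ]]
scene [[   0.5342    0.3511    0.182  2115.5   ]
 [   0.346     0.2668    0.1209  328.    ]
 [   0.434     0.058     0.0398  399.5   ]
 [   0.6045    0.0597    0.0396  346.5   ]
 [   0.9638    0.0132    0.0327   90.5   ]]
[0.5235 0.3634 0.2298]
top texture 7.65 7.27
scene texture 9.4 9.57
blade [[ 0.4984 -0.2965  0.002 ]] 557.5
rack cols [106, 109, 129, 147, 137, 107, 83, 79, 86, 96, 104, 108, 113, 132, 154, 159, 145, 131, 130, 131, 131, 131, 131, 130, 129, 129, 129, 128, 126, 122, 117, 111, 104, 97, 89, 85, 100, 128, 146, 137, 113, 100, 100, 101, 101, 99, 98, 98, 99, 99, 98, 97, 95, 94, 95, 95, 94, 90, 86, 92, 111, 132, 137, 120, 101, 93, 92, 91, 87, 81, 82, 99, 128, 147, 139, 110, 84, 75, 77, 78, 78, 78, 78, 78, 77]
[188, 185, 184, 185, 157, 182, 183, 179, 180, 187, 194, 193, 192, 190, 184, 187, 192, 195, 192, 194, 199, 201, 202, 201, 198, 198, 196, 196, 50, 41, 41, 41, 42, 43, 43, 42, 42, 41, 41, 43, 43, 42, 41, 39, 41, 39, 40, 39, 40, 42, 43, 44, 55, 59, 56, 56, 50, 173, 205, 206, 207, 208, 210, 209, 205, 208, 207, 206, 210, 209, 210, 208, 204, 205, 204]
[40, 45, 128, 55, 69, 39, 34, 46, 58, 101, 122, 63, 53, 43, 44, 45, 53, 64, 63, 51, 57, 55, 50, 57, 84, 59, 62, 61, 51, 57, 97, 73, 76, 70, 58, 62, 63, 83, 87, 88, 63, 64, 62, 62, 97, 99, 79, 81, 82, 65, 116, 110, 89, 89, 92, 75, 72, 117, 116, 95, 93, 80, 79, 80, 100, 110, 84, 176, 174, 244, 243, 242, 242, 241, 241]
```

```bash
python3 -c "
from plant import robot
print(robot.sign_off())"
```

```text
the job is handed in; nothing more can be done
None
```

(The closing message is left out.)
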